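# Open the dongle feeder and load it

### The job

The dongle feeder has to be opened and filled. First take the solder spool off the yellow hood and stand it on the bench; then unscrew the black cap, stand it open side down in the blue tray, and lift the hood off and stand it on its feet on the bench. Then lay every dongle from the bench into the chute, label up and silver plug end downhill, so that they slide down and lie flat one behind another, and leave the flux bottle and the screw jar alone.

Things in the scene. Friction and masses are not known exactly. Their poses are not given: they have to be found in the camera images.
- feeder: gravity feeder fixed to the bench: dark steel base plate 345 x 88 x 10 mm; origin on the bench, x points downhill along the chute, z up. A grey pedestal (top 75 mm high) on its uphill half carries the hood. A vertical steel post with axis at x = -145 mm, y = 0 stands 166 mm above the bench, its upper 35 mm with a coarse right-hand thread, 34 mm over the ribs
- run: slippery aluminium chute sloping down at 22 degrees. Origin on the floor surface, mid loading bay (under the hood at first); x down the slope, z square to the floor. Floor 44 mm wide, from x = -48 mm to a stop at 232 mm; side walls 12 mm high, 30 mm apart, begin at x = 28 mm, flared; none at the bay. What is laid on it slides to the stop or the thing before it; four dongles reach up to x = 6 mm
- spool_center (a point): white solder spool, 56 mm diameter, 36 mm high, about 0.2 kg, standing upright on the hood beside the cap; the point is its centre, z is its axis. The bench in front of the feeder is clear round x = 0.43, y = 0.06 (world, m)
- cap_center (a point): black ribbed screw cap, 52 mm diameter, 48 mm high, hollow below, white dot on top; the point is its centre, 24 mm above its open rim, z its axis. Starts screwed down on the post. Counter-clockwise from above loosens; it rises 10 mm a turn and comes free after 2 turns, 20 mm above its start. It turns easily, stays where it is left, and lifts off straight up only when the thread has let go
- cap_tray_in (a point): shallow blue plastic tray fixed on the bench, 78 x 78 x 14 mm, walls and floor 3 mm; the point is the centre of its inner floor, 3 mm above the bench. To its right front the bench is clear round x = 0.45, y = -0.43 (world, m)
- hood_top (a point): yellow hood over the loading bay, 128 mm long (x), 60 mm wide (y), 56 mm high, 0.14 kg, open below, standing on its side walls; the point is the centre of its top, x points downhill at first. The post comes up 35 mm through a 42 mm square hole in its top at x = -37 mm. Grip it across its width by the rubber strips, 26 mm high, around x = 6 mm (its balance point), and lift straight up
- flux_bottle: amber flux bottle, 36 mm wide, 92 mm high, standing loose behind the feeder; origin at the centre of its underside; a bystander
- screw_jar: small white jar with black lid, 43 mm diameter, 46 mm high, standing loose on the right; origin at the centre of its underside; a bystander
- dongle1_center (a point): black programming dongle, 17 x 56 x 9 mm, 14 g, lying flat on the bench with its label side up, may be absent; the point is its centre, y runs along its length and the silver metal plug is at its minus y end, z points out of the label side
- dongle2_center (a point): black programming dongle, 17 x 56 x 9 mm, 14 g, lying flat on the bench with its label side up, may be absent; the point is its centre, y runs along its length and the silver metal plug is at its minus y end, z points out of the label side
- dongle3_center (a point): black programming dongle, 17 x 56 x 9 mm, 14 g, lying flat on the bench with its label side up, may be absent; the point is its centre, y runs along its length and the silver metal plug is at its minus y end, z points out of the label side
- dongle4_center (a point): black programming dongle, 17 x 56 x 9 mm, 14 g, lying flat on the bench with its label side up, may be absent; the point is its centre, y runs along its length and the silver metal plug is at its minus y end, z points out of the label side
Things that resemble listed ones, but are neither listed nor needed, are in the scene too. Leave any orange look-alike of the part that bears spool_center alone.

How it is judged:
On the way, in this order (a step that is already met when the one before it is completed fails the run):
1. the solder spool stands upright on the bench, let go (height (world z) of spool_center below 0.024 m and angle between spool_center's own z axis and vertical below 0.15 rad and contact force between the fingers and spool below 0.3 N and linear speed of spool below 0.03 m/s), for 0.2 s.
2. the cap is unscrewed and stands open side down in the blue tray, let go (horizontal distance between cap_center and cap_tray_in below 0.03 m and height (world z) of cap_center below 0.036 m and angle between cap_center's own z axis and vertical below 0.15 rad and contact force between the fingers and cap below 0.3 N and linear speed of cap below 0.03 m/s), for 0.2 s.
3. the hood stands on its feet on the bench, let go (height (world z) of hood_top below 0.062 m and angle between hood_top's own z axis and vertical below 0.1 rad and contact force between the fingers and hood below 0.3 N and linear speed of hood below 0.03 m/s), for 0.2 s.
At the end, for the whole second after the job is handed in: spool and hood stand on the bench, the cap stands open side down within 30 mm of the centre of the tray, and every dongle present lies at rest, flat on the chute floor between bay and stop, within 12 mm of its centre line, label up, plug end downhill (height (world z) of spool_center below 0.024 m and angle between each of spool_center, cap_center's own z axis and vertical below 0.15 rad and horizontal distance between cap_center and cap_tray_in below 0.03 m and height (world z) of cap_center below 0.036 m and height (world z) of hood_top below 0.062 m and angle between hood_top's own z axis and vertical below 0.1 rad and x of dongle1_center in the frame of run between -0.03 and 0.222 m and y of dongle1_center in the frame of run between -0.012 and 0.012 m and z of dongle1_center in the frame of run between 0 and 0.0075 m and angle between each of dongle1_center, dongle2_center, dongle3_center, dongle4_center's own z axis and vertical below 0.6 rad and angle between each of dongle1_center, dongle2_center, dongle3_center, dongle4_center's own y axis and vertical below 1.38 rad and angle between the y axis of each of dongle1_center, dongle2_center, dongle3_center, dongle4_center and the x axis of run, either way round below 0.3 rad and linear speed of each of dongle1, dongle2, dongle3, dongle4 below 0.02 m/s and x of dongle2_center in the frame of run between -0.03 and 0.222 m and y of dongle2_center in the frame of run between -0.012 and 0.012 m and z of dongle2_center in the frame of run between 0 and 0.0075 m and x of dongle3_center in the frame of run between -0.03 and 0.222 m and y of dongle3_center in the frame of run between -0.012 and 0.012 m and z of dongle3_center in the frame of run between 0 and 0.0075 m and x of dongle4_center in the frame of run between -0.03 and 0.222 m and y of dongle4_center in the frame of run between -0.012 and 0.012 m and z of dongle4_center in the frame of run between 0 and 0.0075 m); the robot touches nothing.
It fails at once if the flux bottle or the screw jar is pushed more than 30 mm or tipped (distance of any of flux_bottle, screw_jar from where it was at the start of the episode above 0.03 m or angle between any of flux_bottle, screw_jar's own z axis and vertical above 0.4 rad).
Of dongle1, dongle2, dongle3, dongle4 only 2 to 4 are there at a start; the rules pass over those that are not, and their reading is None.
At some moment in a run one of dongle1, dongle2, dongle3, dongle4 may be knocked a few centimetres aside while the robot is not near it.
Once in a run the grip may slacken for a moment while it holds something.
It also fails if it takes over 210 s, if anything falls off the work surface, if the arm or the gripper's body presses on something with over 40 N, if the wrist force passes 120 N, or if a joint passes its speed limit or range.

### The arm

A 7-joint arm with a two-finger parallel gripper is mounted at the origin on a cart in front of the work surface, level with it; the furniture and walls round the work are solid. World frame = base frame: x ahead of the robot, y to its left, z up, the work surface at z = 0. Lengths are in m, angles in rad, forces in N, time in s.
With the tool pointing down it reaches from about 0.35 to 0.9 m from the base axis. Payload 8.1 kg.
Tool frame: the origin (TCP) lies at the very end of the fingers, on their centre line; the grasp point (between the pads) lies 19 mm behind it (r.grip_point_offset is the z of the grasp point in the tool frame, in m); z points along the fingers, x is the direction in which the jaws open and shut, and the axes are right-handed (so a half turn about z gives the same grasp; the last joint's range is limited). The gripper opens to 92 mm and grips with 3 to 60 N. Pads are 19 mm wide; open, the fingers measure 130 mm over their backs; the gripper's body (75 mm by 190 mm) begins 47 mm behind the grasp point.
Start: joints at [1.093, 0.434, 0.025, 1.573, -0.012, 1.134, -0.075], TCP at [0.229, -0.582, 0.227] pointing down, gripper open.
Joint ranges: [-2.62, 2.62], [-0.44, 2.09], [-1.27, 1.32], [0.08, 2.57], [-1.32, 4.46], [0.12, 2], [-2.74, 2.74]. Speed limits (rad/s): [2.22, 2.22, 3.01, 3.01, 3.14, 3.14, 3.14].

### API

Orientations are given as a unit quaternion [w, x, y, z].
In Python, from workcell import r, optics, job gives the robot as it stands.
- The arm moves only by the tool step_arm, never from a script. Its argument "steps" is a list of rows, each a list of 3 entries, a list of its own where there are three numbers: the turn, a rotation vector about the tool's x, y, z in units of 6 degrees (1.0 is 6 degrees), then the shift along the tool's x, y, z in units of 40 mm (1.0 is 40 mm), then the closure in counts, from 0 (fully open) to 255 (shut). A call has 1 to 10 rows; each row shifts and turns the pose as measured when the row begins, along the tool's axes as they then stand; what a row does not reach is not made up. A row lasts 1/12 s, in which the tool goes at most 41.7 mm and 7.16 degrees, less where a joint would pass 70% of its speed; a pose out of reach is approached as far as the arm can. A call is refused whole if a number of a shift passes 1 or a number of a turn 1, either way. A call with a gripper value outside its range is refused whole. The fingers move at their own pace and stop on an object; "squeeze" is the grip in N (left out, the last holds). Time passes only in rows, so rows that do not move let the fingers close. It gives the time, the measured TCP pose, the force and the opening at its end, in the units of the state.
- r.sense(): the state, without advancing time (a new reading comes with each control period).
- optics.capture(name): name is "scene" or "top" or "wrist"; returns the picture (384x512x3 uint8, red, green, blue); there is no depth.
- optics.camera_params(name): a dict with "camera_matrix" (3x3 intrinsics, pixels), "k1" (the pictures are not rectified: a ray, as slopes to the right and down, at radius r is drawn at 1 + k1 r^2 times it, then the intrinsics apply), "rvec" (rotation vector, rad) and "tvec" (3), from world to camera coordinates, as OpenCV has them. Camera axes: x right, y down, z forward; pixel columns grow to the right and rows downward; lengths in m; the calibration is good to about 2 mm. A picture is of the moment at which its call begins: read the wrist's pose just before it. camera_params takes no time and is no camera call; for the wrist camera it gives the pose at the moment of the call.
- job.job_done(): hands the job in, once; it reports no verdict.
The state is a dict: "t": time; "q": joint angles; "qvel": joint speeds; "effort": joint torques, N m; "position": TCP position; "eef_rot": TCP orientation; "force": force on the tool from outside, world axes, zero at the start; "torque": the same for the moment, N m; "opening": finger opening in m.
Only numpy, scipy, OpenCV 4.12 (cv2) and the standard library are available. Lean on these libraries where they do the work, as an engineer would, in place of code of your own. Each camera call takes 0.05 s, during which the arm holds its last target.

## Working session

There is one attempt and no reset: what is moved stays moved. The work goes in short steps, Python scripts to look and compute and a tool call to move; the robot and the scene stay as the last step left them, time stands still between calls to the robot, and variables do not carry over. Pictures are saved under pics/ and viewed, and the job is handed in when it is done.

Besides the shell and the picture viewer there is one more tool, called after "Request:" by a JSON object that holds its "method" and its "body". step_arm: Moves the arm, as the interface text tells. Its arguments: {"type":"object","properties":{"steps":{"type":"array"},"squeeze":{"type":"number"}},"required":["steps"]}

```bash
mkdir -p pics; ls
cat > h.py <<'E'
import numpy as np, cv2
from workcell import r, optics, job
from scipy.spatial.transform import Rotation as R
def cam(n):
    p=optics.camera_params(n); K=np.array(p["camera_matrix"]);Rm=cv2.Rodrigues(np.array(p["rvec"],float))[0];t=np.array(p["tvec"],float).ravel()
    return K,float(p["k1"]),Rm,t
def snap(n,name,crop=None,scale=1):
    c=cam(n); im=optics.capture(n)[:,:,::-1]; cv2.imwrite(f"pics/{name}_raw.png",im); np.savez(f"pics/{name}.npz",K=c[0],k1=c[1],R=c[2],t=c[3])
    show(name,crop,scale)
def show(name,crop=None,scale=1,out=None):
    im=cv2.imread(f"pics/{name}_raw.png")
    if crop: x0,y0,x1,y1=crop; im=im[y0:y1,x0:x1]
    im=cv2.resize(im,None,fx=scale,fy=scale,interpolation=cv2.INTER_CUBIC)
    cv2.imwrite(f"pics/{out or name}.png",im)
def pix(name,u,v,z):
    d=np.load(f"pics/{name}.npz"); K,k1,Rm,t=d["K"],float(d["k1"]),d["R"],d["t"]
    xd=np.linalg.inv(K)@[u,v,1]; 
    xu=xd[:2].copy()
    for _ in range(30): xu=xd[:2]/(1+k1*(xu@xu))
    ray=Rm.T@np.array([xu[0],xu[1],1]); o=-Rm.T@t
    return o+ray*(z-o[2])/ray[2]
def proj(name,P):
    d=np.load(f"pics/{name}.npz"); K,k1,Rm,t=d["K"],float(d["k1"]),d["R"],d["t"]
    c=Rm@np.array(P)+t; s=c[:2]/c[2]; s=s*(1+k1*(s@s)); return (K@[s[0],s[1],1])[:2]
def st():
    s=r.sense(); Rm=quat(s["eef_rot"]).as_matrix()
    print("t",round(s["t"],2),"p",np.round(s["position"],4),"x",np.round(Rm[:,0],3),"z",np.round(Rm[:,2],3),"open",round(s["opening"],4),"F",np.round(s["force"],1),"q",np.round(s["q"],2)); return s
def quat(q): q=np.array(q,float); return R.from_quat([q[1],q[2],q[3],q[0]])
def plan(p,xdir,zdir=(0,0,-1)):
    """tool-frame shift in units and turn in units from now to the target"""
    s=r.sense(); Rn=quat(s["eef_rot"]).as_matrix()
    z=np.array(zdir,float);z/=np.linalg.norm(z);x=np.array(xdir,float);x-=z*(x@z);x/=np.linalg.norm(x)
    T=np.stack([x,np.cross(z,x),z],1)
    rv=R.from_matrix(Rn.T@T).as_rotvec()/np.deg2rad(6)
    sh=Rn.T@(np.array(p)-s["position"])/.04
    print("total turn(6deg)",np.round(rv,2),"total shift(40mm) in current tool",np.round(sh,3))
E
python3 - <<'E'
from h import *
st()
snap("scene","s0",None,1.5);snap("top","t0",None,1.5)
for n in("scene","top"):
    K,k,Rm,t=cam(n);print(n,K[0,0],k,-Rm.T@t)
E
```

```text
pics
t 0.0 p [ 0.2286 -0.5812  0.226 ] x [ 0.366 -0.931 -0.001] z [-0.001  0.001 -1.   ] open 0.0921 F [-0.9  0.8  0.1] q [ 1.09  0.44  0.02  1.57 -0.01  1.13 -0.08]
scene 359.7248876754837 -0.02295252817151414 [0.29334545 0.41981266 0.85634518]
top 438.7443159955549 -0.11123435798864063 [ 0.37774084 -0.1605168   1.14522982]
```

View pics/s0.png

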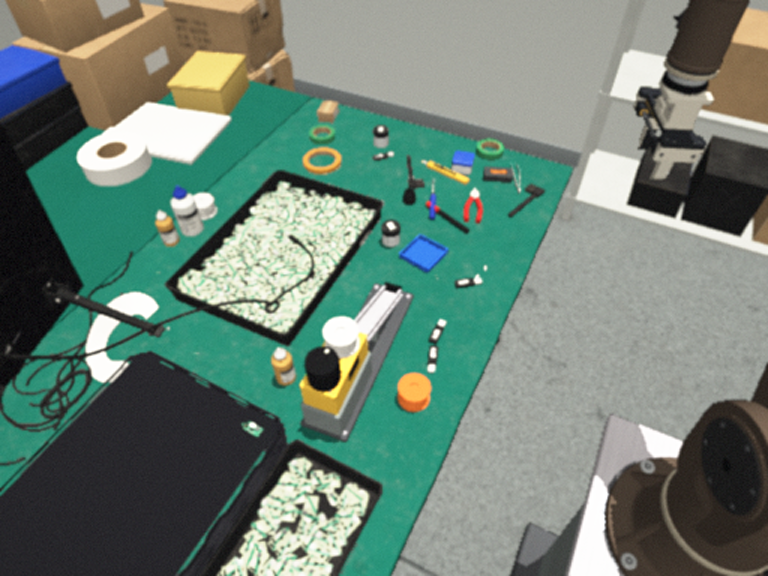

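View pics/t0.png

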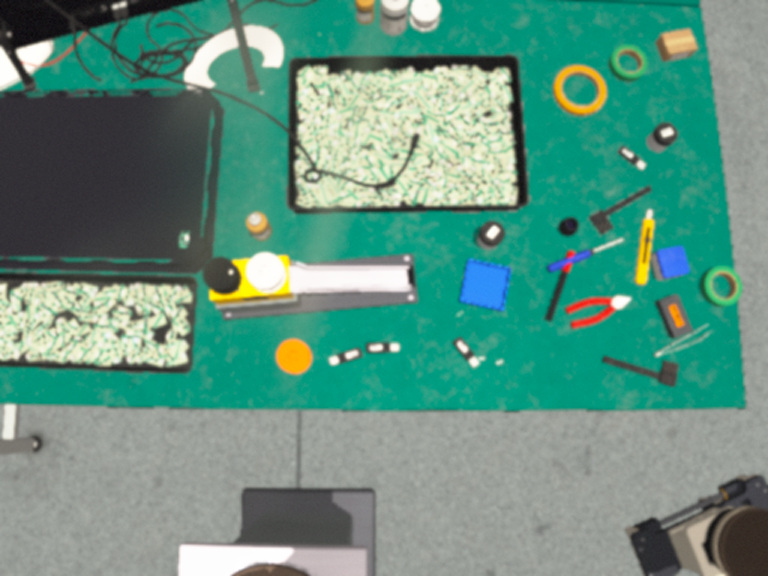

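Run:
```python
from h import *
show("t0",(200,210,350,260),5,"t0a"); show("t0",(130,150,290,225),5,"t0b"); show("t0",(370,70,480,160),6,"t0c")
for n,u,v,z in [("orange",294,356,.03),("d",345,355,.005),("d",383,348,.005),("d",467,352,.005),("dq",632,157,.005),("tray",485,286,.003),("jar1",490,234,.046),("jar2",665,134,.046),("flux",258,222,.09),("spool",266,271,.167),("cap",222,275,.15)]:
    print(n,np.round(pix("t0",(u)/1.5,(v)/1.5,z),3))
```

```text
orange [ 0.471 -0.034  0.03 ]
d [ 0.476 -0.12   0.005]
d [ 0.488 -0.186  0.005]
d [ 0.482 -0.332  0.005]
dq [ 0.847 -0.652  0.005]
tray [ 0.599 -0.366  0.003]
jar1 [ 0.683 -0.37   0.046]
jar2 [ 0.877 -0.702  0.046]
flux [0.689 0.025 0.09 ]
spool [ 0.589 -0.004  0.167]
cap [0.586 0.068 0.15 ]
```

View pics/t0a.png

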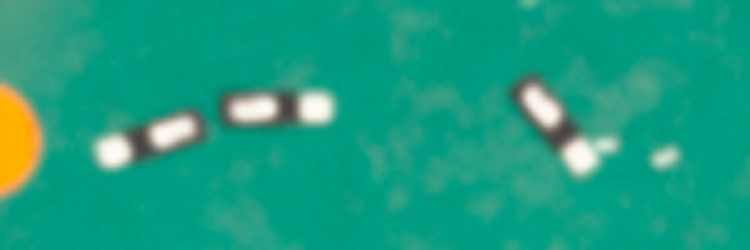

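View pics/t0b.png

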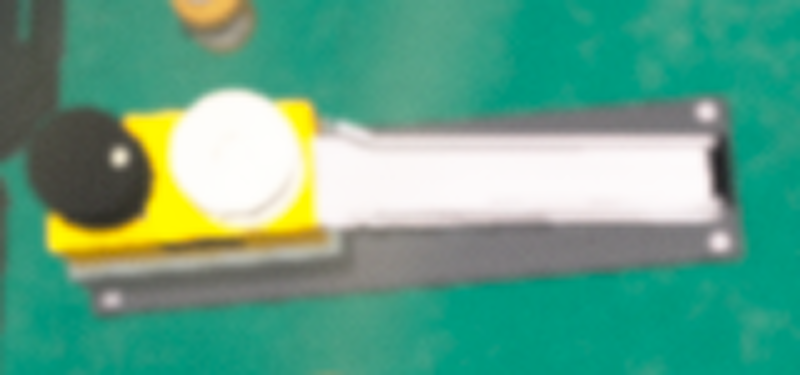

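View pics/t0c.png

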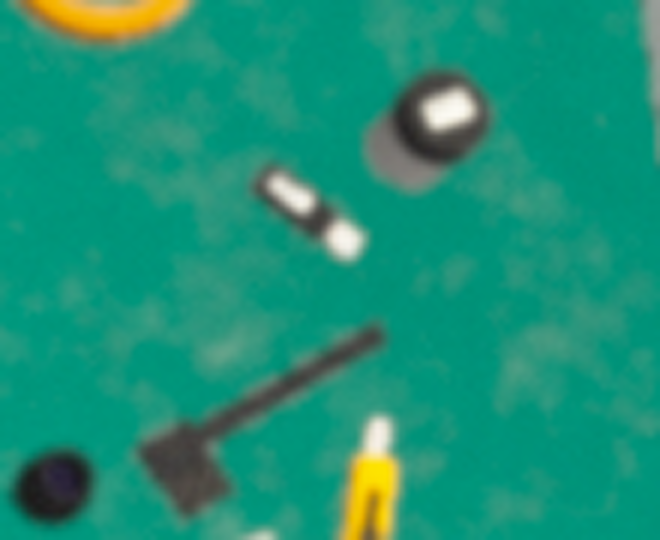

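Run:
```python
from h import *
f=lambda x,y:(130+x/5-.4,150+y/5-.4)
g=lambda x,y:(200+x/5-.4,210+y/5-.4)
for n,a,z in [("corner R top",(725,97),.01),("corner R bot",(740,258),.01),("corner L bot",(97,315),.01),("boltRt",(707,111),.012),("boltRb",(719,242),.012),("boltL",(111,299),.012),("spool",(236,157),.167),("cap",(92,167),.179),("hood LB corner",(47,253),.131),("hood RB",(315,234),.131),("hood RT",(313,100),.131)]:
    print(n,np.round(pix("t0",*f(*a),z),4))
for n,a in [("A plug",(97,153)),("A end",(205,123)),("B plug",(334,107)),("B end",(222,107)),("C plug",(588,170)),("C end",(518,82))]:
    print(n,np.round(pix("t0",*g(*a),.006),4))
h=lambda x,y:(370+x/6-.4,70+y/6-.4)
print("Dq",pix("t0",*h(360,250),.006),pix("t0",*h(260,175),.006))
```

```text
corner R top [ 0.6559 -0.2366  0.01  ]
corner R bot [ 0.569  -0.2439  0.01  ]
corner L bot [0.5366 0.0938 0.01  ]
boltRt [ 0.6477 -0.2269  0.012 ]
boltRb [ 0.5772 -0.2328  0.012 ]
boltL [0.5449 0.0862 0.012 ]
spool [ 0.5881 -0.0024  0.167 ]
cap [0.5806 0.0613 0.179 ]
hood LB corner [0.5491 0.0919 0.131 ]
hood RB [ 0.5589 -0.0352  0.131 ]
hood RT [ 0.6238 -0.0324  0.131 ]
A plug [ 0.4662 -0.0915  0.006 ]
A end [ 0.4822 -0.1475  0.006 ]
B plug [ 0.4909 -0.2145  0.006 ]
B end [ 0.4906 -0.1562  0.006 ]
C plug [ 0.4587 -0.3465  0.006 ]
C end [ 0.5044 -0.3107  0.006 ]
Dq [ 0.82709942 -0.67410031  0.006     ] [ 0.86335506 -0.62876893  0.006     ]
```

Request:
{"method": "step_arm", "body": {"steps": [[[0, 0, 0], [0, 0, -0.7], 0], [[0, 0, 0], [-0.4, -0.5, -0.7], 0], [[0, 0, 0], [-0.6, -0.8, 0], 0], [[0, 0, 0], [-0.6, -0.8, 0], 0], [[0, 0, 0], [-0.6, -0.8, 0], 0], [[0, 0, 0], [-0.6, -0.8, 0], 0], [[0, 0, 0], [-0.6, -0.8, 0], 0], [[0, 0, 0], [-0.6, -0.8, 0], 0], [[0, 0, 0], [-0.6, -0.8, 0], 0], [[0, 0, 0], [-0.6, -0.8, 0], 0]]}}

```text
t: 0.93
position: [0.4081, -0.2832, 0.2798]
eef_rot: [0.001, 0.821, -0.571, -0.004]
force: [0.9, -0.4, 0.6]
opening: 0.0919
```

Request:
{"method": "step_arm", "body": {"steps": [[[0, 0, -1], [0, 0, 0], 0], [[0, 0, -1], [0, 0, 0], 0], [[0, 0, -1], [0, 0, 0], 0], [[0, 0, -1], [0, 0, 0], 0], [[0, 0, -1], [0, 0, 0], 0], [[0, 0, -1], [0, 0, 0], 0], [[0, 0, -1], [0, 0, 0], 0], [[0, 0, -1], [0, 0, 0], 0], [[0, 0, -1], [0, 0, 0], 0], [[0, 0, -1], [0, 0, 0], 0]]}}

```text
t: 1.77
position: [0.4133, -0.268, 0.2772]
eef_rot: [-0.005, 0.999, -0.053, -0.006]
force: [-0.4, -0.4, -0.3]
opening: 0.0917
```

Run:
```python
from h import *
st(); plan((.588,.0,.30),(.995,.0955,0))
```

```text
t 1.77 p [ 0.4133 -0.268   0.2772] x [ 0.994 -0.105 -0.013] z [-0.012  0.01  -1.   ] open 0.0917 F [-0.4 -0.4 -0.3] q [ 0.72  0.21 -0.31  1.78  0.06  1.18  0.3 ]
total turn(6deg) [-0.1   0.11 -1.92] total shift(40mm) in current tool [ 3.632 -7.126 -0.552]
```

Request:
{"method": "step_arm", "body": {"steps": [[[0, 0, -1], [0, 0, -0.6], 0], [[-0.1, 0.1, -0.9], [0, 0, 0], 0], [[0, 0, 0], [0.3, -0.95, 0], 0], [[0, 0, 0], [0.3, -0.95, 0], 0], [[0, 0, 0], [0.3, -0.95, 0], 0], [[0, 0, 0], [0.3, -0.95, 0], 0], [[0, 0, 0], [0.3, -0.95, 0], 0], [[0, 0, 0], [0.3, -0.95, 0], 0], [[0, 0, 0], [0.3, -0.7, 0], 0], [[0, 0, 0], [0, 0, 0], 0]]}}

```text
t: 2.6
position: [0.4674, 0.0031, 0.2993]
eef_rot: [-0.001, 0.999, 0.052, -0.002]
force: [0.6, -0.3, 0.2]
opening: 0.092
```

Run:
```python
from h import *
st(); plan((.588,.0,.30),(.995,.0955,0)); snap("wrist","w1",None,1.5)
```

```text
t 2.6 p [0.4674 0.0031 0.2993] x [ 0.995  0.104 -0.005] z [-0.005  0.001 -1.   ] open 0.092 F [ 0.6 -0.3  0.2] q [ 0.36  0.17 -0.55  1.79  0.09  1.22 -0.11]
total turn(6deg) [-0.02  0.05  0.08] total shift(40mm) in current tool [ 2.99   0.391 -0.033]
```

View pics/w1.png

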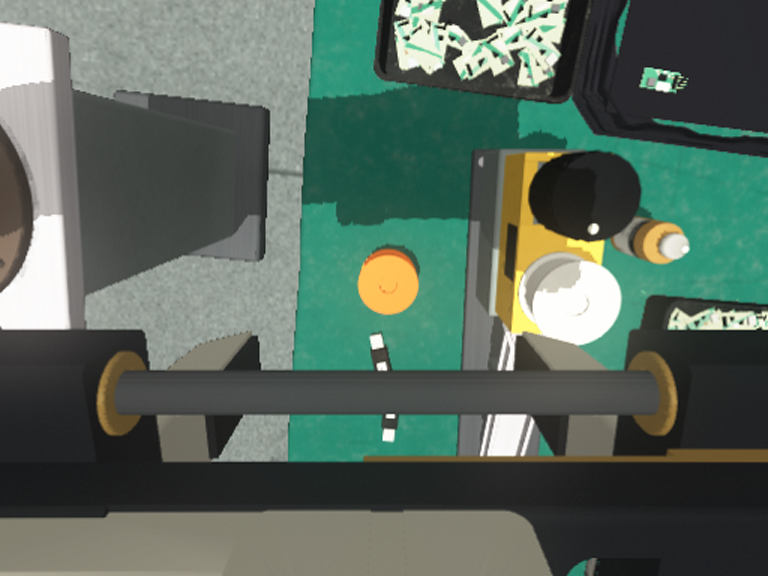

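Run:
```python
from h import *
show("w1",(330,90,460,240),4,"w1a")
p=lambda x,y,z:np.round(pix("w1",x/1.5,y/1.5,z),4)
print("spool",p(577,303,.167)); print("orange",p(388,282,.036))
```

```text
spool [ 5.891e-01 -3.000e-04  1.670e-01]
orange [ 0.4704 -0.0301  0.036 ]
```

View pics/w1a.png

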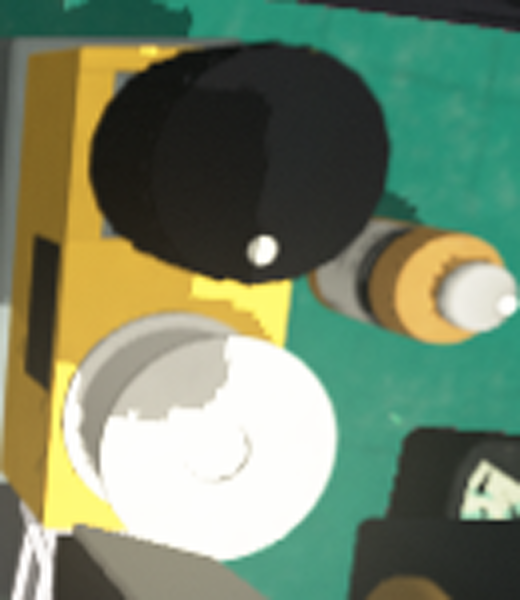

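Request:
{"method": "step_arm", "body": {"steps": [[[0, 0, 0], [0.8, 0.1, 0], 0], [[0, 0, 0], [0.8, 0.1, 0], 0], [[0, 0, 0], [0.8, 0.1, 0], 0], [[0, 0, 0], [0.6, 0.1, 0], 0], [[0, 0, 0], [0, 0, 0], 0], [[0, 0, 0], [0, 0, 0], 0]]}}

```text
t: 3.15
position: [0.5896, -0.0098, 0.2949]
eef_rot: [0.003, 0.999, 0.05, -0.006]
force: [-1.4, 0.0, -0.3]
opening: 0.0917
```

Run:
```python
from h import *
print(pix("w1",397.5,130.7,.179))
st(); plan((.589,.0,.134),(.995,.0955,0)); snap("wrist","w2",None,1.5)
```

```text
[0.58174098 0.06719335 0.179     ]
t 3.15 p [ 0.5896 -0.0098  0.2949] x [ 0.995  0.1   -0.013] z [-0.012 -0.006 -1.   ] open 0.0917 F [-1.4  0.  -0.3] q [ 0.28  0.39 -0.51  1.52  0.2   1.3  -0.15]
total turn(6deg) [0.05 0.12 0.04] total shift(40mm) in current tool [ 0.06  -0.265  4.022]
```

View pics/w2.png

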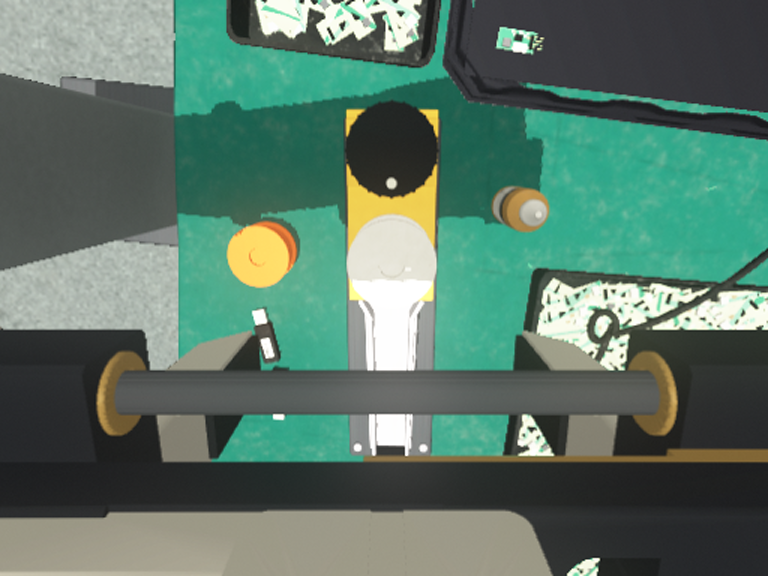

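Run:
```python
from h import *
p=lambda x,y,z:np.round(pix("w2",x/1.5,y/1.5,z),4)
print(p(391.5,258,.167),"cap",p(391.5,148,.179),"dot",p(391,184,.179))
print("flux",p(538,212,.092))
for a in [(346,110),(439,110),(434,300)]: print("hood",p(*a,.131))
for a in [(357,448),(423,448)]: print("bolt",p(*a,.012))
```

```text
[0.5892 0.0033 0.167 ] cap [0.5826 0.0675 0.179 ] dot [0.5843 0.048  0.179 ]
flux [0.6971 0.0355 0.092 ]
hood [0.5508 0.0897 0.131 ]
hood [0.6103 0.0955 0.131 ]
hood [ 0.6229 -0.0306  0.131 ]
bolt [ 0.5762 -0.2341  0.012 ]
bolt [ 0.6459 -0.2265  0.012 ]
```

Request:
{"method": "step_arm", "body": {"steps": [[[0, 0.1, 0], [0.05, -0.25, 0.8], 0], [[0, 0, 0], [0, 0, 0.8], 0], [[0, 0, 0], [0, 0, 0.7], 0], [[0, 0, 0], [0, 0, 0], 0]]}}

```text
t: 3.53
position: [0.5877, -0.0038, 0.2023]
eef_rot: [0.004, 0.999, 0.048, 0.001]
force: [-0.4, -1.2, -0.2]
opening: 0.0919
```

Run:
```python
from h import *
st(); plan((.589,.0,.135),(.995,.0955,0))
```

```text
t 3.53 p [ 0.5877 -0.0038  0.2023] x [0.995 0.095 0.001] z [ 0.002 -0.007 -1.   ] open 0.0919 F [-0.4 -1.2 -0.2] q [ 0.26  0.45 -0.5   1.67  0.24  1.09 -0.21]
total turn(6deg) [ 0.07 -0.01 -0.  ] total shift(40mm) in current tool [ 0.039 -0.104  1.682]
```

Request:
{"method": "step_arm", "body": {"steps": [[[0.07, 0, 0], [0.03, -0.12, 0.6], 0], [[0, 0, 0], [0, 0, 0.6], 0], [[0, 0, 0], [0, 0, 0.4], 0], [[0, 0, 0], [0, 0, 0], 0], [[0, 0, 0], [0, 0, 0], 0]]}}

```text
t: 3.95
position: [0.5867, -0.0022, 0.1429]
eef_rot: [0.001, 0.999, 0.047, 0.002]
force: [0.7, 0.1, 0.8]
opening: 0.092
```

Run:
```python
from h import *
st(); plan((.589,.001,.135),(.995,.0955,0))
```

```text
t 3.95 p [ 0.5867 -0.0022  0.1429] x [0.996 0.093 0.004] z [ 0.004 -0.003 -1.   ] open 0.092 F [0.7 0.1 0.8] q [ 0.25  0.5  -0.48  1.74  0.28  0.96 -0.25]
total turn(6deg) [ 0.03 -0.04 -0.03] total shift(40mm) in current tool [ 0.065 -0.075  0.198]
```

Request:
{"method": "step_arm", "body": {"steps": [[[0, 0, 0], [0.07, -0.08, 0.2], 0], [[0, 0, 0], [0, 0, 0], 255], [[0, 0, 0], [0, 0, 0], 255], [[0, 0, 0], [0, 0, 0], 255], [[0, 0, 0], [0, 0, 0], 255], [[0, 0, 0], [0, 0, 0], 255], [[0, 0, 0], [0, 0, 0], 255], [[0, 0, 0], [0, 0, 0], 255]], "squeeze": 30}}

```text
t: 4.62
position: [0.5924, 0.0012, 0.1418]
eef_rot: [0.002, 0.999, 0.046, 0.006]
force: [-0.1, 0.6, -2.2]
opening: 0.0526
```

Request:
{"method": "step_arm", "body": {"steps": [[[0, 0, 0], [0, 0, -0.3], 255], [[0, 0, 0], [0, 0, -0.6], 255], [[0, 0, 0], [0, 0, -0.6], 255], [[0, 0, 0], [0, 0, -0.6], 255], [[0, 0, 0], [0, 0, 0], 255]]}}

```text
t: 5.03
position: [0.5889, 0.0016, 0.2294]
eef_rot: [0.002, 0.999, 0.046, 0.003]
force: [1.4, 1.1, -0.4]
opening: 0.0523
```

Run:
```python
from h import *
st(); plan((.425,.07,.2),(.995,.0955,0))
```

```text
t 5.03 p [0.5889 0.0016 0.2294] x [0.996 0.093 0.006] z [ 0.006 -0.003 -1.   ] open 0.0523 F [ 1.4  1.1 -0.4] q [ 0.27  0.42 -0.51  1.63  0.23  1.14 -0.21]
total turn(6deg) [ 0.03 -0.06 -0.03] total shift(40mm) in current tool [-3.926 -2.086  0.703]
```

Request:
{"method": "step_arm", "body": {"steps": [[[0, 0, 0], [-0.7, -0.35, 0], 255], [[0, 0, 0], [-0.7, -0.35, 0], 255], [[0, 0, 0], [-0.7, -0.35, 0], 255], [[0, 0, 0], [-0.7, -0.35, 0], 255], [[0, 0, 0], [-0.7, -0.35, 0], 255], [[0, 0, 0], [-0.5, -0.35, 0.3], 255], [[0, 0, 0], [0, 0, 0.3], 255], [[0, 0, 0], [0, 0, 0], 255]]}}

```text
t: 5.7
position: [0.4148, 0.072, 0.2053]
eef_rot: [0.003, 0.999, 0.045, 0.005]
force: [-0.2, -1.0, -2.9]
opening: 0.0526
```

Run:
```python
from h import *
st(); plan((.425,.07,.011),(.995,.0955,0)); snap("scene","s1",(150,150,406,342),3);snap("wrist","w3",None,1.5)
```

```text
t 5.7 p [0.4148 0.072  0.2053] x [0.996 0.091 0.01 ] z [ 0.011 -0.005 -1.   ] open 0.0526 F [-0.2 -1.  -2.9] q [ 0.23  0.17 -0.6   2.04  0.13  0.96 -0.35]
total turn(6deg) [ 0.06 -0.1  -0.05] total shift(40mm) in current tool [0.2   0.043 4.86 ]
```

View pics/s1.png

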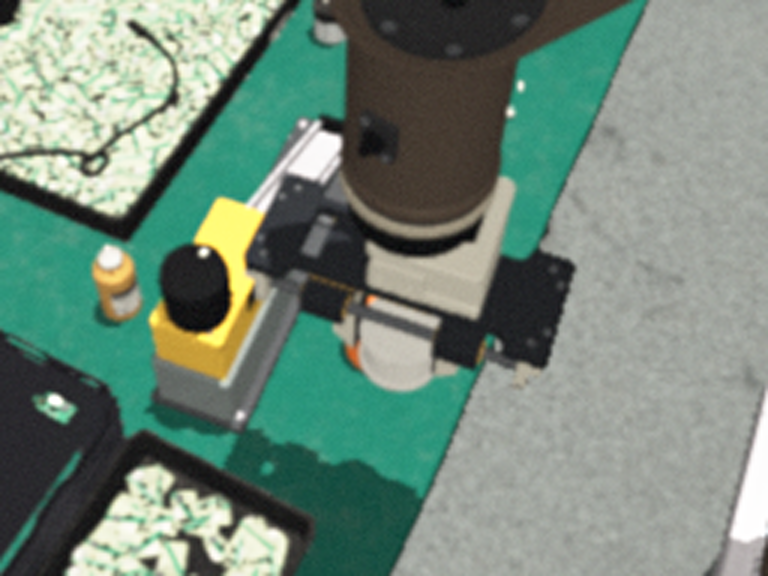

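View pics/w3.png

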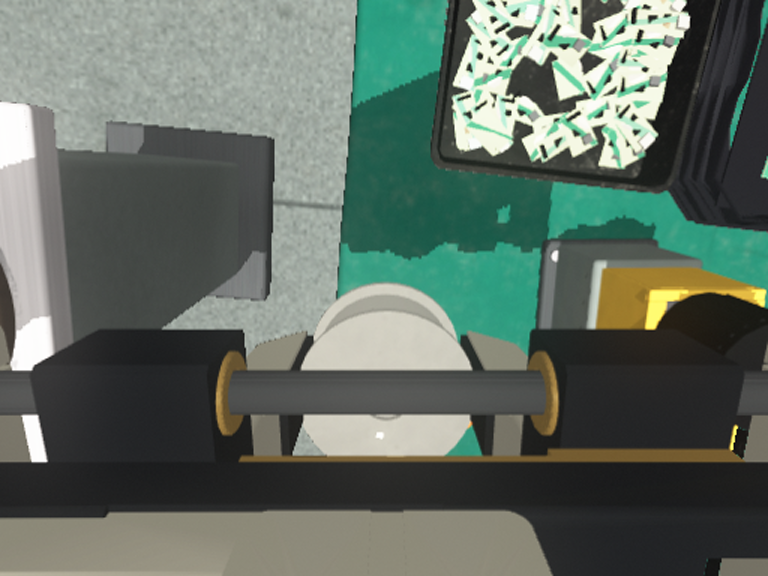

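Run:
```python
from h import *
print(pix("t0",294/1.5,408/1.5,0),pix("w3",340/1.5,200/1.5,0))
plan((.435,.068,.0125),(.995,.0955,0))
```

```text
[ 0.38392043 -0.03286283  0.        ] [0.37732516 0.11217407 0.        ]
total turn(6deg) [ 0.05 -0.11 -0.05] total shift(40mm) in current tool [0.398 0.124 4.859]
```

Request:
{"method": "step_arm", "body": {"steps": [[[0.05, -0.1, -0.05], [0.2, 0.06, 0.7], 255], [[0, 0, 0], [0.2, 0.06, 0.8], 255], [[0, 0, 0], [0, 0, 0.8], 255], [[0, 0, 0], [0, 0, 0.8], 255], [[0, 0, 0], [0, 0, 0.8], 255], [[0, 0, 0], [0, 0, 0.4], 255], [[0, 0, 0], [0, 0, 0], 255], [[0, 0, 0], [0, 0, 0], 255]]}}

```text
t: 6.47
position: [0.4497, 0.0678, 0.0337]
eef_rot: [-0.001, 0.999, 0.043, 0.008]
force: [1.1, -0.3, -1.9]
opening: 0.0525
```

Run:
```python
from h import *
st();plan((.435,.068,.0115),(.995,.0955,0))
```

```text
t 6.47 p [0.4497 0.0678 0.0337] x [0.996 0.086 0.016] z [ 0.016  0.003 -1.   ] open 0.0525 F [ 1.1 -0.3 -1.9] q [ 0.09  0.48 -0.46  2.16  0.4   0.56 -0.58]
total turn(6deg) [-0.01 -0.16 -0.09] total shift(40mm) in current tool [-0.375 -0.036  0.549]
```

Request:
{"method": "step_arm", "body": {"steps": [[[0, -0.2, -0.1], [-0.3, -0.04, 0.2], 255], [[0, 0, 0], [0, 0, 0.15], 255], [[0, 0, 0], [0, 0, 0.1], 255], [[0, 0, 0], [0, 0, 0.05], 255], [[0, 0, 0], [0, 0, 0], 255]]}}

```text
t: 6.88
position: [0.4412, 0.0685, 0.0158]
eef_rot: [-0.001, 0.999, 0.048, 0.0]
force: [-0.2, -0.2, -2.6]
opening: 0.0525
```

Run:
```python
from h import *
st();plan((.435,.068,.0115),(.995,.0955,0))
```

```text
t 6.88 p [0.4412 0.0685 0.0158] x [0.995 0.095 0.001] z [ 0.001  0.002 -1.   ] open 0.0525 F [-0.2 -0.2 -2.6] q [ 0.07  0.51 -0.45  2.18  0.43  0.53 -0.6 ]
total turn(6deg) [-0.02 -0.01 -0.01] total shift(40mm) in current tool [-0.155 -0.001  0.108]
```

Request:
{"method": "step_arm", "body": {"steps": [[[0, 0, 0], [0, 0, 0.06], 255], [[0, 0, 0], [0, 0, 0.05], 255], [[0, 0, 0], [0, 0, 0.03], 255], [[0, 0, 0], [0, 0, 0], 255]]}}

```text
t: 7.22
position: [0.4423, 0.0689, 0.0111]
eef_rot: [-0.001, 0.999, 0.047, 0.002]
force: [-1.5, 0.0, -0.7]
opening: 0.0522
```

Run:
```python
from h import *
st()
```

```text
t 7.22 p [0.4423 0.0689 0.0111] x [0.995 0.095 0.004] z [ 0.003  0.002 -1.   ] open 0.0522 F [-1.5  0.  -0.7] q [ 0.06  0.52 -0.44  2.18  0.44  0.52 -0.61]
```

Request:
{"method": "step_arm", "body": {"steps": [[[0, 0, 0], [0, 0, 0.03], 255], [[0, 0, 0], [0, 0, 0], 0], [[0, 0, 0], [0, 0, 0], 0], [[0, 0, 0], [0, 0, 0], 0], [[0, 0, 0], [0, 0, 0], 0], [[0, 0, 0], [0, 0, 0], 0], [[0, 0, 0], [0, 0, 0], 0], [[0, 0, 0], [0, 0, -0.5], 0], [[0, 0, 0], [0, 0, -0.7], 0]]}}

```text
t: 7.97
position: [0.4398, 0.0685, 0.0564]
eef_rot: [-0.0, 0.999, 0.048, -0.001]
force: [0.5, -0.6, -0.1]
opening: 0.0918
```

Request:
{"method": "step_arm", "body": {"steps": [[[0, 0, 0], [0, 0, -0.9], 0], [[0, 0, 0], [0, 0, -0.9], 0], [[0, 0, 0], [0, 0, -0.9], 0], [[0, 0, 0], [0, 0, -0.9], 0], [[0, 0, 0], [0, 0, -0.9], 0], [[0, 0, 0], [0, 0, -0.9], 0], [[0, 0, 0], [0, 0, 0], 0]]}}

```text
t: 8.55
position: [0.439, 0.0694, 0.2858]
eef_rot: [-0.002, 0.999, 0.049, -0.001]
force: [1.0, 0.7, 0.9]
opening: 0.0919
```

Run:
```python
from h import *
st();plan((.5825,.067,.29),(.995,.0955,0));snap("wrist","w4",None,1.5)
```

```text
t 8.55 p [0.439  0.0694 0.2858] x [ 0.995  0.099 -0.002] z [-0.002  0.003 -1.   ] open 0.0919 F [1.  0.7 0.9] q [ 0.29  0.14 -0.62  1.85  0.09  1.17 -0.27]
total turn(6deg) [-0.03  0.02  0.03] total shift(40mm) in current tool [ 3.565  0.412 -0.114]
```

View pics/w4.png

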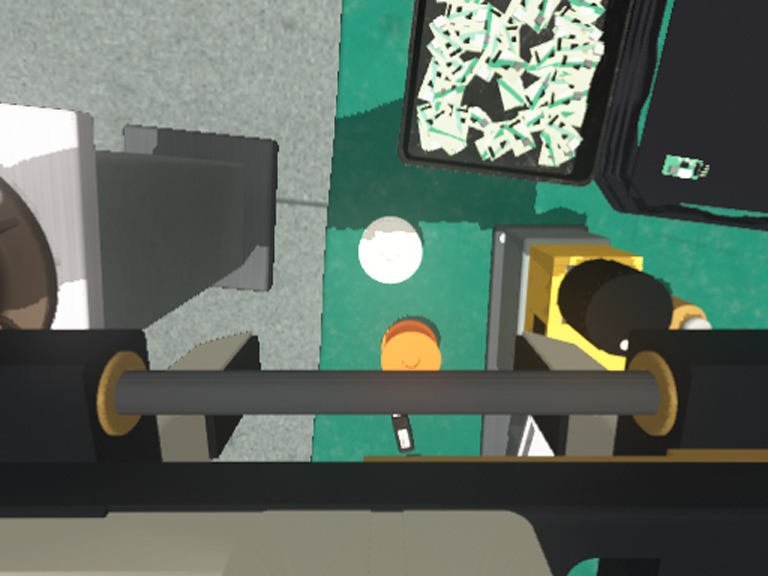

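Request:
{"method": "step_arm", "body": {"steps": [[[0, 0, 0], [0.8, 0.1, 0], 0], [[0, 0, 0], [0.9, 0.1, 0], 0], [[0, 0, 0], [0.9, 0.1, 0], 0], [[0, 0, 0], [0.9, 0.1, 0], 0], [[0, 0, 1], [0, 0, 0], 0], [[0, 0, 1], [0, 0, 0], 0], [[0, 0, 1], [0, 0, 0], 0], [[0, 0, 1], [0, 0, 0], 0], [[0, 0, 1], [0, 0, 0], 0], [[0, 0, 1], [0, 0, 0], 0]]}}

```text
t: 9.43
position: [0.5803, 0.0634, 0.2668]
eef_rot: [0.006, 0.962, -0.274, -0.011]
force: [0.3, 0.1, -0.1]
opening: 0.0919
```

Request:
{"method": "step_arm", "body": {"steps": [[[0, 0, 1], [0, 0, 0], 0], [[0, 0, 1], [0, 0, 0], 0], [[0, 0, 1], [0, 0, 0], 0], [[0, 0, 1], [0, 0, 0], 0], [[0, 0, 1], [0, 0, 0], 0], [[0, 0, 1], [0, 0, 0], 0], [[0, 0, 1], [0, 0, 0], 0], [[0, 0, 1], [0, 0, 0], 0], [[0, 0, 1], [0, 0, 0], 0], [[0, 0, 1], [0, 0, 0], 0]]}}

```text
t: 10.27
position: [0.5732, 0.0615, 0.2495]
eef_rot: [-0.022, -0.676, 0.737, 0.012]
force: [-1.0, -1.1, -0.5]
opening: 0.0919
```

Run:
```python
from h import *
s=st();Rm=quat(s["eef_rot"]).as_matrix();plan((.5825,.067,.155),Rm[:,0])
```

```text
t 10.27 p [0.5732 0.0615 0.2495] x [-0.085 -0.996  0.015] z [-0.049 -0.011 -0.999] open 0.0919 F [-1.  -1.1 -0.5] q [-0.05  0.38 -0.21  1.6   0.08  1.21 -1.93]
total turn(6deg) [ 0.45 -0.15 -0.  ] total shift(40mm) in current tool [-0.193 -0.331  2.348]
```

Request:
{"method": "step_arm", "body": {"steps": [[[0.45, -0.15, 0], [-0.2, -0.33, 0.3], 0], [[0, 0, 1], [0, 0, 0.3], 0], [[0, 0, 1], [0, 0, 0.3], 0], [[0, 0, 1], [0, 0, 0], 0], [[0, 0, 1], [0, 0, 0], 0], [[0, 0, 1], [0, 0, 0], 0], [[0, 0, 0], [0, 0, 0], 0]]}}

```text
t: 10.85
position: [0.5811, 0.0671, 0.1996]
eef_rot: [-0.007, -0.448, 0.894, 0.001]
force: [0.5, -0.7, -0.3]
opening: 0.0919
```

Run:
```python
from h import *
s=st();Rm=quat(s["eef_rot"]).as_matrix();plan((.5825,.067,.152),Rm[:,0]);snap("wrist","w5",None,1.5)
```

```text
t 10.85 p [0.5811 0.0671 0.1996] x [-0.598 -0.801  0.012] z [-0.014 -0.005 -1.   ] open 0.0919 F [ 0.5 -0.7 -0.3] q [-0.14  0.41 -0.09  1.69  0.04  1.06 -2.46]
total turn(6deg) [ 0.08 -0.12 -0.  ] total shift(40mm) in current tool [-0.033 -0.039  1.191]
```

View pics/w5.png

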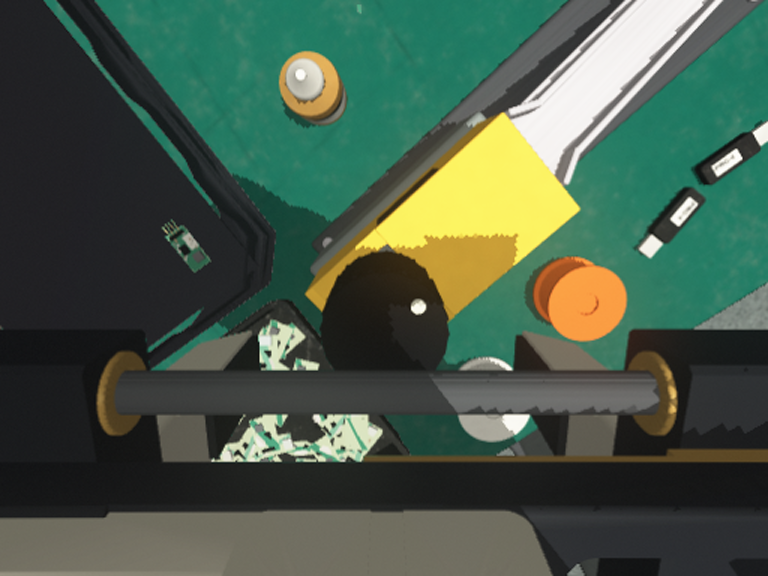

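Run:
```python
from h import *
print(pix("w5",385/1.5,314/1.5,.179))
for a in [(321,314),(449,314)]: print(pix("w5",a[0]/1.5,a[1]/1.5,.179))
```

```text
[0.58917745 0.06111638 0.179     ]
[0.60444114 0.08137413 0.179     ]
[0.57386303 0.04078789 0.179     ]
```

Request:
{"method": "step_arm", "body": {"steps": [[[0.08, -0.1, 0], [-0.03, -0.03, 0.6], 0], [[0, 0, 0], [0, 0, 0.5], 0], [[0, 0, 0], [0, 0, 0.2], 0], [[0, 0, 0], [0, 0, 0], 0]]}}

```text
t: 11.23
position: [0.5819, 0.0674, 0.1445]
eef_rot: [-0.001, -0.458, 0.889, -0.0]
force: [0.0, 0.1, 0.3]
opening: 0.0916
```

Run:
```python
from h import *
s=st();Rm=quat(s["eef_rot"]).as_matrix();plan((.5825,.067,.152),Rm[:,0])
```

```text
t 11.23 p [0.5819 0.0674 0.1445] x [-0.581 -0.814  0.002] z [-0.002 -0.002 -1.   ] open 0.0916 F [0.  0.1 0.3] q [-0.14  0.46 -0.1   1.76  0.06  0.93 -2.45]
total turn(6deg) [ 0.   -0.02 -0.  ] total shift(40mm) in current tool [-0.001 -0.018 -0.187]
```

Request:
{"method": "step_arm", "body": {"steps": [[[0, 0, 0], [0, 0, -0.1], 255], [[0, 0, 0], [0, 0, 0], 255], [[0, 0, 0], [0, 0, 0], 255], [[0, 0, 0], [0, 0, 0], 255], [[0, 0, 0], [0, 0, 0], 255], [[0, 0, 0], [0, 0, 0], 255], [[0, 0, 0], [0, 0, 0], 255], [[0, 0, 0], [0, 0, 0], 255]], "squeeze": 15}}

```text
t: 11.9
position: [0.5836, 0.0675, 0.1527]
eef_rot: [0.001, -0.46, 0.888, -0.001]
force: [0.3, -1.0, -1.0]
opening: 0.0517
```

Run:
```python
from h import *
s=st();Rm=quat(s["eef_rot"]).as_matrix();plan((.5825,.067,.152),Rm[:,0]);snap("wrist","w6",None,1.5)
```

```text
t 11.9 p [0.5836 0.0675 0.1527] x [-0.577 -0.817 -0.   ] z [ 0.002 -0.001 -1.   ] open 0.0517 F [ 0.3 -1.  -1. ] q [-0.14  0.45 -0.1   1.75  0.05  0.94 -2.44]
total turn(6deg) [-0.02  0.   -0.  ] total shift(40mm) in current tool [0.025 0.015 0.017]
```

View pics/w6.png

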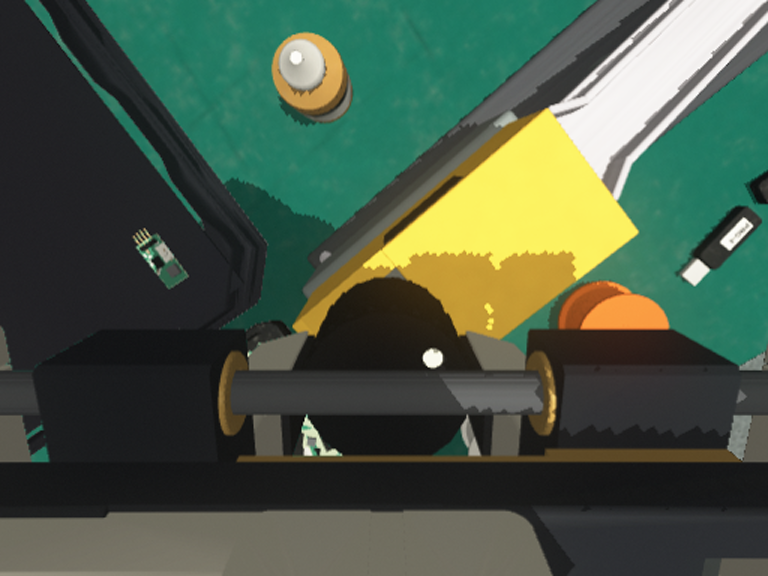

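Request:
{"method": "step_arm", "body": {"steps": [[[0, 0, -1], [0, 0, -0.01], 255], [[0, 0, -1], [0, 0, -0.01], 255], [[0, 0, -1], [0, 0, -0.01], 255], [[0, 0, -1], [0, 0, -0.01], 255], [[0, 0, -1], [0, 0, -0.01], 255], [[0, 0, -1], [0, 0, -0.01], 255], [[0, 0, -1], [0, 0, -0.01], 255], [[0, 0, -1], [0, 0, -0.01], 255], [[0, 0, -1], [0, 0, -0.01], 255], [[0, 0, -1], [0, 0, -0.01], 255]]}}

```text
t: 12.78
position: [0.5823, 0.0675, 0.1557]
eef_rot: [0.001, 0.855, -0.519, 0.0]
force: [-0.6, 0.5, -2.6]
opening: 0.0515
```

Run:
```python
from h import *
s=st();Rm=quat(s["eef_rot"]).as_matrix();plan((.5825,.067,.155),Rm[:,0])
```

```text
t 12.78 p [0.5823 0.0675 0.1557] x [ 0.461 -0.887  0.002] z [-0.001 -0.002 -1.   ] open 0.0515 F [-0.6  0.5 -2.6] q [ 0.05  0.47 -0.36  1.73  0.2   0.97 -1.48]
total turn(6deg) [ 0.01 -0.02 -0.  ] total shift(40mm) in current tool [0.012 0.001 0.018]
```

Request:
{"method": "step_arm", "body": {"steps": [[[0, 0, -1], [0, 0, 0], 255], [[0, 0, -1], [0, 0, 0], 255], [[0, 0, -1], [0, 0, 0], 255], [[0, 0, -1], [0, 0, 0], 255], [[0, 0, -1], [0, 0, 0], 255], [[0, 0, -1], [0, 0, -0.01], 255], [[0, 0, -1], [0, 0, -0.01], 255], [[0, 0, -1], [0, 0, -0.01], 255], [[0, 0, -1], [0, 0, -0.01], 255], [[0, 0, -1], [0, 0, -0.01], 255]]}}

```text
t: 13.62
position: [0.5822, 0.0664, 0.1569]
eef_rot: [0.002, 1.0, 0.004, -0.001]
force: [0.6, -0.5, -0.4]
opening: 0.0522
```

Request:
{"method": "step_arm", "body": {"steps": [[[0, 0, -1], [0, 0, -0.005], 255], [[0, 0, -1], [0, 0, -0.005], 255], [[0, 0, -1], [0, 0, -0.005], 255], [[0, 0, -1], [0, 0, -0.005], 255], [[0, 0, -1], [0, 0, -0.005], 255], [[0, 0, -1], [0, 0, -0.005], 255], [[0, 0, -1], [0, 0, -0.005], 255], [[0, 0, -1], [0, 0, -0.005], 255], [[0, 0, -1], [0, 0, -0.005], 255], [[0, 0, -1], [0, 0, -0.005], 255]]}}

```text
t: 14.45
position: [0.5831, 0.0646, 0.1585]
eef_rot: [0.002, 0.851, 0.526, -0.001]
force: [0.3, 0.8, -0.8]
opening: 0.0514
```

Run:
```python
from h import *
s=st();Rm=quat(s["eef_rot"]).as_matrix();plan((.5825,.067,.155),Rm[:,0])
```

```text
t 14.45 p [0.5831 0.0646 0.1585] x [ 0.447  0.894 -0.004] z [-0.    -0.004 -1.   ] open 0.0514 F [ 0.3  0.8 -0.8] q [ 0.39  0.6  -0.89  1.7   0.52  1.1   0.44]
total turn(6deg) [0.01 0.04 0.  ] total shift(40mm) in current tool [ 0.047 -0.041  0.088]
```

Request:
{"method": "step_arm", "body": {"steps": [[[0, 0, -1], [0.03, -0.02, -0.005], 255], [[0, 0, -1], [0, 0, -0.005], 255], [[0, 0, -1], [0, 0, -0.005], 255], [[0, 0, -1], [0, 0, -0.005], 255], [[0, 0, -1], [0, 0, -0.005], 255], [[0, 0, -1], [0, 0, -0.005], 255], [[0, 0, -1], [0, 0, -0.005], 255], [[0, 0, -1], [0, 0, -0.005], 255], [[0, 0, -1], [0, 0, -0.005], 255], [[0, 0, -1], [0, 0, -0.005], 255]]}}

```text
t: 15.28
position: [0.5851, 0.0656, 0.1604]
eef_rot: [0.001, 0.452, 0.892, -0.0]
force: [-0.3, 0.7, -1.2]
opening: 0.0515
```

Run:
```python
from h import *
s=st();Rm=quat(s["eef_rot"]).as_matrix();plan((.5825,.067,.155),Rm[:,0])
```

```text
t 15.28 p [0.5851 0.0656 0.1604] x [-0.592  0.806 -0.003] z [ 0.002 -0.002 -1.   ] open 0.0515 F [-0.3  0.7 -1.2] q [ 0.51  0.72 -1.15  1.69  0.7   1.21  1.39]
total turn(6deg) [0.01 0.03 0.  ] total shift(40mm) in current tool [ 0.067 -0.033  0.134]
```

Request:
{"method": "step_arm", "body": {"steps": [[[0, 0, 0], [0, 0, 0], 0], [[0, 0, 0], [0, 0, 0], 0], [[0, 0, 0], [0, 0, 0], 0], [[0, 0, 1], [0, 0, 0], 0], [[0, 0, 1], [0, 0, 0], 0], [[0, 0, 1], [0, 0, 0], 0], [[0, 0, 1], [0, 0, 0], 0], [[0, 0, 1], [0, 0, 0], 0], [[0, 0, 1], [0, 0, 0], 0], [[0, 0, 1], [0, 0, 0], 0]]}}

```text
t: 16.12
position: [0.5858, 0.0637, 0.1599]
eef_rot: [0.002, 0.76, 0.65, 0.0]
force: [0.4, 0.6, 0.2]
opening: 0.092
```

Request:
{"method": "step_arm", "body": {"steps": [[[0, 0, 1], [0, 0, 0], 0], [[0, 0, 1], [0, 0, 0], 0], [[0, 0, 1], [0, 0, 0], 0], [[0, 0, 1], [0, 0, 0], 0], [[0, 0, 1], [0, 0, 0], 0], [[0, 0, 1], [0, 0, 0], 0], [[0, 0, 1], [0, 0, 0], 0], [[0, 0, 1], [0, 0, 0], 0], [[0, 0, 1], [0, 0, 0], 0], [[0, 0, 1], [0, 0, 0], 0]]}}

```text
t: 16.95
position: [0.5867, 0.0625, 0.1628]
eef_rot: [0.003, 0.99, 0.139, 0.004]
force: [1.3, -0.5, -0.3]
opening: 0.0916
```

Run:
```python
from h import *
s=st();Rm=quat(s["eef_rot"]).as_matrix();plan((.5825,.067,.158),Rm[:,0])
```

```text
t 16.95 p [0.5867 0.0625 0.1628] x [0.961 0.276 0.007] z [ 0.009 -0.005 -1.   ] open 0.0916 F [ 1.3 -0.5 -0.3] q [ 0.28  0.53 -0.69  1.71  0.39  1.04 -0.27]
total turn(6deg) [ 0.07 -0.07 -0.  ] total shift(40mm) in current tool [-0.071 -0.139  0.118]
```

Request:
{"method": "step_arm", "body": {"steps": [[[0.07, -0.07, 1], [-0.07, -0.14, 0.03], 0], [[0, 0, 1], [0, 0, 0], 0], [[0, 0, 1], [0, 0, 0], 0], [[0, 0, 1], [0, 0, 0], 0], [[0, 0, 1], [0, 0, 0], 0], [[0, 0, 1], [0, 0, 0], 0], [[0, 0, 1], [0, 0, 0], 0], [[0, 0, 1], [0, 0, 0], 0], [[0, 0, 1], [0, 0, 0], 0], [[0, 0, 1], [0, 0, 0], 0]]}}

```text
t: 17.78
position: [0.5835, 0.067, 0.1652]
eef_rot: [-0.002, 0.91, -0.415, 0.003]
force: [0.3, -0.3, -1.1]
opening: 0.0914
```

Request:
{"method": "step_arm", "body": {"steps": [[[0, 0, 1], [0, 0, 0], 0], [[0, 0, 1], [0, 0, 0], 0], [[0, 0, 1], [0, 0, 0], 0], [[0, 0, 1], [0, 0, 0], 0], [[0, 0, 1], [0, 0, 0], 0], [[0, 0, 1], [0, 0, 0], 0], [[0, 0, 1], [0, 0, 0], 0], [[0, 0, 1], [0, 0, 0], 0], [[0, 0, 1], [0, 0, 0], 0], [[0, 0, 1], [0, 0, 0], 0]]}}

```text
t: 18.62
position: [0.5848, 0.0676, 0.1696]
eef_rot: [0.008, -0.545, 0.839, -0.004]
force: [0.2, 0.1, 0.2]
opening: 0.0919
```

Run:
```python
from h import *
s=st();Rm=quat(s["eef_rot"]).as_matrix();plan((.5825,.067,.16),Rm[:,0]);snap("wrist","w7",None,1.5)
```

```text
t 18.62 p [0.5848 0.0676 0.1696] x [-0.407 -0.914 -0.009] z [ 0.017  0.002 -1.   ] open 0.0919 F [0.2 0.1 0.2] q [-0.09  0.43 -0.16  1.74  0.08  0.96 -2.27]
total turn(6deg) [-0.14  0.09 -0.  ] total shift(40mm) in current tool [0.038 0.049 0.238]
```

View pics/w7.png

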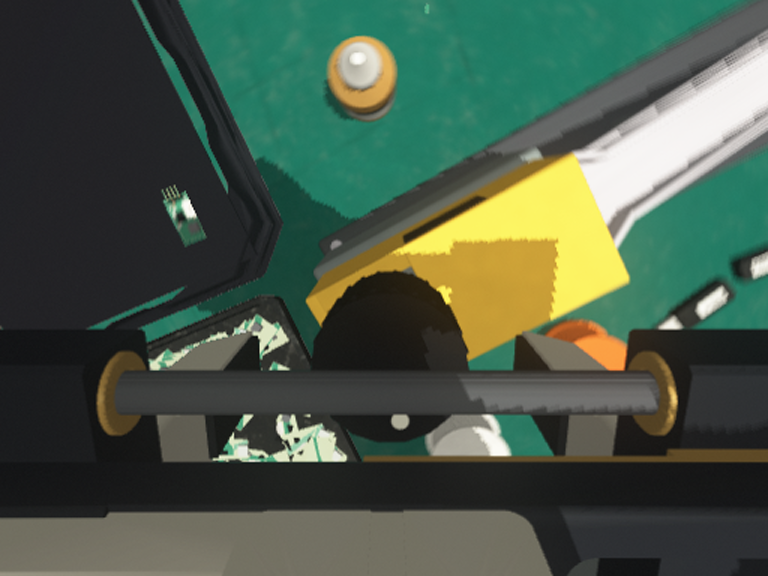

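Request:
{"method": "step_arm", "body": {"steps": [[[-0.14, 0.09, 0.5], [0.04, 0.05, 0.25], 0], [[0, 0, 0], [0, 0, 0.05], 255], [[0, 0, 0], [0, 0, 0], 255], [[0, 0, 0], [0, 0, 0], 255], [[0, 0, 0], [0, 0, 0], 255], [[0, 0, 0], [0, 0, 0], 255], [[0, 0, 0], [0, 0, 0], 255]]}}

```text
t: 19.25
position: [0.5835, 0.0676, 0.1599]
eef_rot: [0.002, -0.521, 0.853, -0.001]
force: [0.5, -0.3, -0.6]
opening: 0.0566
```

Request:
{"method": "step_arm", "body": {"steps": [[[0, 0, -1], [0, 0, -0.005], 255], [[0, 0, -1], [0, 0, -0.005], 255], [[0, 0, -1], [0, 0, -0.005], 255], [[0, 0, -1], [0, 0, -0.005], 255], [[0, 0, -1], [0, 0, -0.005], 255], [[0, 0, -1], [0, 0, -0.005], 255], [[0, 0, -1], [0, 0, -0.005], 255], [[0, 0, -1], [0, 0, -0.005], 255], [[0, 0, -1], [0, 0, -0.005], 255], [[0, 0, -1], [0, 0, -0.005], 255]]}}

```text
t: 20.08
position: [0.5823, 0.0671, 0.1629]
eef_rot: [-0.001, 0.89, -0.456, 0.002]
force: [-0.4, 0.2, -0.2]
opening: 0.0515
```

Request:
{"method": "step_arm", "body": {"steps": [[[0, 0, -1], [0, 0, -0.005], 255], [[0, 0, -1], [0, 0, -0.005], 255], [[0, 0, -1], [0, 0, -0.005], 255], [[0, 0, -1], [0, 0, -0.005], 255], [[0, 0, -1], [0, 0, -0.005], 255], [[0, 0, -1], [0, 0, -0.005], 255], [[0, 0, -1], [0, 0, -0.005], 255], [[0, 0, -1], [0, 0, -0.005], 255], [[0, 0, -1], [0, 0, -0.005], 255], [[0, 0, -1], [0, 0, -0.005], 255]]}}

```text
t: 20.92
position: [0.5816, 0.0643, 0.1653]
eef_rot: [0.001, 0.997, 0.078, 0.002]
force: [0.1, -0.2, -1.9]
opening: 0.052
```

Run:
```python
from h import *
s=st();Rm=quat(s["eef_rot"]).as_matrix();plan((.5825,.067,.16),Rm[:,0])
```

```text
t 20.92 p [0.5816 0.0643 0.1653] x [0.988 0.156 0.004] z [ 0.004 -0.001 -1.   ] open 0.052 F [ 0.1 -0.2 -1.9] q [ 0.26  0.52 -0.67  1.71  0.37  1.04 -0.37]
total turn(6deg) [ 0.02 -0.04 -0.  ] total shift(40mm) in current tool [ 0.032 -0.063  0.132]
```

Request:
{"method": "step_arm", "body": {"steps": [[[0, 0, -1], [0.03, -0.06, 0.02], 255], [[0, 0, -1], [0, 0, 0], 255], [[0, 0, -1], [0, 0, -0.005], 255], [[0, 0, -1], [0, 0, -0.005], 255], [[0, 0, -1], [0, 0, -0.005], 255], [[0, 0, -1], [0, 0, -0.005], 255], [[0, 0, -1], [0, 0, -0.005], 255], [[0, 0, -1], [0, 0, -0.005], 255], [[0, 0, -1], [0, 0, -0.005], 255], [[0, 0, -1], [0, 0, -0.005], 255]]}}

```text
t: 21.75
position: [0.5849, 0.0631, 0.1671]
eef_rot: [0.004, 0.809, 0.588, 0.003]
force: [5.2, 0.7, -5.7]
opening: 0.0514
```

Request:
{"method": "step_arm", "body": {"steps": [[[0, 0, -1], [0.03, -0.03, 0], 255], [[0, 0, -1], [0, 0, -0.005], 255], [[0, 0, -1], [0, 0, -0.005], 255], [[0, 0, -1], [0, 0, -0.005], 255], [[0, 0, -1], [0, 0, -0.005], 255], [[0, 0, -1], [0, 0, -0.005], 255], [[0, 0, -1], [0, 0, -0.005], 255], [[0, 0, -1], [0, 0, -0.005], 255], [[0, 0, -1], [0, 0, -0.005], 255], [[0, 0, -1], [0, 0, -0.005], 255]]}}

```text
t: 22.58
position: [0.588, 0.0669, 0.1687]
eef_rot: [0.007, 0.381, 0.925, 0.006]
force: [-0.9, 2.6, -1.1]
opening: 0.0517
```

Run:
```python
from h import *
s=st();Rm=quat(s["eef_rot"]).as_matrix();plan((.5825,.067,.16),Rm[:,0])
```

```text
t 22.58 p [0.588  0.0669 0.1687] x [-0.71   0.704 -0.007] z [ 0.017  0.007 -1.   ] open 0.0517 F [-0.9  2.6 -1.1] q [ 0.53  0.72 -1.18  1.68  0.71  1.22  1.54]
total turn(6deg) [0.16 0.07 0.  ] total shift(40mm) in current tool [ 0.101 -0.099  0.216]
```

Request:
{"method": "step_arm", "body": {"steps": [[[0, 0, 0], [0, 0, 0], 0], [[0, 0, 0], [0, 0, 0], 0], [[0, 0, 0], [0, 0, 0], 0], [[0, 0, 1], [0.05, -0.05, 0], 0], [[0, 0, 1], [0, 0, 0], 0], [[0, 0, 1], [0, 0, 0], 0], [[0, 0, 1], [0, 0, 0], 0], [[0, 0, 1], [0, 0, 0], 0], [[0, 0, 1], [0, 0, 0], 0], [[0, 0, 1], [0, 0, 0], 0]]}}

```text
t: 23.42
position: [0.5865, 0.0634, 0.1694]
eef_rot: [0.005, 0.707, 0.707, 0.009]
force: [0.2, -0.4, -0.5]
opening: 0.0914
```

Request:
{"method": "step_arm", "body": {"steps": [[[0, 0, 1], [0, 0, 0], 0], [[0, 0, 1], [0, 0, 0], 0], [[0, 0, 1], [0, 0, 0], 0], [[0, 0, 1], [0, 0, 0], 0], [[0, 0, 1], [0, 0, 0], 0], [[0, 0, 1], [0, 0, 0], 0], [[0, 0, 1], [0, 0, 0], 0], [[0, 0, 1], [0, 0, 0], 0], [[0, 0, 1], [0, 0, 0], 0], [[0, 0, 1], [0, 0, 0], 0]]}}

```text
t: 24.25
position: [0.5886, 0.06, 0.1732]
eef_rot: [0.003, 0.976, 0.215, 0.014]
force: [0.0, 0.8, 0.4]
opening: 0.0918
```

Run:
```python
from h import *
s=st();Rm=quat(s["eef_rot"]).as_matrix();plan((.5825,.067,.167),Rm[:,0])
```

```text
t 24.25 p [0.5886 0.06   0.1732] x [0.907 0.421 0.025] z [ 0.028 -0.001 -1.   ] open 0.0918 F [0.  0.8 0.4] q [ 0.31  0.52 -0.72  1.71  0.4   1.04 -0.12]
total turn(6deg) [ 0.12 -0.24 -0.  ] total shift(40mm) in current tool [-0.068 -0.226  0.151]
```

Request:
{"method": "step_arm", "body": {"steps": [[[0.12, -0.24, 1], [-0.07, -0.23, 0.1], 0], [[0, 0, 1], [0, 0, 0.02], 0], [[0, 0, 1], [0, 0, 0.02], 0], [[0, 0, 1], [0, 0, 0], 0], [[0, 0, 1], [0, 0, 0], 0], [[0, 0, 1], [0, 0, 0], 0], [[0, 0, 1], [0, 0, 0], 0], [[0, 0, 1], [0, 0, 0], 0], [[0, 0, 1], [0, 0, 0], 0], [[0, 0, 1], [0, 0, 0], 0]]}}

```text
t: 25.08
position: [0.5841, 0.0652, 0.1717]
eef_rot: [-0.001, 0.939, -0.343, 0.004]
force: [0.4, -0.1, -1.3]
opening: 0.092
```

Request:
{"method": "step_arm", "body": {"steps": [[[0, 0, 1], [0, 0, 0], 0], [[0, 0, 1], [0, 0, 0], 0], [[0, 0, 1], [0, 0, 0], 0], [[0, 0, 1], [0, 0, 0], 0], [[0, 0, 1], [0, 0, 0], 0], [[0, 0, 1], [0, 0, 0], 0], [[0, 0, 1], [0, 0, 0], 0], [[0, 0, 1], [0, 0, 0], 0], [[0, 0, 1], [0, 0, 0], 0], [[0, 0, 1], [0, 0, 0], 0]]}}

```text
t: 25.92
position: [0.5863, 0.0637, 0.1769]
eef_rot: [0.007, -0.608, 0.794, -0.006]
force: [-1.2, 0.3, -0.2]
opening: 0.0917
```

Run:
```python
from h import *
s=st();Rm=quat(s["eef_rot"]).as_matrix();plan((.5825,.067,.166),Rm[:,0])
```

```text
t 25.92 p [0.5863 0.0637 0.1769] x [-0.262 -0.965 -0.004] z [ 0.02  -0.001 -1.   ] open 0.0917 F [-1.2  0.3 -0.2] q [-0.07  0.42 -0.19  1.73  0.1   0.98 -2.13]
total turn(6deg) [-0.18  0.04 -0.  ] total shift(40mm) in current tool [-0.055  0.118  0.27 ]
```

Request:
{"method": "step_arm", "body": {"steps": [[[-0.18, 0.04, 1], [-0.05, 0.12, 0.2], 0], [[0, 0, 1], [0, 0, 0.08], 0], [[0, 0, 1], [0, 0, 0], 0], [[0, 0, 0], [0, 0, 0], 255], [[0, 0, 0], [0, 0, 0], 255], [[0, 0, 0], [0, 0, 0], 255], [[0, 0, 0], [0, 0, 0], 255], [[0, 0, 0], [0, 0, 0], 255], [[0, 0, 0], [0, 0, 0], 255], [[0, 0, 0], [0, 0, 0], 255]]}}

```text
t: 26.75
position: [0.5838, 0.0666, 0.169]
eef_rot: [0.004, -0.464, 0.886, -0.001]
force: [-0.5, -0.0, 0.4]
opening: 0.0514
```

Request:
{"method": "step_arm", "body": {"steps": [[[0, 0, -1], [0, 0, -0.005], 255], [[0, 0, -1], [0, 0, -0.005], 255], [[0, 0, -1], [0, 0, -0.005], 255], [[0, 0, -1], [0, 0, -0.005], 255], [[0, 0, -1], [0, 0, -0.005], 255], [[0, 0, -1], [0, 0, -0.005], 255], [[0, 0, -1], [0, 0, -0.005], 255], [[0, 0, -1], [0, 0, -0.005], 255], [[0, 0, -1], [0, 0, -0.005], 255], [[0, 0, -1], [0, 0, -0.005], 255]]}}

```text
t: 27.58
position: [0.5833, 0.0672, 0.1709]
eef_rot: [-0.003, 0.858, -0.513, 0.002]
force: [-0.9, 0.4, 0.2]
opening: 0.0515
```

Request:
{"method": "step_arm", "body": {"steps": [[[0, 0, -1], [0, 0, 0], 255], [[0, 0, -1], [0, 0, 0], 255], [[0, 0, -1], [0, 0, -0.005], 255], [[0, 0, -1], [0, 0, -0.005], 255], [[0, 0, -1], [0, 0, -0.005], 255], [[0, 0, -1], [0, 0, -0.005], 255], [[0, 0, -1], [0, 0, -0.005], 255], [[0, 0, -1], [0, 0, -0.005], 255], [[0, 0, -1], [0, 0, -0.005], 255], [[0, 0, -1], [0, 0, -0.005], 255]]}}

```text
t: 28.42
position: [0.5827, 0.0672, 0.1727]
eef_rot: [-0.002, 1.0, 0.013, 0.003]
force: [-0.5, -0.3, 0.3]
opening: 0.0516
```

Run:
```python
from h import *
s=st();Rm=quat(s["eef_rot"]).as_matrix();plan((.5825,.067,.172),Rm[:,0])
```

```text
t 28.42 p [0.5827 0.0672 0.1727] x [1.    0.026 0.006] z [ 0.005  0.004 -1.   ] open 0.0516 F [-0.5 -0.3  0.3] q [ 0.24  0.5  -0.63  1.7   0.33  1.04 -0.48]
total turn(6deg) [-0.04 -0.05  0.  ] total shift(40mm) in current tool [-0.004  0.004  0.017]
```

Request:
{"method": "step_arm", "body": {"steps": [[[0, 0, -1], [0, 0, 0], 255], [[0, 0, -1], [0, 0, 0], 255], [[0, 0, -1], [0, 0, -0.005], 255], [[0, 0, -1], [0, 0, -0.005], 255], [[0, 0, -1], [0, 0, -0.005], 255], [[0, 0, -1], [0, 0, -0.005], 255], [[0, 0, -1], [0, 0, -0.005], 255], [[0, 0, -1], [0, 0, -0.005], 255], [[0, 0, -1], [0, 0, -0.005], 255], [[0, 0, -1], [0, 0, -0.005], 255]]}}

```text
t: 29.25
position: [0.5826, 0.0665, 0.1748]
eef_rot: [-0.001, 0.845, 0.535, 0.004]
force: [-0.2, -0.7, 0.8]
opening: 0.0514
```

Request:
{"method": "step_arm", "body": {"steps": [[[0, 0, -1], [0.03, -0.02, 0], 255], [[0, 0, -1], [0, 0, -0.005], 255], [[0, 0, -1], [0, 0, -0.005], 255], [[0, 0, -1], [0, 0, -0.005], 255], [[0, 0, -1], [0, 0, -0.005], 255], [[0, 0, -1], [0, 0, -0.005], 255], [[0, 0, -1], [0, 0, -0.005], 255], [[0, 0, -1], [0, 0, -0.005], 255], [[0, 0, -1], [0, 0, -0.005], 255]]}}

```text
t: 30.0
position: [0.5828, 0.066, 0.1766]
eef_rot: [0.001, 0.489, 0.872, 0.004]
force: [-0.4, 1.6, -0.1]
opening: 0.0515
```

Run:
```python
from h import *
s=st();Rm=quat(s["eef_rot"]).as_matrix();plan((.5825,.067,.172),Rm[:,0])
```

```text
t 30.0 p [0.5828 0.066  0.1766] x [-0.522  0.853  0.002] z [ 0.006  0.006 -1.   ] open 0.0515 F [-0.4  1.6 -0.1] q [ 0.52  0.68 -1.14  1.68  0.66  1.21  1.34]
total turn(6deg) [ 0.08 -0.02 -0.  ] total shift(40mm) in current tool [0.025 0.006 0.115]
```

Request:
{"method": "step_arm", "body": {"steps": [[[0, 0, -0.5], [0, 0, -0.01], 255], [[0, 0, 0], [0, 0, -0.1], 255], [[0, 0, 0], [0, 0, -0.1], 255], [[0, 0, 0], [0, 0, -0.1], 255]], "squeeze": 25}}

```text
t: 30.33
position: [0.5824, 0.0648, 0.1884]
eef_rot: [-0.0, 0.463, 0.886, 0.004]
force: [-0.4, -0.4, -0.7]
opening: 0.0515
```

Run:
```python
from h import *
s=st();Rm=quat(s["eef_rot"]).as_matrix();snap("wrist","w8",None,1.5)
```

```text
t 30.33 p [0.5824 0.0648 0.1884] x [-0.57   0.821  0.004] z [ 0.003  0.007 -1.   ] open 0.0515 F [-0.4 -0.4 -0.7] q [ 0.53  0.68 -1.16  1.66  0.65  1.24  1.41]
```

View pics/w8.png

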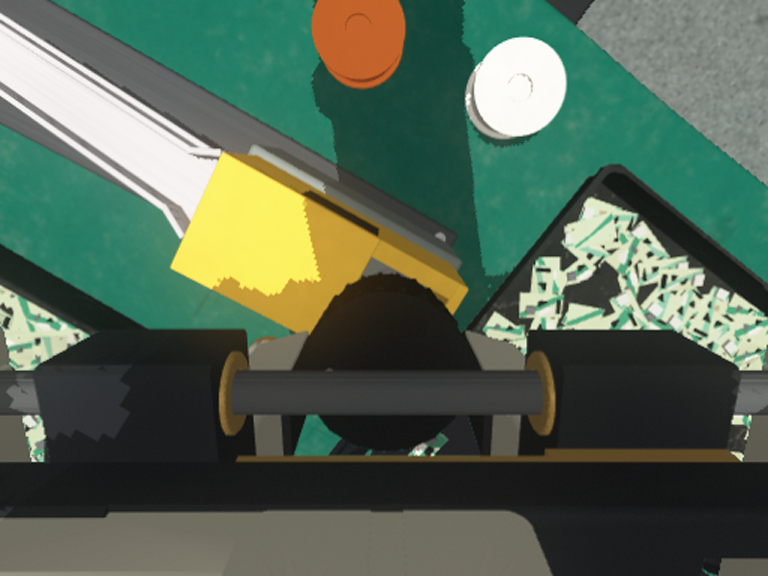

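Request:
{"method": "step_arm", "body": {"steps": [[[0, 0, 0], [0, 0, -0.4], 255], [[0, 0, 0], [0, 0, -0.6], 255], [[0, 0, 0], [0, 0, -0.6], 255], [[0, 0, 1], [0, 0, -0.4], 255], [[0, 0, 1], [0, 0, 0], 255], [[0, 0, 1], [0, 0, 0], 255], [[0, 0, 1], [0, 0, 0], 255], [[0, 0, 1], [0, 0, 0], 255], [[0, 0, 1], [0, 0, 0], 255], [[0, 0, 1], [0, 0, 0], 255]]}}

```text
t: 31.22
position: [0.5828, 0.0646, 0.2779]
eef_rot: [0.001, 0.765, 0.644, 0.006]
force: [-0.0, 0.2, -0.5]
opening: 0.0514
```

Request:
{"method": "step_arm", "body": {"steps": [[[0, 0, 1], [0, 0, 0], 255], [[0, 0, 1], [0, 0, 0], 255], [[0, 0, 1], [0, 0, 0], 255], [[0, 0, 1], [0, 0, 0], 255], [[0, 0, 1], [0, 0, 0], 255], [[0, 0, 1], [0, 0, 0], 255], [[0, 0, 1], [0, 0, 0], 255], [[0, 0, 1], [0, 0, 0], 255], [[0, 0, 1], [0, 0, 0], 255], [[0, 0, 1], [0, 0, 0], 255]]}}

```text
t: 32.05
position: [0.5824, 0.0659, 0.2834]
eef_rot: [-0.001, 0.99, 0.142, 0.009]
force: [0.5, 0.7, -1.0]
opening: 0.0515
```

Run:
```python
from h import *
s=st();Rm=quat(s["eef_rot"]).as_matrix();plan((.585,-.30,.27),Rm[:,0]);
print(pix("t0",*((485.5-.0)/1.5,286/1.5),.003))
```

```text
t 32.05 p [0.5824 0.0659 0.2834] x [0.959 0.281 0.018] z [ 0.018  0.005 -1.   ] open 0.0515 F [ 0.5  0.7 -1. ] q [ 0.32  0.42 -0.75  1.56  0.3   1.26 -0.18]
total turn(6deg) [ 0.01 -0.18 -0.  ] total shift(40mm) in current tool [-2.518  8.796  0.293]
[ 0.59926343 -0.36732486  0.003     ]
```

Request:
{"method": "step_arm", "body": {"steps": [[[0, -0.18, 0], [-0.25, 0.88, 0], 255], [[0, 0, 0], [-0.25, 0.88, 0], 255], [[0, 0, 0], [-0.25, 0.88, 0], 255], [[0, 0, 0], [-0.25, 0.88, 0], 255], [[0, 0, 0], [-0.25, 0.88, 0], 255], [[0, 0, 0], [-0.25, 0.88, 0], 255], [[0, 0, 0], [-0.25, 0.88, 0], 255], [[0, 0, 0], [-0.25, 0.88, 0], 255], [[0, 0, 0], [-0.25, 0.88, 0], 255], [[0, 0, 0], [-0.25, 0.88, 0], 255]]}}

```text
t: 32.88
position: [0.5838, -0.3, 0.2901]
eef_rot: [-0.0, 0.99, 0.142, 0.005]
force: [2.1, 0.3, -0.2]
opening: 0.0514
```

Run:
```python
from h import *
s=st();plan((.599,-.367,.20),(1,0,0));snap("wrist","w9",None,1.5)
```

```text
t 32.88 p [ 0.5838 -0.3     0.2901] x [0.96  0.28  0.011] z [ 0.01   0.002 -1.   ] open 0.0514 F [ 2.1  0.3 -0.2] q [ 0.8   0.52 -0.65  1.36  0.31  1.35  0.43]
total turn(6deg) [-0.   -0.1   2.71] total shift(40mm) in current tool [-0.127  1.712  2.255]
```

View pics/w9.png

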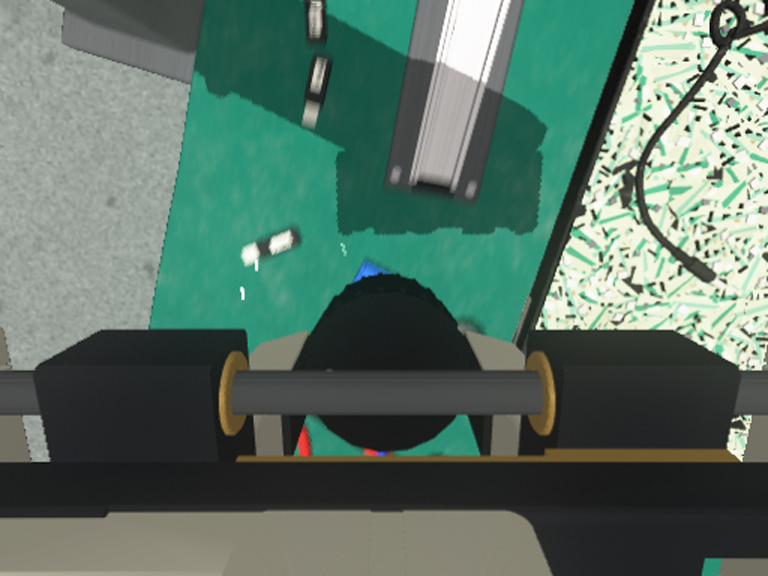

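Request:
{"method": "step_arm", "body": {"steps": [[[0, -0.1, 1], [0, 0, 0.1], 255], [[0, 0, 1], [0, 0, 0.1], 255], [[0, 0, 1], [0, 0, 0.1], 255], [[0, 0, 1], [0, 0, 0.1], 255], [[0, 0, 1], [0, 0, 0.1], 255], [[0, 0, 1], [0, 0, 0.1], 255], [[0, 0, 1], [0, 0, 0.1], 255], [[0, 0, 1], [0, 0, 0.1], 255], [[0, 0, 1], [0, 0, 0.1], 255], [[0, 0, 1], [0, 0, 0.1], 255]]}}

```text
t: 33.77
position: [0.5808, -0.3169, 0.2508]
eef_rot: [0.003, 0.912, -0.41, 0.003]
force: [0.3, -0.2, -0.6]
opening: 0.0514
```

Run:
```python
from h import *
s=st();Rm=quat(s["eef_rot"]).as_matrix();plan((.599,-.367,.20),Rm[:,0]);snap("wrist","w10",None,1.5)
```

```text
t 33.77 p [ 0.5808 -0.3169  0.2508] x [ 0.665 -0.747  0.009] z [ 0.003 -0.009 -1.   ] open 0.0514 F [ 0.3 -0.2 -0.6] q [ 0.66  0.51 -0.39  1.42  0.2   1.25 -0.59]
total turn(6deg) [ 0.03 -0.08 -0.  ] total shift(40mm) in current tool [1.227 0.487 1.283]
```

View pics/w10.png

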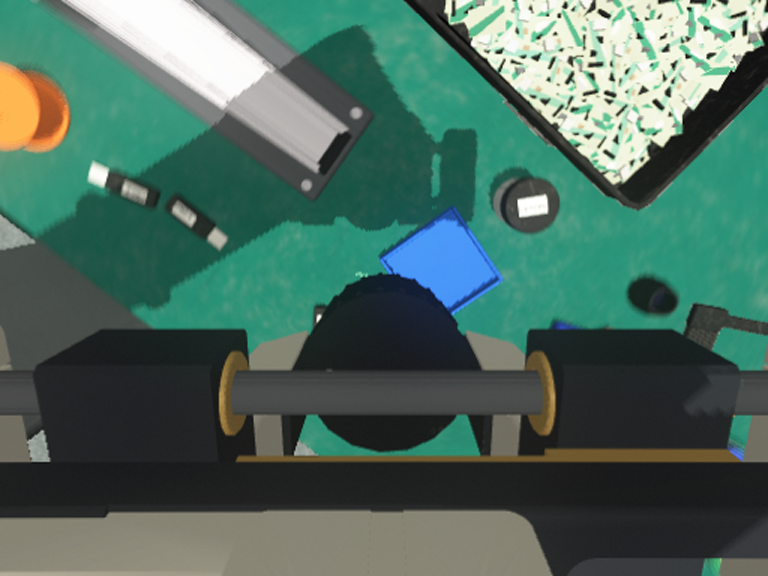

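Run:
```python
from h import *
print((pix("w10",501/1.5,278/1.5,.014)+pix("w10",380/1.5,261/1.5,.014))/2, pix("w10",532/1.5,205/1.5,.046))
c=pix("w10",451/1.5,209/1.5,.014);print(c)
```

```text
[ 0.59918352 -0.36494686  0.014     ] [ 0.68445492 -0.37492696  0.046     ]
[ 0.64226392 -0.33596083  0.014     ]
```

Request:
{"method": "step_arm", "body": {"steps": [[[0.03, -0.08, 0], [0.6, 0.25, 0.3], 255], [[0, 0, 0], [0.6, 0.25, 0.5], 255], [[0, 0, 0], [0, 0, 0.6], 255], [[0, 0, 0], [0, 0, 0.6], 255], [[0, 0, 0], [0, 0, 0.6], 255], [[0, 0, 0], [0, 0, 0.6], 255], [[0, 0, 0], [0, 0, 0], 255]]}}

```text
t: 34.4
position: [0.6016, -0.3661, 0.1233]
eef_rot: [-0.0, 0.913, -0.407, 0.004]
force: [-1.6, -0.3, -2.0]
opening: 0.0512
```

Run:
```python
from h import *
s=st();Rm=quat(s["eef_rot"]).as_matrix();plan((.599,-.367,.05),Rm[:,0]);snap("wrist","w11",None,1.5)
```

```text
t 34.4 p [ 0.6016 -0.3661  0.1233] x [ 0.668 -0.744  0.007] z [ 0.008 -0.003 -1.   ] open 0.0512 F [-1.6 -0.3 -2. ] q [ 0.69  0.67 -0.36  1.46  0.25  1.05 -0.56]
total turn(6deg) [-0.03 -0.07  0.  ] total shift(40mm) in current tool [-0.04   0.07   1.832]
```

View pics/w11.png

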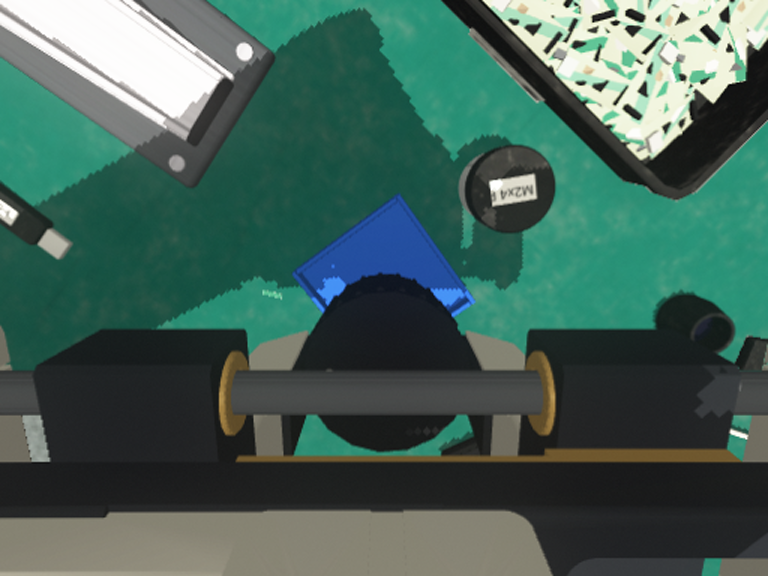

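Request:
{"method": "step_arm", "body": {"steps": [[[-0.03, -0.07, 0], [-0.04, 0.03, 0.6], 255], [[0, 0, 0], [0, 0, 0.6], 255], [[0, 0, 0], [0, 0, 0.4], 255], [[0, 0, 0], [0, 0, 0], 255]]}}

```text
t: 34.78
position: [0.6065, -0.3674, 0.0698]
eef_rot: [-0.0, 0.914, -0.405, 0.007]
force: [-0.1, 1.0, -0.5]
opening: 0.0515
```

Run:
```python
from h import *
s=st();Rm=quat(s["eef_rot"]).as_matrix();plan((.599,-.3665,.03),Rm[:,0])
```

```text
t 34.78 p [ 0.6065 -0.3674  0.0698] x [ 0.671 -0.741  0.013] z [ 0.014 -0.005 -1.   ] open 0.0515 F [-0.1  1.  -0.5] q [ 0.68  0.73 -0.35  1.49  0.28  0.95 -0.58]
total turn(6deg) [-0.06 -0.13  0.  ] total shift(40mm) in current tool [-0.155  0.132  0.993]
```

Request:
{"method": "step_arm", "body": {"steps": [[[-0.06, -0.15, 0], [-0.15, 0.13, 0.4], 255], [[0, 0, 0], [0, 0, 0.3], 255], [[0, 0, 0], [0, 0, 0.15], 255], [[0, 0, 0], [0, 0, 0], 255]]}}

```text
t: 35.12
position: [0.602, -0.3677, 0.0402]
eef_rot: [-0.0, 0.914, -0.405, 0.002]
force: [0.4, 0.3, -0.7]
opening: 0.0518
```

Run:
```python
from h import *
s=st();Rm=quat(s["eef_rot"]).as_matrix();plan((.599,-.3665,.03),Rm[:,0])
```

```text
t 35.12 p [ 0.602  -0.3677  0.0402] x [ 0.672 -0.74   0.004] z [ 0.005 -0.001 -1.   ] open 0.0518 F [ 0.4  0.3 -0.7] q [ 0.68  0.76 -0.34  1.51  0.29  0.91 -0.59]
total turn(6deg) [-0.03 -0.04  0.  ] total shift(40mm) in current tool [-0.073  0.036  0.254]
```

Request:
{"method": "step_arm", "body": {"steps": [[[-0.03, -0.04, 0], [-0.07, 0.03, 0.1], 255], [[0, 0, 0], [0, 0, 0.1], 255], [[0, 0, 0], [0, 0, 0.05], 255], [[0, 0, 0], [0, 0, 0], 255]]}}

```text
t: 35.45
position: [0.6002, -0.3667, 0.0312]
eef_rot: [0.0, 0.914, -0.405, 0.001]
force: [0.3, 0.2, -1.1]
opening: 0.052
```

Request:
{"method": "step_arm", "body": {"steps": [[[0, 0, 0], [0, 0, 0.05], 255], [[0, 0, 0], [0, 0, 0.05], 255], [[0, 0, 0], [0, 0, 0], 255]]}}

```text
t: 35.7
position: [0.6005, -0.3678, 0.0296]
eef_rot: [0.001, 0.914, -0.405, 0.002]
force: [0.1, -0.3, -0.4]
opening: 0.0512
```

Request:
{"method": "step_arm", "body": {"steps": [[[0, 0, 0], [0, 0, 0.05], 255], [[0, 0, 0], [0, 0, 0.05], 255]]}}

```text
t: 35.87
position: [0.6004, -0.3691, 0.0281]
eef_rot: [0.002, 0.914, -0.405, 0.002]
force: [-6.9, 1.2, 15.0]
opening: 0.0515
```

Run:
```python
from h import *
s=st()
```

```text
t 35.87 p [ 0.6004 -0.3691  0.0281] x [ 0.671 -0.741  0.006] z [ 0.003 -0.006 -1.   ] open 0.0515 F [-6.9  1.2 15. ] q [ 0.67  0.78 -0.33  1.52  0.3   0.89 -0.59]
```

Contact with the tray floor; release.

Request:
{"method": "step_arm", "body": {"steps": [[[0, 0, 0], [0, 0, -0.04], 255], [[0, 0, 0], [0, 0, 0], 0], [[0, 0, 0], [0, 0, 0], 0], [[0, 0, 0], [0, 0, 0], 0], [[0, 0, 0], [0, 0, 0], 0], [[0, 0, 0], [0, 0, 0], 0], [[0, 0, 0], [0, 0, -0.4], 0], [[0, 0, 0], [0, 0, -0.7], 0], [[0, 0, 0], [0, 0, -0.8], 0], [[0, 0, 0], [0, 0, -0.8], 0]]}}

```text
t: 36.7
position: [0.5954, -0.3661, 0.1311]
eef_rot: [0.001, 0.914, -0.405, -0.005]
force: [0.1, -1.1, 0.9]
opening: 0.0916
```

Request:
{"method": "step_arm", "body": {"steps": [[[0, 0, 0], [0, 0, -0.8], 0], [[0, 0, 0], [0, 0, -0.8], 0], [[0, 0, 0], [0, 0, -0.8], 0], [[0, 0, 0], [0, 0, 0], 0]]}}

```text
t: 37.03
position: [0.5983, -0.3663, 0.2379]
eef_rot: [0.001, 0.915, -0.405, -0.002]
force: [0.2, -0.7, 0.5]
opening: 0.092
```

Run:
```python
from h import *
s=st();plan((.5866,.024,.29),(.995,.0955,0));snap("wrist","w12",None,1.5)
```

```text
t 37.03 p [ 0.5983 -0.3663  0.2379] x [ 0.673 -0.74  -0.002] z [-0.004 -0.    -1.   ] open 0.092 F [ 0.2 -0.7  0.5] q [ 0.69  0.59 -0.37  1.31  0.22  1.28 -0.52]
total turn(6deg) [ 0.02  0.03 -8.87] total shift(40mm) in current tool [-7.419 -6.344 -1.305]
```

View pics/w12.png

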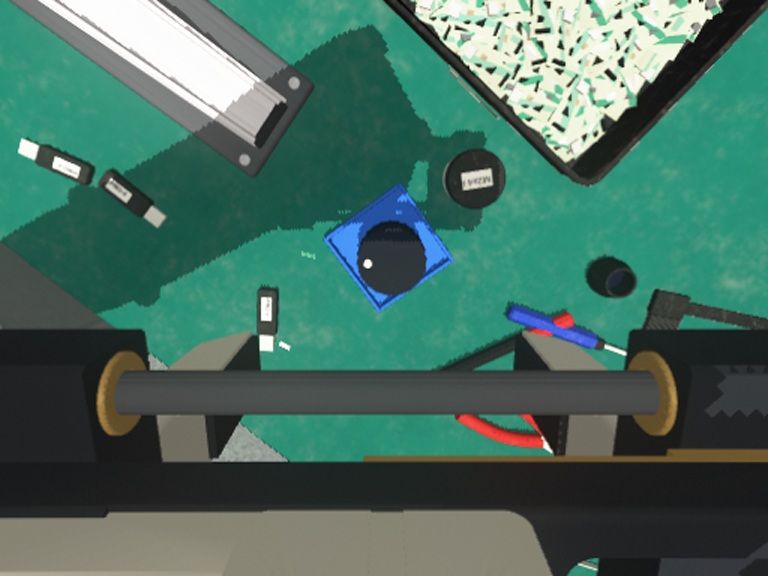

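Run:
```python
from h import *
d=np.array([.0955,-.9954]);n=np.array([.9954,.0955]);c=np.array([.5862,.0305])
for x in(-.02,.006,.03):
  for z in (.131,.125,.12,.11,.1,.09,.075):
    q=c+d*x-n*.03
    u=proj("w1",[q[0],q[1],z]); print(x,z,np.round((u-[330,90])*4))
```

```text
-0.02 0.131 [ 69. 219.]
-0.02 0.125 [ 63. 217.]
-0.02 0.12 [ 58. 215.]
-0.02 0.11 [ 48. 212.]
-0.02 0.1 [ 39. 209.]
-0.02 0.09 [ 31. 205.]
-0.02 0.075 [ 19. 201.]
0.006 0.131 [ 62. 319.]
0.006 0.125 [ 56. 315.]
0.006 0.12 [ 51. 312.]
0.006 0.11 [ 41. 306.]
0.006 0.1 [ 33. 300.]
0.006 0.09 [ 24. 294.]
0.006 0.075 [ 13. 287.]
0.03 0.131 [ 55. 407.]
0.03 0.125 [ 49. 402.]
0.03 0.12 [ 44. 397.]
0.03 0.11 [ 35. 389.]
0.03 0.1 [ 27. 381.]
0.03 0.09 [ 19. 374.]
0.03 0.075 [  7. 364.]
```

Run:
```python
from h import *
show("w1",(328,130,360,200),10,"w1s")
```

```text
(no output)
```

View pics/w1s.png

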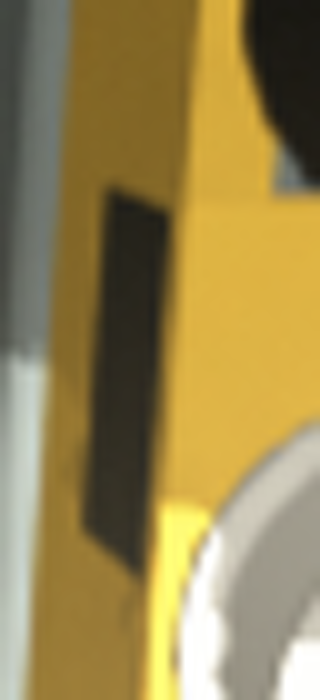

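Run:
```python
from h import *
for n,a in [("chip1",(665,157)),("chip0",(605,145))]:
    print(n,pix("t0",200+a[0]/5,210+a[1]/5,0.0))
for n,a in [("pliers",(572,325)),("blackhandle",(551,318)),("hammer",(604,360))]:
    print(n,pix("t0",a[0]/1.5,a[1]/1.5,0.0))
```

```text
chip1 [ 0.46490232 -0.38910036  0.        ]
chip0 [ 0.47111872 -0.35765756  0.        ]
pliers [ 0.53049668 -0.52054358  0.        ]
blackhandle [ 0.54288766 -0.48324833  0.        ]
hammer [ 0.46848003 -0.57536374  0.        ]
```

Request:
{"method": "step_arm", "body": {"steps": [[[0, 0, -1], [0, 0, -0.4], 0], [[0, 0, -1], [0, 0, -0.3], 0], [[0, 0, -1], [0, 0, -0.3], 0], [[0, 0, -1], [0, 0, -0.2], 0], [[0, 0, -1], [0, 0, 0], 0], [[0, 0, -1], [0, 0, 0], 0], [[0, 0, -1], [0, 0, 0], 0], [[0, 0, -1], [0, 0, 0], 0], [[0, 0, -0.9], [0, 0, 0], 0]]}}

```text
t: 37.83
position: [0.5955, -0.3646, 0.2761]
eef_rot: [-0.003, 0.997, 0.071, -0.008]
force: [-0.2, 0.1, 1.2]
opening: 0.0917
```

Run:
```python
from h import *
s=st();plan((.5872,.0205,.26),(.995,.0955,0))
```

```text
t 37.83 p [ 0.5955 -0.3646  0.2761] x [ 0.99   0.141 -0.015] z [-0.016  0.005 -1.   ] open 0.0917 F [-0.2  0.1  1.2] q [ 0.8   0.61 -0.59  1.24  0.33  1.41  0.37]
total turn(6deg) [-0.06  0.15  0.43] total shift(40mm) in current tool [ 1.156 -9.558  0.45 ]
```

Request:
{"method": "step_arm", "body": {"steps": [[[-0.06, 0.15, 0.43], [0.12, -0.9, 0], 0], [[0, 0, 0], [0.05, -0.95, 0], 0], [[0, 0, 0], [0.05, -0.95, 0], 0], [[0, 0, 0], [0.05, -0.95, 0], 0], [[0, 0, 0], [0.05, -0.95, 0], 0], [[0, 0, 0], [0.05, -0.95, 0], 0], [[0, 0, 0], [0.05, -0.95, 0], 0], [[0, 0, 0], [0.05, -0.95, 0], 0], [[0, 0, 0], [0.05, -0.95, 0], 0], [[0, 0, 0], [0.05, -0.95, 0], 0]]}}

```text
t: 38.67
position: [0.5722, 0.0153, 0.2605]
eef_rot: [-0.0, 0.999, 0.043, -0.008]
force: [0.9, 0.3, 0.4]
opening: 0.0917
```

Run:
```python
from h import *
s=st();plan((.5872,.0205,.26),(.995,.0955,0));snap("wrist","w13",None,1.5)
```

```text
t 38.67 p [0.5722 0.0153 0.2605] x [ 0.996  0.086 -0.016] z [-0.016  0.    -1.   ] open 0.0917 F [0.9 0.3 0.4] q [ 0.37  0.42 -0.69  1.6   0.27  1.24 -0.29]
total turn(6deg) [-0.02  0.16 -0.09] total shift(40mm) in current tool [ 0.386 -0.097  0.006]
```

View pics/w13.png

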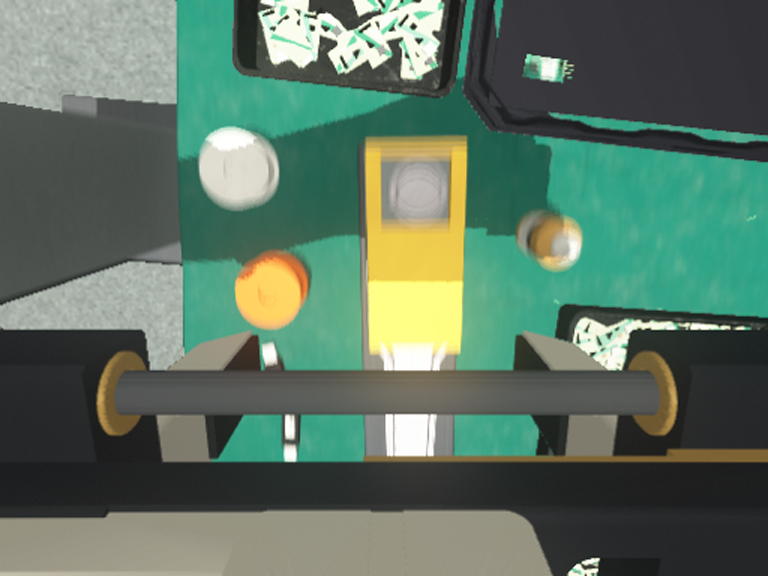

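Request:
{"method": "step_arm", "body": {"steps": [[[-0.02, 0.16, -0.09], [0.38, -0.1, 0], 0], [[0, 0, 0], [0, 0, 0.6], 0], [[0, 0, 0], [0, 0, 0.6], 0], [[0, 0, 0], [0, 0, 0], 0], [[0, 0, 0], [0, 0, 0], 0]]}}

```text
t: 39.13
position: [0.5838, 0.04, 0.2091]
eef_rot: [-0.004, 0.998, 0.06, -0.0]
force: [0.6, 0.4, 0.8]
opening: 0.0921
```

Run:
```python
from h import *
s=st();plan((.5872,.0205,.103),(.995,.0955,0));snap("wrist","w14",None,1.5)
```

```text
t 39.13 p [0.5838 0.04   0.2091] x [ 0.993  0.12  -0.   ] z [-0.001  0.008 -1.   ] open 0.0921 F [0.6 0.4 0.8] q [ 0.32  0.48 -0.69  1.65  0.32  1.13 -0.33]
total turn(6deg) [-0.08  0.    0.23] total shift(40mm) in current tool [0.027 0.515 2.649]
```

View pics/w14.png

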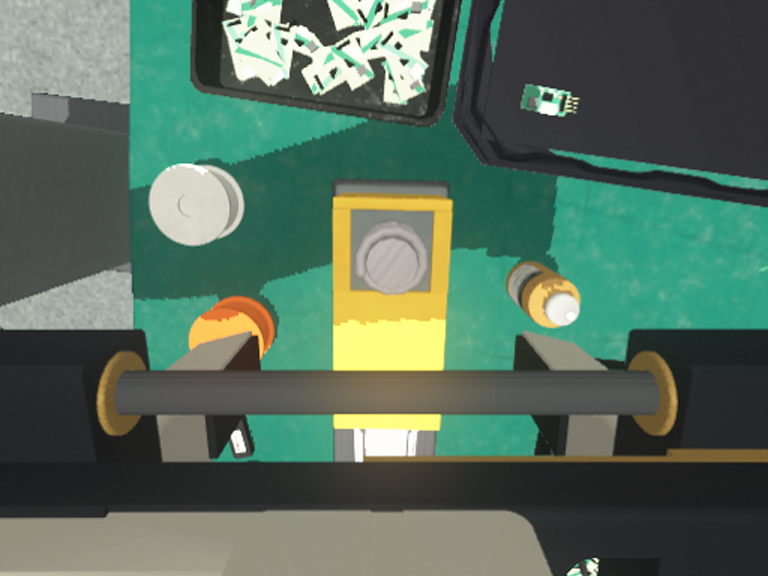

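Request:
{"method": "step_arm", "body": {"steps": [[[-0.08, 0, 0.23], [0.03, 0.5, 0], 0], [[0, 0, 0], [0, 0, 0], 0], [[0, 0, 0], [0, 0, 0.2], 0], [[0, 0, 0], [0, 0, 0], 0]]}}

```text
t: 39.52
position: [0.5889, 0.0162, 0.2033]
eef_rot: [0.001, 0.999, 0.045, 0.001]
force: [-0.3, -0.3, -0.2]
opening: 0.0919
```

Run:
```python
from h import *
s=st();plan((.5872,.0205,.103),(.995,.0955,0));snap("wrist","w15",None,1.5)
```

```text
t 39.52 p [0.5889 0.0162 0.2033] x [0.996 0.09  0.002] z [ 0.002 -0.002 -1.   ] open 0.0919 F [-0.3 -0.3 -0.2] q [ 0.35  0.48 -0.67  1.66  0.33  1.12 -0.32]
total turn(6deg) [ 0.02 -0.02 -0.05] total shift(40mm) in current tool [-0.036 -0.116  2.508]
```

View pics/w15.png

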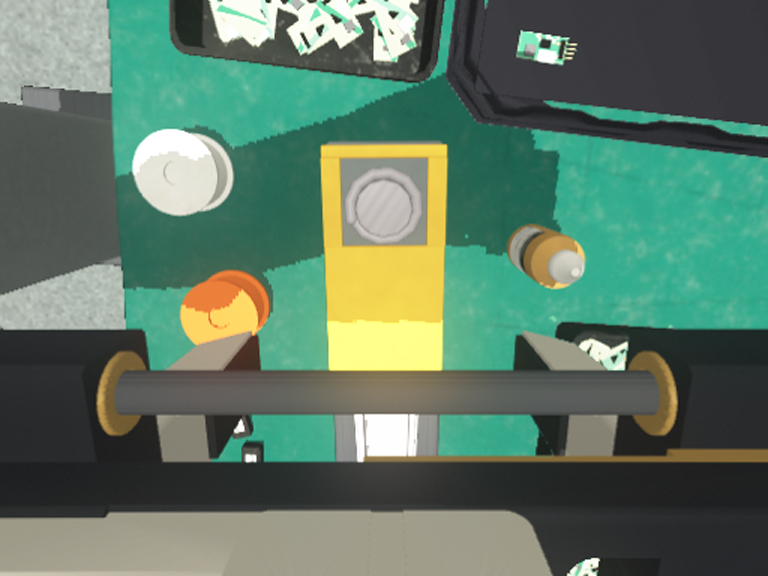

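Request:
{"method": "step_arm", "body": {"steps": [[[0, 0, -0.05], [-0.03, -0.1, 0.5], 0], [[0, 0, 0], [0, 0, 0.6], 0], [[0, 0, 0], [0, 0, 0.6], 0], [[0, 0, 0], [0, 0, 0.2], 0], [[0, 0, 0], [0, 0, 0], 0], [[0, 0, 0], [0, 0, 0], 0]]}}

```text
t: 40.07
position: [0.5908, 0.0209, 0.1299]
eef_rot: [0.0, 0.999, 0.047, 0.005]
force: [-0.7, -0.7, 0.5]
opening: 0.0916
```

Run:
```python
from h import *
s=st();plan((.5872,.0205,.103),(.995,.0955,0));print(pix("w15",386/1.5,205/1.5,.166))
```

```text
t 40.07 p [0.5908 0.0209 0.1299] x [0.995 0.095 0.01 ] z [ 0.01 -0.   -1.  ] open 0.0916 F [-0.7 -0.7  0.5] q [ 0.31  0.56 -0.64  1.74  0.4   0.97 -0.38]
total turn(6deg) [ 0.01 -0.1  -0.01] total shift(40mm) in current tool [-0.097 -0.     0.672]
[0.5833741  0.06830842 0.166     ]
```

Request:
{"method": "step_arm", "body": {"steps": [[[0, -0.1, 0], [-0.1, 0, 0.35], 0], [[0, 0, 0], [0, 0, 0.3], 0], [[0, 0, 0], [0, 0, 0.05], 0], [[0, 0, 0], [0, 0, 0], 0]]}}

```text
t: 40.4
position: [0.5889, 0.0209, 0.103]
eef_rot: [0.001, 0.999, 0.047, 0.002]
force: [0.0, 0.3, 0.0]
opening: 0.0922
```

Run:
```python
from h import *
s=st();plan((.5872,.0205,.103),(.995,.0955,0))
```

```text
t 40.4 p [0.5889 0.0209 0.103 ] x [0.996 0.094 0.004] z [ 0.004 -0.001 -1.   ] open 0.0922 F [0.  0.3 0. ] q [ 0.3   0.59 -0.62  1.77  0.42  0.92 -0.41]
total turn(6deg) [ 0.01 -0.04 -0.01] total shift(40mm) in current tool [-0.042  0.005  0.001]
```

Request:
{"method": "step_arm", "body": {"steps": [[[0, 0, 0], [-0.02, 0, 0], 255], [[0, 0, 0], [0, 0, 0], 255], [[0, 0, 0], [0, 0, 0], 255], [[0, 0, 0], [0, 0, 0], 255], [[0, 0, 0], [0, 0, 0], 255], [[0, 0, 0], [0, 0, 0], 255], [[0, 0, 0], [0, 0, 0], 255]], "squeeze": 30}}

```text
t: 40.98
position: [0.5888, 0.0209, 0.1045]
eef_rot: [0.001, 0.999, 0.047, 0.003]
force: [-1.1, 0.1, -2.0]
opening: 0.0595
```

Request:
{"method": "step_arm", "body": {"steps": [[[0, 0, 0], [0, 0, -0.1], 255], [[0, 0, 0], [0, 0, -0.2], 255], [[0, 0, 0], [0, 0, -0.2], 255], [[0, 0, 0], [0, 0, 0], 255]]}}

```text
t: 41.32
position: [0.5883, 0.0209, 0.1262]
eef_rot: [0.001, 0.999, 0.047, 0.002]
force: [1.1, 0.1, -1.5]
opening: 0.0597
```

Run:
```python
from h import *
s=st();plan((.5872,.0205,.25),(.995,.0955,0));snap("scene","s2",(150,150,406,342),3)
```

```text
t 41.32 p [0.5883 0.0209 0.1262] x [0.996 0.094 0.005] z [ 0.005 -0.001 -1.   ] open 0.0597 F [ 1.1  0.1 -1.5] q [ 0.31  0.56 -0.64  1.75  0.4   0.96 -0.39]
total turn(6deg) [ 0.01 -0.04 -0.01] total shift(40mm) in current tool [-0.013  0.013 -3.096]
```

View pics/s2.png

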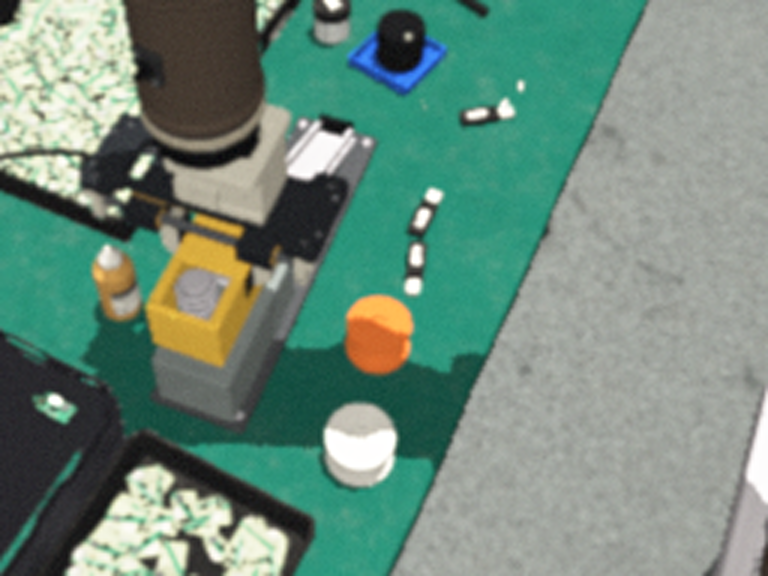

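Request:
{"method": "step_arm", "body": {"steps": [[[0, 0, 0], [0, 0, -0.4], 255], [[0, 0, 0], [0, 0, -0.5], 255], [[0, 0, 0], [0, 0, -0.5], 255], [[0, 0, 0], [0, 0, -0.5], 255], [[0, 0, 0], [0, 0, -0.5], 255], [[0, 0, 0], [0, 0, -0.5], 255], [[0, 0, 0], [0, 0, -0.3], 255], [[0, 0, 0], [0, 0, 0], 255]]}}

```text
t: 42.03
position: [0.5859, 0.0206, 0.2585]
eef_rot: [0.001, 0.999, 0.047, 0.001]
force: [0.1, 0.6, -1.3]
opening: 0.0597
```

Run:
```python
from h import *
s=st();plan((.44,-.465,.2),(.995,.0955,0));plan((.44,-.465,.2),(.995,-.2,0))
```

```text
t 42.03 p [0.5859 0.0206 0.2585] x [0.996 0.095 0.001] z [ 0.001 -0.002 -1.   ] open 0.0597 F [ 0.1  0.6 -1.3] q [ 0.35  0.44 -0.69  1.58  0.29  1.23 -0.29]
total turn(6deg) [ 0.02 -0.01 -0.01] total shift(40mm) in current tool [-4.781 11.737  1.477]
total turn(6deg) [ 0.01 -0.01  2.8 ] total shift(40mm) in current tool [-4.781 11.737  1.477]
```

Request:
{"method": "step_arm", "body": {"steps": [[[0, 0, 0], [-0.15, 0.5, 0], 255], [[0, 0, 0], [-0.35, 0.85, 0], 255], [[0, 0, 0], [-0.35, 0.85, 0], 255], [[0, 0, 0], [-0.35, 0.85, 0], 255], [[0, 0, 0], [-0.35, 0.85, 0], 255], [[0, 0, 0], [-0.35, 0.85, 0], 255], [[0, 0, 0], [-0.35, 0.85, 0], 255], [[0, 0, 0], [-0.35, 0.85, 0], 255], [[0, 0, 0], [-0.35, 0.85, 0], 255], [[0, 0, 0], [-0.35, 0.85, 0], 255]]}}

```text
t: 42.87
position: [0.483, -0.3186, 0.2506]
eef_rot: [-0.003, 0.998, 0.057, 0.0]
force: [1.4, -0.6, -2.3]
opening: 0.0599
```

Request:
{"method": "step_arm", "body": {"steps": [[[0, 0, 0], [-0.4, 0.85, 0.1], 255], [[0, 0, 0], [-0.4, 0.85, 0.1], 255], [[0, 0, 0], [-0.4, 0.85, 0.1], 255], [[0, 0, 0], [0, 0.5, 0.1], 255], [[0, 0, 0], [0, 0, 0], 255], [[0, 0, 0], [0, 0, 0], 255]]}}

```text
t: 43.37
position: [0.4372, -0.4616, 0.2254]
eef_rot: [-0.003, 0.999, 0.05, -0.004]
force: [0.2, -0.1, -1.6]
opening: 0.0595
```

Run:
```python
from h import *
s=st();plan((.44,-.465,.1),(.995,.0955,0));snap("wrist","w16",None,1.5);snap("top","t1",(180,100,500,300),2.5)
```

```text
t 43.37 p [ 0.4372 -0.4616  0.2254] x [ 0.995  0.099 -0.008] z [-0.009  0.005 -1.   ] open 0.0595 F [ 0.2 -0.1 -1.6] q [ 1.09  0.52 -0.56  1.5   0.29  1.21  0.59]
total turn(6deg) [-0.06  0.08  0.03] total shift(40mm) in current tool [0.086 0.11  3.134]
```

View pics/w16.png

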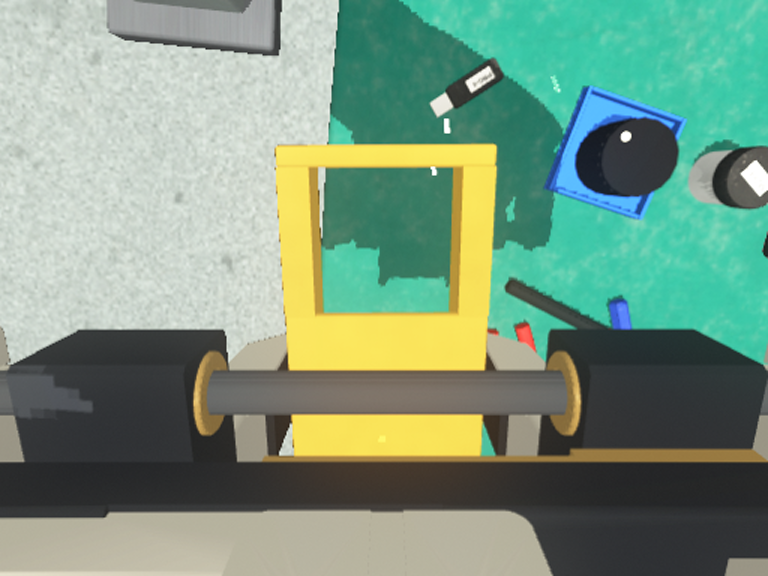

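View pics/t1.png

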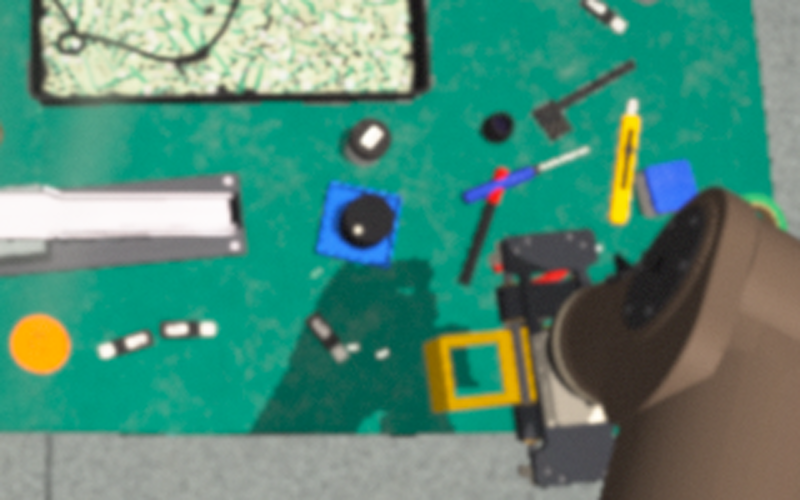

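Request:
{"method": "step_arm", "body": {"steps": [[[-0.06, 0.08, 0], [0.1, 0.35, 0.3], 255], [[0, 0, 0], [0, 0, 0.6], 255], [[0, 0, 0], [0, 0, 0.7], 255], [[0, 0, 0], [0, 0, 0.7], 255], [[0, 0, 0], [0, 0, 0.7], 255], [[0, 0, 0], [0, 0, 0.5], 255], [[0, 0, 0], [0, 0, 0], 255], [[0, 0, 0], [0, 0, 0], 255]]}}

```text
t: 44.13
position: [0.4552, -0.4594, 0.0862]
eef_rot: [0.0, 0.998, 0.061, 0.006]
force: [0.7, 0.2, -0.4]
opening: 0.0601
```

Run:
```python
from h import *
s=st();plan((.44,-.475,.03),(.995,.0955,0))
```

```text
t 44.13 p [ 0.4552 -0.4594  0.0862] x [0.992 0.122 0.012] z [ 0.012  0.    -1.   ] open 0.0601 F [ 0.7  0.2 -0.4] q [ 1.05  0.66 -0.52  1.64  0.38  0.93  0.52]
total turn(6deg) [ 0.01 -0.11  0.26] total shift(40mm) in current tool [-0.442  0.339  1.401]
```

Request:
{"method": "step_arm", "body": {"steps": [[[0, -0.12, 0.2], [-0.4, 0.4, 0], 255], [[0, 0, 0], [0, 0, 0.4], 255], [[0, 0, 0], [0, 0, 0.4], 255], [[0, 0, 0], [0, 0, 0.2], 255], [[0, 0, 0], [0, 0, 0], 255]]}}

```text
t: 44.55
position: [0.4467, -0.4769, 0.0528]
eef_rot: [0.004, 0.999, 0.053, 0.003]
force: [-1.0, -0.2, -1.0]
opening: 0.06
```

Run:
```python
from h import *
s=st();plan((.44,-.475,.03),(.995,.0955,0))
```

```text
t 44.55 p [ 0.4467 -0.4769  0.0528] x [0.994 0.106 0.006] z [ 0.007 -0.007 -1.   ] open 0.06 F [-1.  -0.2 -1. ] q [ 1.05  0.7  -0.49  1.65  0.41  0.88  0.51]
total turn(6deg) [ 0.07 -0.06  0.1 ] total shift(40mm) in current tool [-0.166 -0.069  0.568]
```

Request:
{"method": "step_arm", "body": {"steps": [[[0.07, -0.06, 0], [-0.1, 0, 0.2], 255], [[0, 0, 0], [0, 0, 0.2], 255], [[0, 0, 0], [0, 0, 0.1], 255], [[0, 0, 0], [0, 0, 0], 255]]}}

```text
t: 44.88
position: [0.4439, -0.4775, 0.0332]
eef_rot: [0.001, 0.999, 0.053, 0.001]
force: [0.1, 0.0, -1.3]
opening: 0.0598
```

Run:
```python
from h import *
s=st();plan((.44,-.475,.028),(.995,.0955,0))
```

```text
t 44.88 p [ 0.4439 -0.4775  0.0332] x [0.994 0.107 0.001] z [ 0.001 -0.001 -1.   ] open 0.0598 F [ 0.1  0.  -1.3] q [ 1.05  0.73 -0.48  1.66  0.42  0.86  0.5 ]
total turn(6deg) [ 0.01 -0.01  0.11] total shift(40mm) in current tool [-0.091 -0.073  0.129]
```

Request:
{"method": "step_arm", "body": {"steps": [[[0, 0, 0], [0, 0, 0.07], 255], [[0, 0, 0], [0, 0, 0.06], 255], [[0, 0, 0], [0, 0, 0.04], 255]]}}

```text
t: 45.13
position: [0.444, -0.4776, 0.0292]
eef_rot: [0.001, 0.999, 0.053, 0.0]
force: [-6.7, 5.4, 20.8]
opening: 0.06
```

Run:
```python
from h import *
s=st()
```

```text
t 45.13 p [ 0.444  -0.4776  0.0292] x [0.994 0.107 0.   ] z [ 0.001 -0.003 -1.   ] open 0.06 F [-6.7  5.4 20.8] q [ 1.04  0.73 -0.48  1.66  0.42  0.85  0.5 ]
```

Bench contact; release, rise, look.

Request:
{"method": "step_arm", "body": {"steps": [[[0, 0, 0], [0, 0, -0.03], 255], [[0, 0, 0], [0, 0, 0], 0], [[0, 0, 0], [0, 0, 0], 0], [[0, 0, 0], [0, 0, 0], 0], [[0, 0, 0], [0, 0, 0], 0], [[0, 0, 0], [0, 0, 0], 0], [[0, 0, 0], [0, 0, -0.4], 0], [[0, 0, 0], [0, 0, -0.7], 0], [[0, 0, 0], [0, 0, -0.8], 0], [[0, 0, 0], [0, 0, -0.8], 0]]}}

```text
t: 45.97
position: [0.4407, -0.4744, 0.1343]
eef_rot: [-0.004, 0.999, 0.054, -0.004]
force: [-0.0, -0.5, -0.3]
opening: 0.0918
```

Request:
{"method": "step_arm", "body": {"steps": [[[0, 0, 0], [0, -0.5, -0.8], 0], [[0, 0, 0], [0, -0.8, -0.8], 0], [[0, 0, 0], [0, -0.8, -0.4], 0], [[0, 0, 0], [0, -0.5, 0], 0], [[0, 0, 0], [0, 0, 0], 0], [[0, 0, 0], [0, 0, 0], 0]]}}

```text
t: 46.47
position: [0.4329, -0.3715, 0.2247]
eef_rot: [0.001, 0.999, 0.053, 0.001]
force: [-0.1, -1.0, 0.2]
opening: 0.0916
```

Run:
```python
from h import *
s=st();snap("wrist","w17",None,1.5);snap("scene","s3",(150,50,406,292),3);
```

```text
t 46.47 p [ 0.4329 -0.3715  0.2247] x [0.994 0.105 0.001] z [ 0.001 -0.002 -1.   ] open 0.0916 F [-0.1 -1.   0.2] q [ 1.05  0.42 -0.6   1.68  0.26  1.13  0.48]
```

View pics/w17.png

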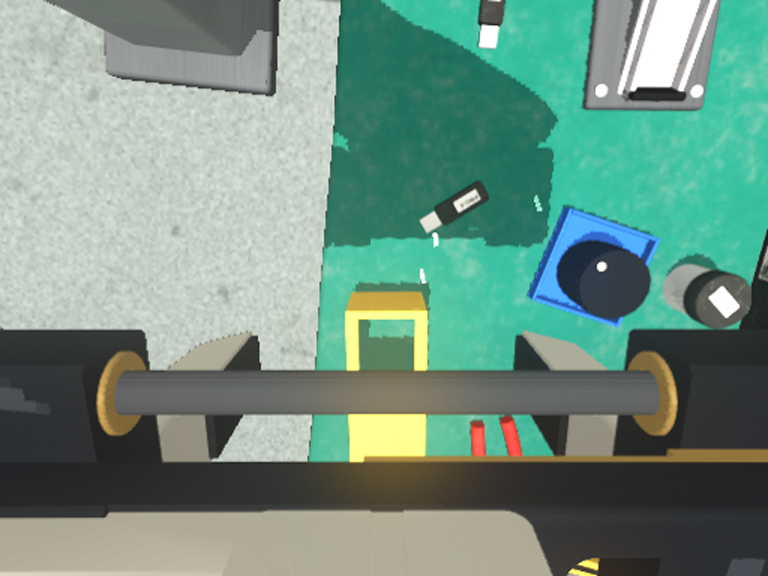

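View pics/s3.png

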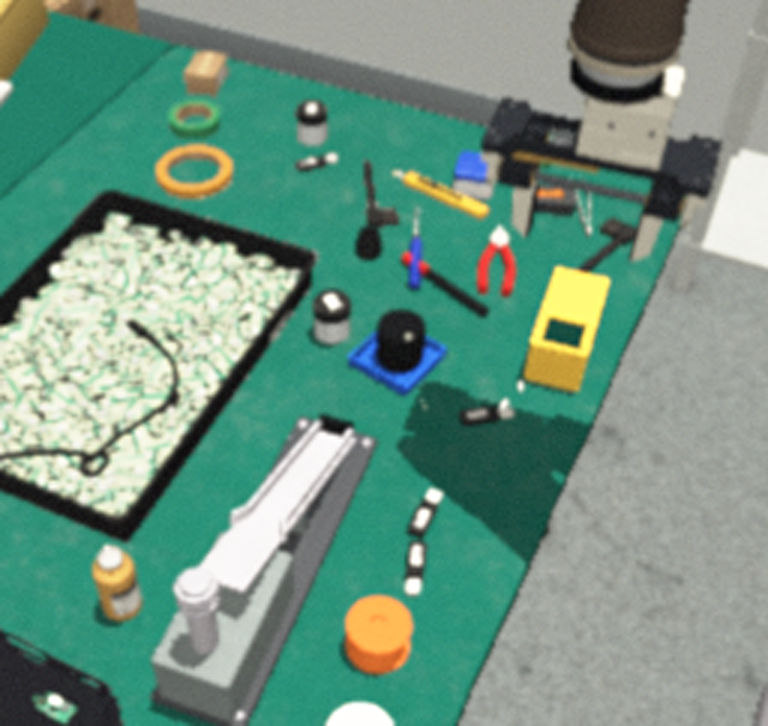

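Run:
```python
from h import *
show("w17",(270,110,340,170),10,"w17c")
```

```text
(no output)
```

View pics/w17c.png

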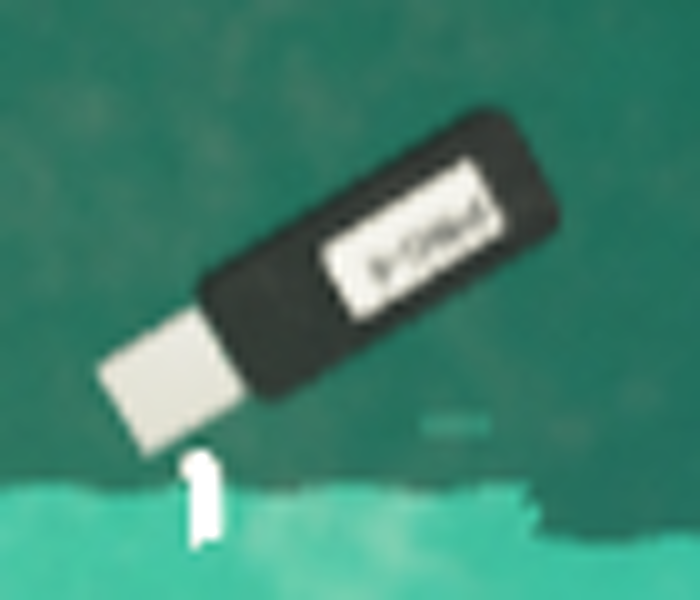

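Run:
```python
from h import *
f=lambda x,y,z:pix("w17",270+x/10-.45,110+y/10-.45,z)
a=f(122,412,.005);b=f(535,160,.009);c=f(222,335,.009)
print(a,b,c,np.linalg.norm(b-a));v=(b-a)[:2];v/=np.linalg.norm(v);print(np.degrees(np.arctan2(v[1],v[0])))
m=(a+b)/2;m[:2]+=v*.004;print(m)
plan((m[0],m[1],.15),(v[1],-v[0],0))
```

```text
[ 0.45897676 -0.3464094   0.005     ] [ 0.50288982 -0.3118074   0.009     ] [ 0.46925278 -0.33570838  0.009     ] 0.05605046840483807
38.236912468951296
[ 0.48407512 -0.32663274  0.007     ]
total turn(6deg) [ 0.01 -0.01  9.63] total shift(40mm) in current tool [ 1.396 -0.998  1.844]
```

Request:
{"method": "step_arm", "body": {"steps": [[[0, 0, 0], [0.7, -0.5, 0], 0], [[0, 0, 0], [0.7, -0.5, 0], 0], [[0, 0, 1], [0, 0, 0], 0], [[0, 0, 1], [0, 0, 0], 0], [[0, 0, 1], [0, 0, 0], 0], [[0, 0, 1], [0, 0, 0], 0], [[0, 0, 1], [0, 0, 0], 0], [[0, 0, 1], [0, 0, 0], 0], [[0, 0, 1], [0, 0, 0], 0], [[0, 0, 1], [0, 0, 0], 0]]}}

```text
t: 47.4
position: [0.4824, -0.3381, 0.2114]
eef_rot: [-0.0, 0.924, -0.383, -0.007]
force: [0.1, 0.0, 0.0]
opening: 0.0919
```

Request:
{"method": "step_arm", "body": {"steps": [[[0, 0, 1], [0, 0, 0.5], 0], [[0, 0, 0.6], [0, 0, 0.5], 0], [[0, 0, 0], [0, 0, 0.5], 0], [[0, 0, 0], [0, 0, 0], 0], [[0, 0, 0], [0, 0, 0], 0]]}}

```text
t: 47.82
position: [0.4804, -0.3443, 0.145]
eef_rot: [0.001, 0.883, -0.469, -0.01]
force: [0.4, 0.2, 0.2]
opening: 0.092
```

Run:
```python
from h import *
st();v=np.array([np.cos(np.radians(38.2)),np.sin(np.radians(38.2))]);plan((.4841,-.3266,.06),(v[1],-v[0],0))
snap("wrist","w18",None,1.5)
```

```text
t 47.82 p [ 0.4804 -0.3443  0.145 ] x [ 0.56  -0.829 -0.016] z [-0.018  0.007 -1.   ] open 0.092 F [0.4 0.2 0.2] q [ 0.77  0.5  -0.34  1.72  0.19  0.98 -0.62]
total turn(6deg) [ 0.1   0.15 -0.69] total shift(40mm) in current tool [-0.282 -0.35   2.127]
```

View pics/w18.png

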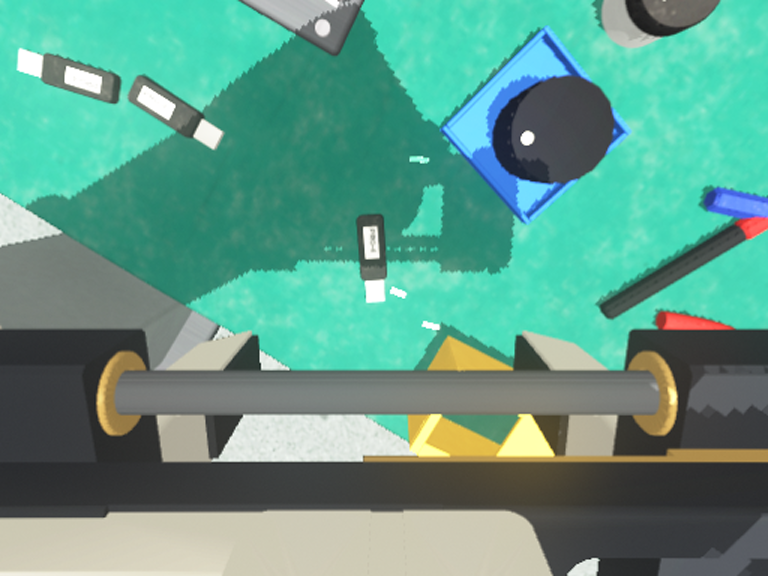

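Request:
{"method": "step_arm", "body": {"steps": [[[0.1, 0.15, -0.69], [-0.28, -0.35, 0.3], 0], [[0, 0, 0], [0, 0, 0.7], 0], [[0, 0, 0], [0, 0, 0.7], 0], [[0, 0, 0], [0, 0, 0.2], 0], [[0, 0, 0], [0, 0, 0], 0], [[0, 0, 0], [0, 0, 0], 0]]}}

```text
t: 48.37
position: [0.4897, -0.3318, 0.073]
eef_rot: [0.001, 0.9, -0.436, 0.004]
force: [0.1, 0.4, 0.5]
opening: 0.0916
```

Run:
```python
from h import *
st();v=np.array([np.cos(np.radians(38.2)),np.sin(np.radians(38.2))]);plan((.4841,-.3266,.004),(v[1],-v[0],0))
```

```text
t 48.37 p [ 0.4897 -0.3318  0.073 ] x [ 0.62  -0.785  0.008] z [ 0.007 -0.005 -1.   ] open 0.0916 F [0.1 0.4 0.5] q [ 0.74  0.57 -0.34  1.81  0.25  0.8  -0.62]
total turn(6deg) [-0.03 -0.08  0.02] total shift(40mm) in current tool [-0.203  0.033  1.723]
```

Request:
{"method": "step_arm", "body": {"steps": [[[-0.03, -0.08, 0], [-0.2, 0.03, 0.6], 60], [[0, 0, 0], [0, 0, 0.6], 60], [[0, 0, 0], [0, 0, 0.2], 60], [[0, 0, 0], [0, 0, 0], 60]]}}

```text
t: 48.7
position: [0.4888, -0.3306, 0.0231]
eef_rot: [0.001, 0.9, -0.437, 0.006]
force: [-0.7, -1.3, 0.2]
opening: 0.0716
```

Run:
```python
from h import *
st();v=np.array([np.cos(np.radians(38.2)),np.sin(np.radians(38.2))]);plan((.4841,-.3266,.004),(v[1],-v[0],0))
```

```text
t 48.7 p [ 0.4888 -0.3306  0.0231] x [ 0.618 -0.786  0.011] z [ 0.009 -0.007 -1.   ] open 0.0716 F [-0.7 -1.3  0.2] q [ 0.72  0.63 -0.31  1.85  0.29  0.7  -0.66]
total turn(6deg) [-0.03 -0.1  -0.  ] total shift(40mm) in current tool [-0.157  0.032  0.476]
```

Request:
{"method": "step_arm", "body": {"steps": [[[-0.03, -0.1, 0], [-0.15, 0.03, 0.25], 60], [[0, 0, 0], [0, 0, 0.15], 60], [[0, 0, 0], [0, 0, 0.04], 60], [[0, 0, 0], [0, 0, 0], 60]]}}

```text
t: 49.03
position: [0.4864, -0.3283, 0.0084]
eef_rot: [0.001, 0.899, -0.437, 0.002]
force: [-0.4, -0.3, -0.4]
opening: 0.0706
```

Run:
```python
from h import *
st();v=np.array([np.cos(np.radians(38.2)),np.sin(np.radians(38.2))]);plan((.4841,-.3266,.004),(v[1],-v[0],0))
```

```text
t 49.03 p [ 0.4864 -0.3283  0.0084] x [ 0.618 -0.786  0.005] z [ 0.004 -0.003 -1.   ] open 0.0706 F [-0.4 -0.3 -0.4] q [ 0.71  0.65 -0.3   1.86  0.3   0.67 -0.67]
total turn(6deg) [-0.01 -0.04 -0.01] total shift(40mm) in current tool [-0.069  0.019  0.11 ]
```

Request:
{"method": "step_arm", "body": {"steps": [[[0, -0.04, 0], [-0.07, 0.02, 0.11], 60], [[0, 0, 0], [0, 0, 0.02], 120], [[0, 0, 0], [0, 0, 0], 200], [[0, 0, 0], [0, 0, 0], 255], [[0, 0, 0], [0, 0, 0], 255], [[0, 0, 0], [0, 0, 0], 255], [[0, 0, 0], [0, 0, 0], 255], [[0, 0, 0], [0, 0, 0], 255], [[0, 0, 0], [0, 0, 0], 255]], "squeeze": 15}}

```text
t: 49.78
position: [0.485, -0.3271, 0.0046]
eef_rot: [-0.0, 0.899, -0.437, 0.002]
force: [0.6, -1.1, -0.1]
opening: 0.0211
```

Request:
{"method": "step_arm", "body": {"steps": [[[0, 0, 0], [0, 0, -0.3], 255], [[0, 0, 0], [0, 0, -0.6], 255], [[0, 0, 0], [0, 0, -0.8], 255], [[0, 0, 0], [0, 0, -0.8], 255], [[0, 0, 0], [0, 0, -0.8], 255], [[0, 0, 0], [0, 0, -0.8], 255], [[0, 0, 0], [0, 0, -0.8], 255], [[0, 0, 0], [0, 0, 0], 255]]}}

```text
t: 50.45
position: [0.4829, -0.3248, 0.2136]
eef_rot: [-0.001, 0.9, -0.436, -0.0]
force: [1.7, 0.3, 0.3]
opening: 0.0009
```

Run:
```python
from h import *
st();plan((.57,-.05,.25),(.995,.0955,0));snap("wrist","w19",None,1.5)
```

```text
t 50.45 p [ 0.4829 -0.3248  0.2136] x [ 0.619 -0.785 -0.001] z [ 0.001  0.002 -1.   ] open 0.0009 F [1.7 0.3 0.3] q [ 0.78  0.41 -0.38  1.67  0.17  1.09 -0.56]
total turn(6deg) [-0.02  0.   -9.53] total shift(40mm) in current tool [-4.047 -5.966 -0.892]
```

View pics/w19.png

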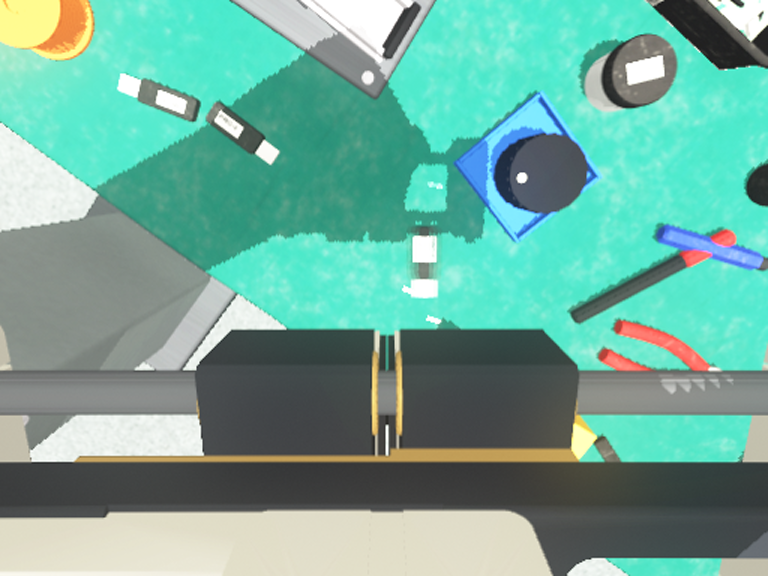

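Run:
```python
from h import *
st();snap("wrist","w20"); show("w20",(250,130,320,210),8,"w20c")
```

```text
t 50.5 p [ 0.4821 -0.3245  0.2113] x [ 0.619 -0.785 -0.003] z [-0.001  0.003 -1.   ] open 0.0007 F [ 0.5  0.1 -1.5] q [ 0.78  0.41 -0.38  1.68  0.17  1.09 -0.56]
```

View pics/w20c.png

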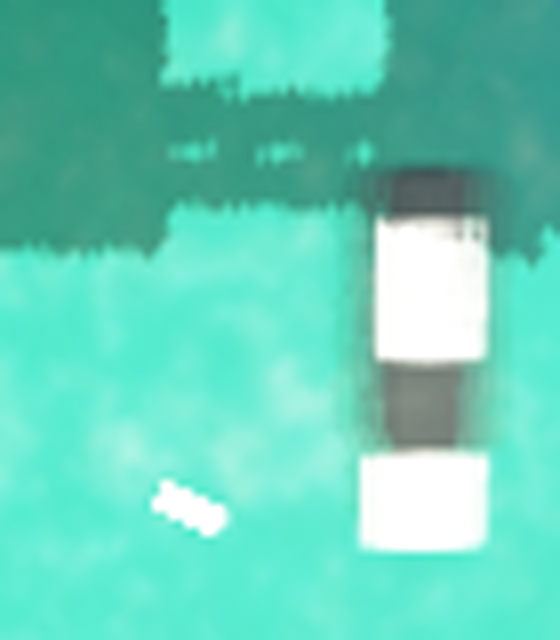

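Request:
{"method": "step_arm", "body": {"steps": [[[0, 0, 0], [0, 0, 0], 0], [[0, 0, 0], [0, 0, 0], 0], [[0, 0, 0], [0, 0, 0], 0], [[0, 0, 0], [0, 0, 0], 0]]}}

```text
t: 50.88
position: [0.4783, -0.323, 0.2054]
eef_rot: [-0.001, 0.9, -0.436, -0.006]
force: [0.2, -0.2, 0.5]
opening: 0.0224
```

Run:
```python
from h import *
st();snap("wrist","w21",None,1.5); show("w21",(240,130,340,210),8,"w21c")
```

```text
t 50.88 p [ 0.4783 -0.323   0.2054] x [ 0.619 -0.785 -0.013] z [-0.01   0.008 -1.   ] open 0.0224 F [ 0.2 -0.2  0.5] q [ 0.78  0.42 -0.38  1.68  0.17  1.09 -0.56]
```

View pics/w21c.png

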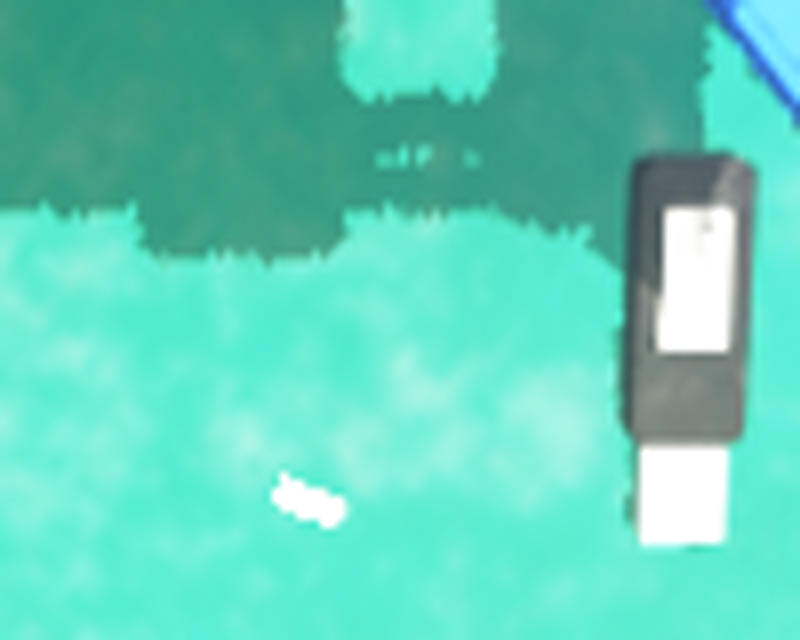

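View pics/w21.png

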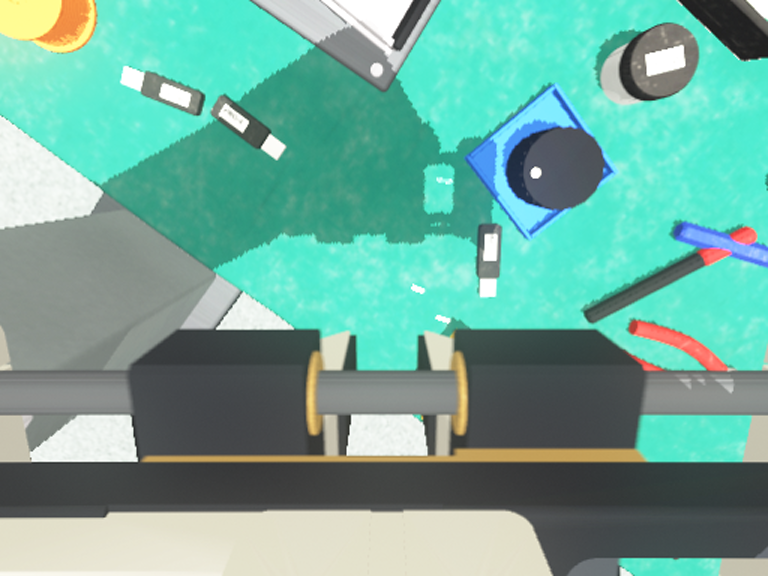

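Request:
{"method": "step_arm", "body": {"steps": [[[0, 0, 0], [0, 0, 0], 0], [[0, 0, 0], [0, 0, 0], 0], [[0, 0, 0], [0, 0, 0], 0], [[0, 0, 0], [0, 0, 0], 0]]}}

```text
t: 51.27
position: [0.4776, -0.3225, 0.2033]
eef_rot: [-0.002, 0.9, -0.436, -0.008]
force: [0.5, 0.9, -0.2]
opening: 0.0534
```

Run:
```python
from h import *
st();snap("wrist","w22",None,1.5); show("w22",(270,130,370,210),8,"w22c")
```

```text
t 51.27 p [ 0.4776 -0.3225  0.2033] x [ 0.62  -0.785 -0.016] z [-0.013  0.01  -1.   ] open 0.0534 F [ 0.5  0.9 -0.2] q [ 0.78  0.42 -0.38  1.69  0.17  1.09 -0.56]
```

View pics/w22c.png

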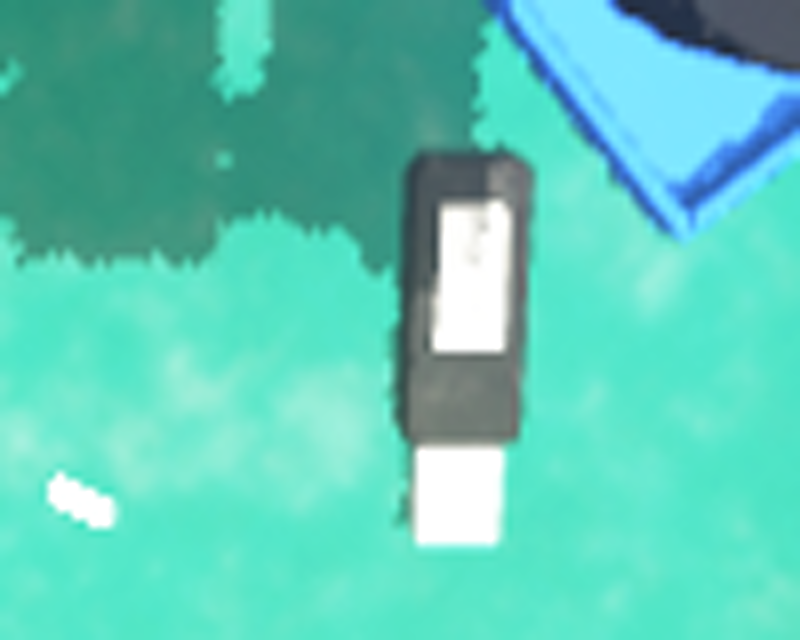

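```bash
cat >> h.py <<'E'
def dong(name,ox,oy,s,plug,end,off=0.,z=.06):
    f=lambda x,y,zz:pix(name,ox+x/s-.5+.5/s,oy+y/s-.5+.5/s,zz)
    a=f(*plug,.005);b=f(*end,.009);v=(b-a)[:2];L=np.linalg.norm(v);v/=L
    m=(a+b)/2;m[:2]+=v*off
    print("plug",np.round(a,4),"end",np.round(b,4),"L",round(L,4),"az",round(np.degrees(np.arctan2(v[1],v[0])),2),"grip",np.round(m,4),"xdir",np.round([v[1],-v[0]],3))
    return m,v
E
python3 - <<'E'
from h import *
m,v=dong("w22",270,130,8,(457,546),(471,152))
plan((m[0],m[1],.06),(v[1],-v[0],0))
E
```

```text
plug [ 0.5008 -0.4026  0.005 ] end [ 0.5451 -0.365   0.009 ] L 0.0581 az 40.32 grip [ 0.523  -0.3838  0.007 ] xdir [ 0.647 -0.762]
total turn(6deg) [ 0.04  0.16 -0.34] total shift(40mm) in current tool [1.966 0.046 3.552]
```

Request:
{"method": "step_arm", "body": {"steps": [[[0.04, 0.16, -0.34], [0.65, 0, 0], 60], [[0, 0, 0], [0.65, 0, 0.3], 100], [[0, 0, 0], [0.65, 0.05, 0.6], 170], [[0, 0, 0], [0, 0, 0.7], 170], [[0, 0, 0], [0, 0, 0.7], 170], [[0, 0, 0], [0, 0, 0.5], 170], [[0, 0, 0], [0, 0, 0], 170], [[0, 0, 0], [0, 0, 0], 170]]}}

```text
t: 51.98
position: [0.5305, -0.388, 0.0889]
eef_rot: [0.001, 0.908, -0.419, 0.004]
force: [-0.5, -0.2, 0.3]
opening: 0.0314
```

Run:
```python
from h import *
st();plan((.523,-.3838,.03),(.647,-.762,0));snap("wrist","w23",None,1.5); show("w23",(200,150,330,250),6,"w23c")
```

```text
t 51.98 p [ 0.5305 -0.388   0.0889] x [ 0.649 -0.761  0.007] z [ 0.006 -0.004 -1.   ] open 0.0314 F [-0.5 -0.2  0.3] q [ 0.77  0.64 -0.34  1.62  0.25  0.92 -0.53]
total turn(6deg) [-0.02 -0.07  0.02] total shift(40mm) in current tool [-0.211  0.078  1.471]
```

View pics/w23.png

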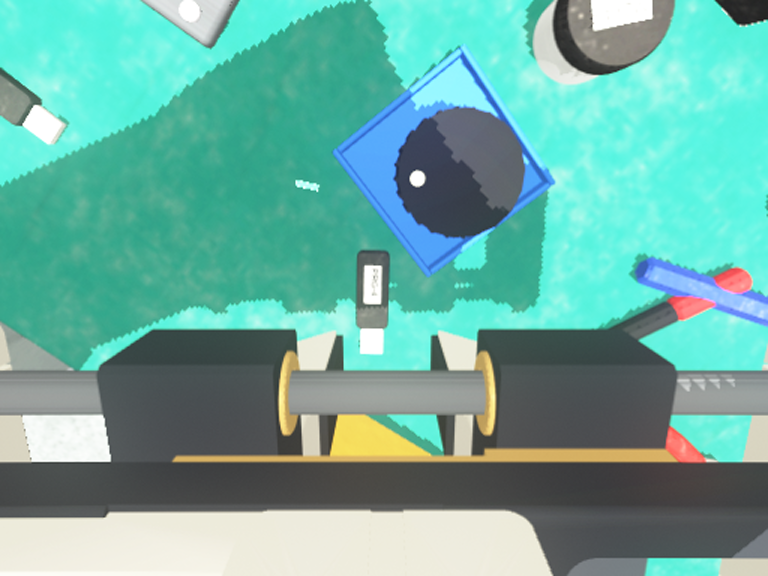

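Run:
```python
from h import *
m,v=dong("w23",0,0,1.5,(371.5,354),(373,250))
plan((m[0],m[1],.02),(v[1],-v[0],0))
```

```text
plug [ 0.5007 -0.4024  0.005 ] end [ 0.546  -0.3656  0.009 ] L 0.0585 az 39.13 grip [ 0.5233 -0.384   0.007 ] xdir [ 0.631 -0.776]
total turn(6deg) [-0.02 -0.07  0.22] total shift(40mm) in current tool [-0.198  0.072  1.724]
```

Request:
{"method": "step_arm", "body": {"steps": [[[-0.02, -0.07, 0.1], [-0.2, 0.07, 0.6], 170], [[0, 0, 0], [0, 0, 0.6], 170], [[0, 0, 0], [0, 0, 0.2], 170], [[0, 0, 0], [0, 0, 0], 170]]}}

```text
t: 52.37
position: [0.5274, -0.3858, 0.0394]
eef_rot: [0.001, 0.906, -0.424, 0.005]
force: [-0.0, 0.7, 0.1]
opening: 0.0307
```

Run:
```python
from h import *
st();plan((.5232,-.3839,.004),(.64,-.768,0))
```

```text
t 52.37 p [ 0.5274 -0.3858  0.0394] x [ 0.64  -0.768  0.01 ] z [ 0.009 -0.006 -1.   ] open 0.0307 F [-0.   0.7  0.1] q [ 0.76  0.69 -0.32  1.67  0.28  0.82 -0.56]
total turn(6deg) [-0.03 -0.1   0.  ] total shift(40mm) in current tool [-0.114  0.053  0.885]
```

Request:
{"method": "step_arm", "body": {"steps": [[[-0.03, -0.1, 0], [-0.13, 0.05, 0.3], 170], [[0, 0, 0], [-0.03, 0, 0.35], 170], [[0, 0, 0], [0, 0, 0.12], 170], [[0, 0, 0], [0, 0, 0], 170]]}}

```text
t: 52.7
position: [0.5246, -0.3837, 0.0127]
eef_rot: [0.0, 0.906, -0.424, 0.003]
force: [1.0, 0.3, 0.6]
opening: 0.0306
```

Run:
```python
from h import *
st();plan((.5232,-.3839,.004),(.64,-.768,0))
```

```text
t 52.7 p [ 0.5246 -0.3837  0.0127] x [ 0.64  -0.768  0.006] z [ 0.005 -0.003 -1.   ] open 0.0306 F [1.  0.3 0.6] q [ 0.75  0.72 -0.31  1.69  0.29  0.77 -0.57]
total turn(6deg) [-0.02 -0.06  0.  ] total shift(40mm) in current tool [-0.02   0.031  0.218]
```

Request:
{"method": "step_arm", "body": {"steps": [[[0, -0.05, 0], [-0.02, 0.02, 0.15], 170], [[0, 0, 0], [0, 0, 0.06], 170], [[0, 0, 0], [0, 0, 0], 255], [[0, 0, 0], [0, 0, 0], 255], [[0, 0, 0], [0, 0, 0], 255], [[0, 0, 0], [0, 0, 0], 255], [[0, 0, 0], [0, 0, 0], 255], [[0, 0, 0], [0, 0, 0], 255]]}}

```text
t: 53.37
position: [0.5252, -0.3848, 0.0071]
eef_rot: [-0.001, 0.906, -0.424, 0.002]
force: [-0.3, -0.8, -0.3]
opening: 0.0168
```

Run:
```python
from h import *
st()
```

```text
t 53.37 p [ 0.5252 -0.3848  0.0071] x [ 0.64  -0.768  0.004] z [ 0.005 -0.001 -1.   ] open 0.0168 F [-0.3 -0.8 -0.3] q [ 0.75  0.73 -0.31  1.69  0.29  0.77 -0.57]
```

Request:
{"method": "step_arm", "body": {"steps": [[[0, 0, 0], [0, 0, 0], 190], [[0, 0, 0], [0, 0, 0], 190], [[0, 0, 0], [0, 0, 0.06], 190], [[0, 0, 0], [0, 0, 0.05], 190], [[0, 0, 0], [0, 0, 0], 190]]}}

```text
t: 53.78
position: [0.5255, -0.3849, 0.0027]
eef_rot: [-0.0, 0.906, -0.424, 0.003]
force: [-0.9, 0.7, -0.7]
opening: 0.0238
```

Run:
```python
from h import *
st()
```

```text
t 53.78 p [ 0.5255 -0.3849  0.0027] x [ 0.64  -0.768  0.005] z [ 0.006 -0.002 -1.   ] open 0.0238 F [-0.9  0.7 -0.7] q [ 0.75  0.74 -0.3   1.69  0.3   0.76 -0.57]
```

Request:
{"method": "step_arm", "body": {"steps": [[[0, 0, 0], [0, 0, 0], 255], [[0, 0, 0], [0, 0, 0], 255], [[0, 0, 0], [0, 0, 0], 255], [[0, 0, 0], [0, 0, 0], 255], [[0, 0, 0], [0, 0, 0], 255]], "squeeze": 20}}

```text
t: 54.2
position: [0.5253, -0.3848, 0.0023]
eef_rot: [-0.001, 0.906, -0.424, 0.003]
force: [-0.5, -0.7, 0.1]
opening: 0.0168
```

Request:
{"method": "step_arm", "body": {"steps": [[[0, 0, 0], [0, 0, -0.3], 255], [[0, 0, 0], [0, 0, -0.6], 255], [[0, 0, 0], [0, 0, -0.8], 255], [[0, 0, 0], [0, 0, -0.8], 255], [[0, 0, 0], [0, 0, -0.8], 255], [[0, 0, 0], [0, 0, -0.8], 255], [[0, 0, 0], [0, 0, -0.8], 255], [[0, 0, 0], [0, 0, 0], 255]]}}

```text
t: 54.87
position: [0.523, -0.3828, 0.2111]
eef_rot: [-0.001, 0.906, -0.423, 0.001]
force: [1.2, -0.6, 1.4]
opening: 0.0165
```

Run:
```python
from h import *
st();plan((.54,-.09,.25),(.995,.0955,0));snap("wrist","w24",None,1.5)
```

```text
t 54.87 p [ 0.523  -0.3828  0.2111] x [ 0.642 -0.767  0.   ] z [ 0.003  0.002 -1.   ] open 0.0165 F [ 1.2 -0.6  1.4] q [ 0.79  0.51 -0.37  1.51  0.19  1.15 -0.49]
total turn(6deg) [-0.03 -0.02 -9.26] total shift(40mm) in current tool [-5.341 -5.025 -0.959]
```

View pics/w24.png

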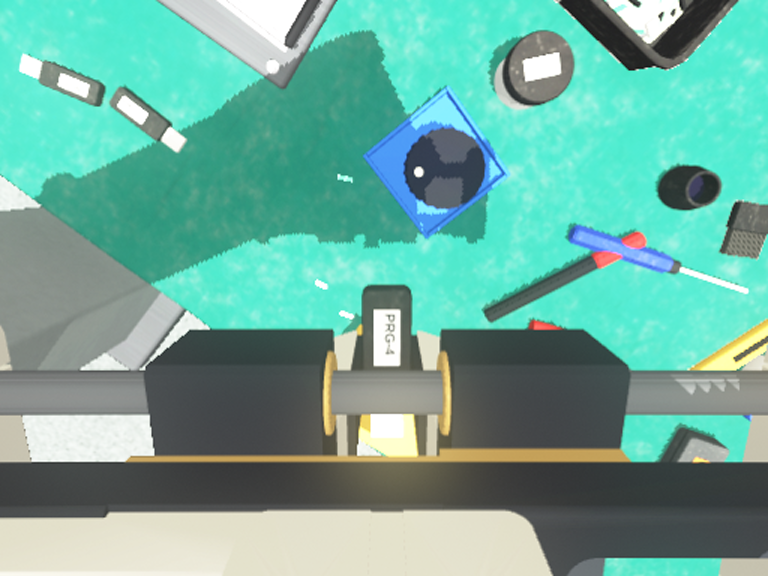

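Request:
{"method": "step_arm", "body": {"steps": [[[0, 0, 0], [-0.6, -0.6, -0.3], 255], [[0, 0, 0], [-0.7, -0.7, -0.5], 255], [[0, 0, 0], [-0.7, -0.7, -0.5], 255], [[0, 0, 0], [-0.7, -0.7, -0.5], 255], [[0, 0, 0], [-0.7, -0.7, 0], 255], [[0, 0, 0], [-0.7, -0.7, 0], 255], [[0, 0, -1], [-0.5, -0.7, 0], 255], [[0, 0, -1], [0, 0, 0], 255], [[0, 0, -1], [0, 0, 0], 255], [[0, 0, -1], [0, 0, 0], 255]]}}

```text
t: 55.75
position: [0.547, -0.1088, 0.2797]
eef_rot: [-0.001, 0.976, -0.22, -0.003]
force: [0.2, -0.8, -0.6]
opening: 0.0173
```

Request:
{"method": "step_arm", "body": {"steps": [[[0, 0, -1], [0, 0, 0], 255], [[0, 0, -1], [0, 0, 0], 255], [[0, 0, -1], [0, 0, 0], 255], [[0, 0, -1], [0, 0, 0], 255], [[0, 0, -1], [0, 0, 0], 255], [[0, 0, 0], [0, 0, 0], 255], [[0, 0, 0], [0, 0, 0], 255]]}}

```text
t: 56.33
position: [0.5428, -0.1065, 0.276]
eef_rot: [-0.003, 0.998, 0.058, -0.007]
force: [-0.6, -0.3, -0.5]
opening: 0.0165
```

Run:
```python
from h import *
st();plan((.59,-.04,.3),(.995,.0955,0));snap("wrist","w25",None,1.5)
```

```text
t 56.33 p [ 0.5428 -0.1065  0.276 ] x [ 0.993  0.115 -0.014] z [-0.014  0.005 -1.   ] open 0.0165 F [-0.6 -0.3 -0.5] q [ 0.59  0.37 -0.67  1.62  0.23  1.25 -0.01]
total turn(6deg) [-0.06  0.13  0.19] total shift(40mm) in current tool [ 1.354 -1.519 -0.61 ]
```

View pics/w25.png

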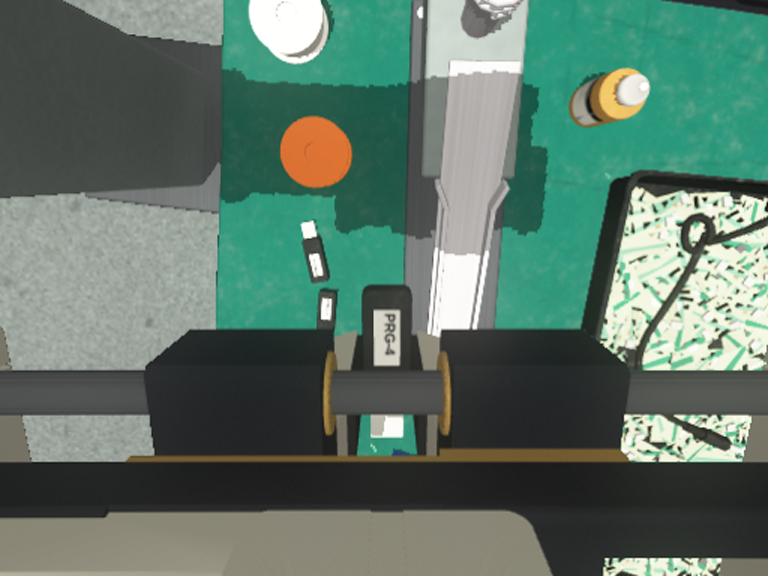

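Run:
```python
from h import *
show("w25",(265,0,365,150),5,"w25c")
```

```text
(no output)
```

View pics/w25c.png

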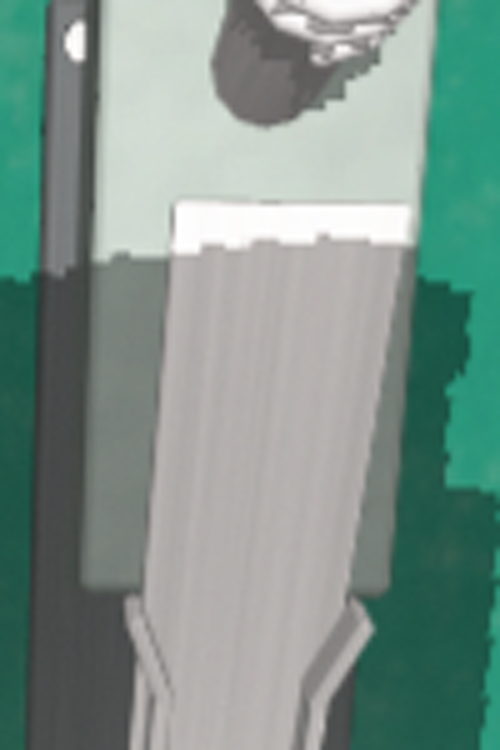

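```bash
cat >> h.py <<'E'
D=np.array([.0955,-.9954,0]);N=np.array([.9954,.0955,0]);F0=np.array([.5966,-.0768,0])
c22,s22=np.cos(np.radians(22)),np.sin(np.radians(22))
RX=c22*D-s22*np.array([0,0,1]);RZ=s22*D+c22*np.array([0,0,1])
E
python3 - <<'E'
from h import *
from scipy.optimize import least_squares
f=lambda x,y:np.array([265+x/5-.4,y/5-.4])
obs=[((-.048,-.022),f(175,202)),((-.048,.022),f(413,205))]
def res(p,dbg=False):
    o=F0+p[0]*D+p[2]*N+np.array([0,0,p[1]])
    return np.concatenate([proj("w25",o+RX*x+N*y)-b for (x,y),b in obs])
s=least_squares(res,[-.05,.1,0]);print(s.x,s.fun)
o=F0+s.x[0]*D+s.x[2]*N+np.array([0,0,s.x[1]]);print("origin",o)
P=lambda x,y,z:((proj("w25",o+RX*x+N*y+RZ*z)-[265,0]+.4)*5).round()
print("edge x=0",P(0,-.022,0),P(0,.022,0),"x=28",P(.028,-.022,0),P(.028,.022,0),"walltop28",P(.028,-.022,.012),P(.028,.022,.012),"50",P(.05,-.015,.012),P(.05,.015,.012))
print("post",P(0,0,0))
for nm in ("w10","w12"):
  print(nm,"stop floor",proj(nm,o+RX*.232)*1.5, proj(nm,o+RX*.232+N*.015)*1.5,proj(nm,o+RX*.232-N*.015)*1.5)
E
```

```text
[-0.06487653  0.09934525 -0.00083287] [ 0.00154751 -0.091774   -0.00147112  0.09162302]
origin [ 0.58957526 -0.01230144  0.09934525]
edge x=0 [153. 461.] [370. 465.] x=28 [142. 591.] [348. 595.] walltop28 [146. 614.] [359. 618.] 50 [171. 711.] [310. 713.]
post [262. 463.]
w10 stop floor [325.06019493 147.82649725] [335.62021505 132.0249995 ] [314.66567538 163.37630744]
w12 stop floor [263.81258491 119.09570483] [274.52024538 102.41317329] [253.2828753  135.49420385]
```

Run:
```python
from h import *
s=r.sense();K,k,Rm,t=cam("wrist");c=-Rm.T@t;T=quat(s["eef_rot"]).as_matrix();print("cam in tool",T.T@(c-s["position"]), "axis",T.T@Rm[2])
o=np.array([.5896,-.0123,.0993]);tcp=o-RX*.010+RZ*.0045;print("tcp",tcp,"z",-RZ)
ty=np.cross(-RZ,N);cc=T.T@(c-s["position"]);print("cam at place",tcp+N*cc[0]+ty*cc[1]-RZ*cc[2])
plan(tcp+RZ*.1,N,-RZ)
```

```text
cam in tool [-0.00062596 -0.06651551 -0.15717375] axis [-3.59997828e-04  2.47709154e-01  9.68834375e-01]
tcp [ 0.58887553 -0.00474879  0.10721839] z [-0.03577493  0.3728834  -0.92718385]
cam at place [ 0.58798564 -0.00202763  0.27786305]
total turn(6deg) [3.61 0.16 0.16] total shift(40mm) in current tool [ 1.444 -1.45   1.889]
```

Request:
{"method": "step_arm", "body": {"steps": [[[0, 0.1, 0.1], [0.5, -0.4, 0], 255], [[0, 0, 0.1], [0.5, -0.5, 0], 255], [[0, 0, 0], [0.4, -0.4, 0], 255], [[0.9, 0, 0], [0, 0, 0], 255], [[0.9, 0, 0], [0, 0, 0], 255], [[0.9, 0, 0], [0, 0, 0], 255], [[0.9, 0, 0], [0, 0, 0], 255], [[0, 0, 0], [0, 0, 0], 255]]}}

```text
t: 57.05
position: [0.5956, -0.0393, 0.2762]
eef_rot: [-0.197, 0.98, 0.038, -0.01]
force: [-1.4, -1.9, -0.8]
opening: 0.0167
```

```bash
cat >> h.py <<'E'
O=np.array([.5896,-.0123,.0993])
def pl(x=-.01,h=.0045,xd=1):
    plan(O+RX*x+RZ*h,N*xd,-RZ)
E
python3 - <<'E'
from h import *
st();pl(-.01,.05)
E
```

```text
t 57.05 p [ 0.5956 -0.0393  0.2762] x [ 0.997  0.078 -0.005] z [-0.035  0.386 -0.922] open 0.0167 F [-1.4 -1.9 -0.8] q [ 0.68  0.55 -0.75  1.47 -0.03  1.29  0.09]
total turn(6deg) [-0.13 -0.02 -0.18] total shift(40mm) in current tool [-0.076  0.816  3.095]
```

Request:
{"method": "step_arm", "body": {"steps": [[[-0.13, 0, -0.18], [-0.07, 0.4, 0.3], 255], [[0, 0, 0], [0, 0.4, 0.6], 255], [[0, 0, 0], [0, 0, 0.6], 255], [[0, 0, 0], [0, 0, 0.6], 255], [[0, 0, 0], [0, 0, 0.4], 255], [[0, 0, 0], [0, 0, 0], 255], [[0, 0, 0], [0, 0, 0], 255]]}}

```text
t: 57.63
position: [0.5922, -0.0322, 0.1676]
eef_rot: [-0.182, 0.983, 0.04, -0.009]
force: [-0.4, 0.7, 0.3]
opening: 0.0168
```

Run:
```python
from h import *
st();pl(-.01,.006);snap("wrist","w26",None,1.5);snap("scene","s4",(150,150,406,342),3)
```

```text
t 57.63 p [ 0.5922 -0.0322  0.1676] x [ 0.997  0.082 -0.002] z [-0.031  0.356 -0.934] open 0.0168 F [-0.4  0.7  0.3] q [ 0.65  0.62 -0.72  1.63  0.04  1.06  0.08]
total turn(6deg) [ 0.17 -0.03 -0.13] total shift(40mm) in current tool [-0.024 -0.104  1.618]
```

View pics/w26.png

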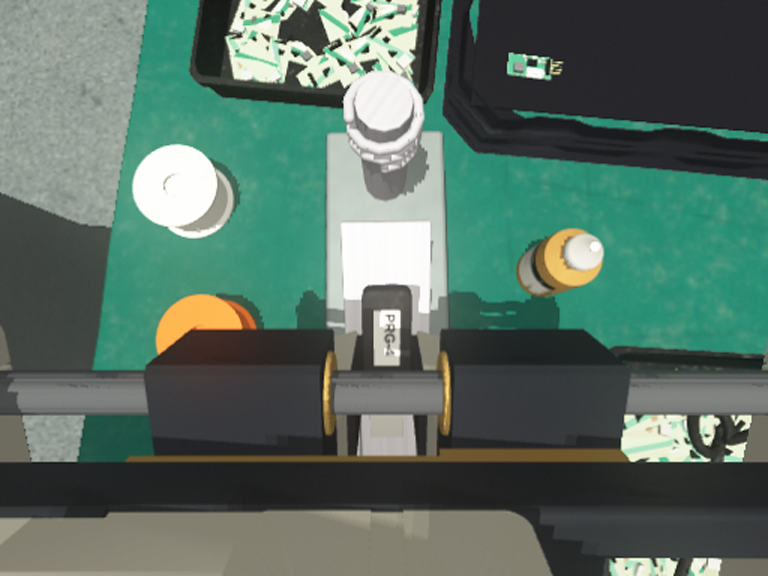

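View pics/s4.png

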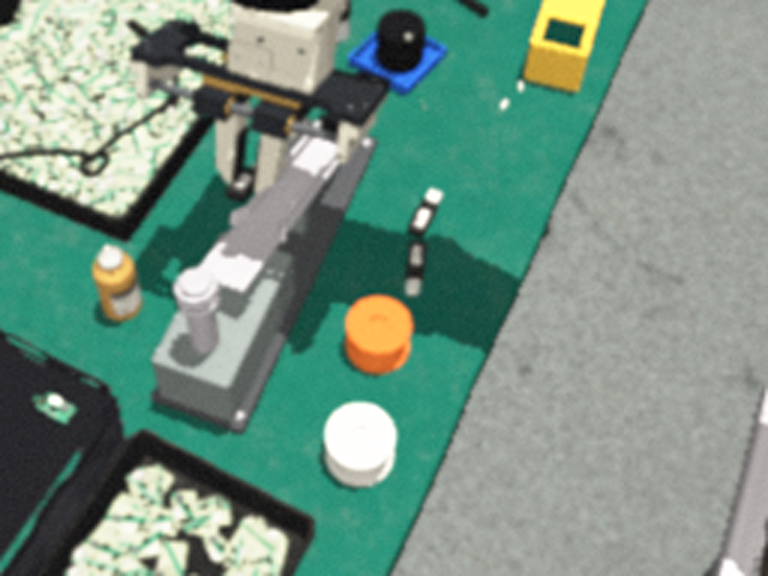

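Request:
{"method": "step_arm", "body": {"steps": [[[0.15, 0, -0.13], [-0.02, -0.1, 0.4], 255], [[0, 0, 0], [0, 0, 0.5], 255], [[0, 0, 0], [0, 0, 0.3], 255], [[0, 0, 0], [0, 0, 0], 255], [[0, 0, 0], [0, 0, 0], 255]]}}

```text
t: 58.15
position: [0.5956, -0.0127, 0.1312]
eef_rot: [-0.187, 0.981, 0.046, -0.001]
force: [-0.1, -0.7, 0.5]
opening: 0.0166
```

Run:
```python
from h import *
st();pl(-.01,.005)
```

```text
t 58.15 p [ 0.5956 -0.0127  0.1312] x [0.996 0.09  0.015] z [-0.019  0.366 -0.93 ] open 0.0166 F [-0.1 -0.7  0.5] q [ 0.62  0.66 -0.72  1.67  0.05  0.97  0.08]
total turn(6deg) [ 0.09 -0.15  0.01] total shift(40mm) in current tool [-0.158  0.02   0.621]
```

Request:
{"method": "step_arm", "body": {"steps": [[[0.09, -0.17, 0], [-0.16, 0.02, 0.2], 255], [[0, 0, 0], [0, 0, 0.2], 255], [[0, 0, 0], [0, 0, 0.1], 255], [[0, 0, 0], [0, 0, 0], 255]]}}

```text
t: 58.48
position: [0.5905, -0.008, 0.1141]
eef_rot: [-0.19, 0.981, 0.047, -0.008]
force: [-0.1, -0.4, -0.5]
opening: 0.0163
```

Run:
```python
from h import *
st();pl(-.01,.005)
```

```text
t 58.48 p [ 0.5905 -0.008   0.1141] x [0.996 0.095 0.002] z [-0.034  0.372 -0.928] open 0.0163 F [-0.1 -0.4 -0.5] q [ 0.62  0.68 -0.71  1.69  0.05  0.95  0.07]
total turn(6deg) [ 0.01 -0.02 -0.  ] total shift(40mm) in current tool [-0.032 -0.015  0.178]
```

Request:
{"method": "step_arm", "body": {"steps": [[[0, 0, 0], [-0.03, -0.01, 0.1], 255], [[0, 0, 0], [0, 0, 0.06], 255], [[0, 0, 0], [0, 0, 0.03], 255], [[0, 0, 0], [0, 0, 0], 255]]}}

```text
t: 58.82
position: [0.589, -0.0048, 0.1066]
eef_rot: [-0.19, 0.981, 0.046, -0.008]
force: [-0.7, 0.4, -1.0]
opening: 0.0164
```

Run:
```python
from h import *
st();pl(-.01,.003);snap("wrist","w27",None,1.5);snap("scene","s5",(190,160,290,240),7)
```

```text
t 58.82 p [ 0.589  -0.0048  0.1066] x [0.996 0.094 0.002] z [-0.033  0.372 -0.928] open 0.0164 F [-0.7  0.4 -1. ] q [ 0.61  0.69 -0.71  1.7   0.06  0.93  0.07]
total turn(6deg) [ 0.01 -0.02 -0.01] total shift(40mm) in current tool [-0.004 -0.007  0.025]
```

View pics/s5.png

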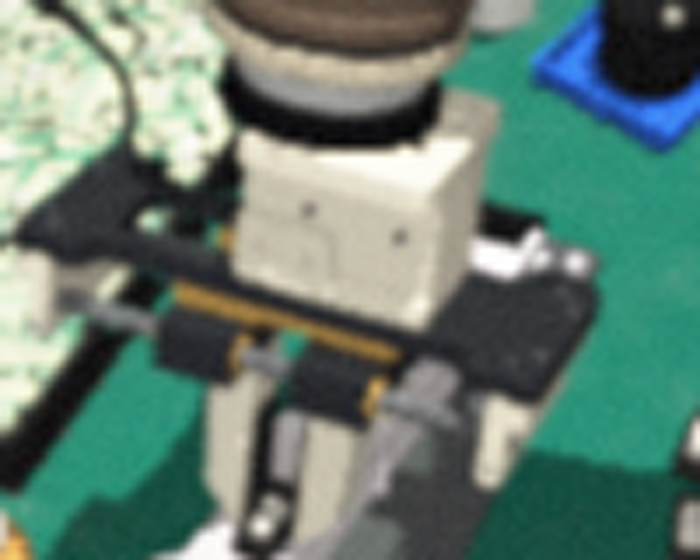

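View pics/w27.png

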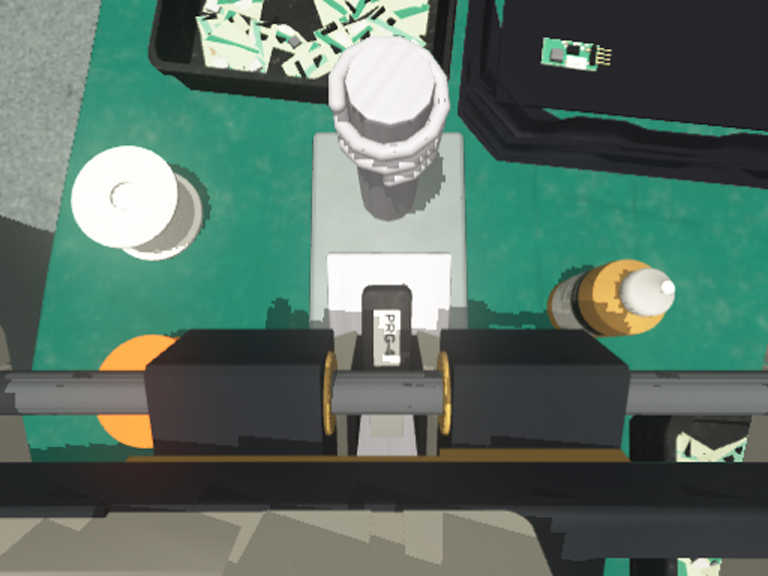

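Request:
{"method": "step_arm", "body": {"steps": [[[0, 0, 0], [0, 0, 0.03], 255], [[0, 0, 0], [0, 0, 0.02], 255], [[0, 0, 0], [0, 0, 0.02], 255]]}}

```text
t: 59.17
position: [0.5897, -0.0041, 0.1048]
eef_rot: [-0.19, 0.981, 0.046, -0.007]
force: [-3.0, -4.1, 12.1]
opening: 0.0167
```

Run:
```python
from h import *
st();pl(-.01,.003)
```

```text
t 59.17 p [ 0.5897 -0.0041  0.1048] x [0.996 0.094 0.003] z [-0.032  0.371 -0.928] open 0.0167 F [-3.  -4.1 12.1] q [ 0.61  0.69 -0.71  1.7   0.06  0.92  0.07]
total turn(6deg) [ 0.02 -0.04 -0.01] total shift(40mm) in current tool [-0.022 -0.01  -0.023]
```

Request:
{"method": "step_arm", "body": {"steps": [[[0, 0, 0], [-0.02, 0, -0.03], 255], [[0, 0, 0], [0, 0, 0], 170], [[0, 0, 0], [0, 0, 0], 170], [[0, 0, 0], [0, 0, 0], 170], [[0, 0, 0], [0, 0, 0], 150], [[0, 0, 0], [0, 0, -0.3], 150], [[0, 0, 0], [0, 0, -0.6], 150], [[0, 0, 0], [0, 0, -0.6], 100], [[0, 0, 0], [0, 0, -0.6], 0], [[0, 0, 0], [0, 0, -0.6], 0]]}}

```text
t: 60.0
position: [0.5889, -0.0445, 0.208]
eef_rot: [-0.191, 0.98, 0.048, -0.012]
force: [0.3, 0.5, -0.3]
opening: 0.0533
```

Run:
```python
from h import *
st();snap("scene","s6",(190,130,330,280),5);snap("top","t2",(150,140,350,260),4)
```

```text
t 60.0 p [ 0.5889 -0.0445  0.208 ] x [ 0.995  0.099 -0.005] z [-0.042  0.374 -0.927] open 0.0533 F [ 0.3  0.5 -0.3] q [ 0.69  0.6  -0.74  1.57  0.01  1.17  0.12]
```

View pics/s6.png

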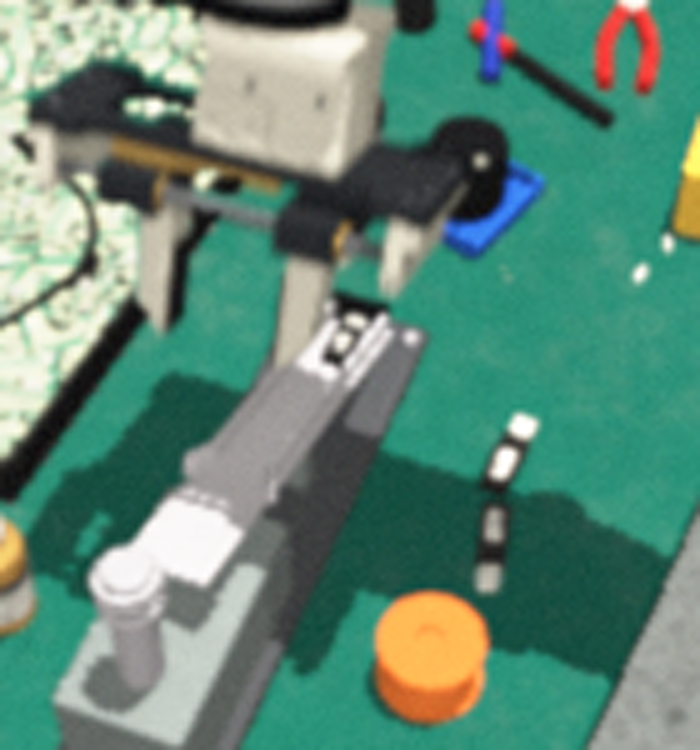

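View pics/t2.png

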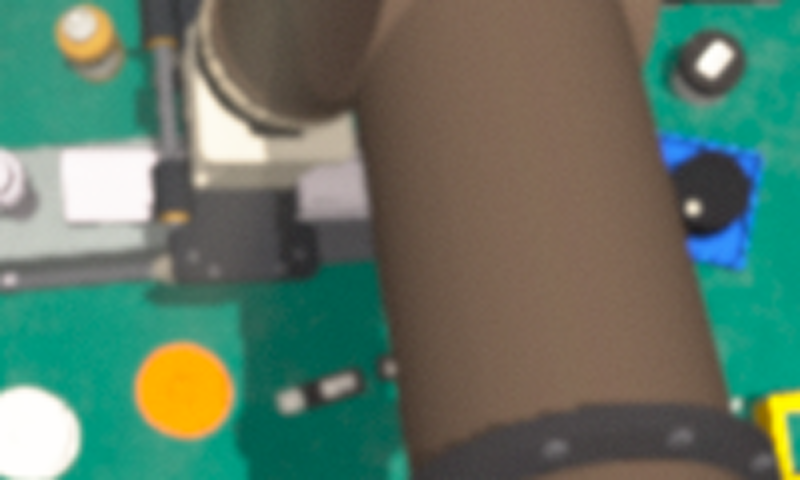

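Request:
{"method": "step_arm", "body": {"steps": [[[-0.9, 0, 0], [0, 0, -0.3], 0], [[-0.9, 0, 0], [0, 0, 0], 0], [[-0.9, 0, 0], [0, 0, 0], 0], [[-0.9, 0, 0], [0, 0, 0], 0], [[0, 0, 0], [0, 0, 0], 0]]}}

```text
t: 60.52
position: [0.5933, -0.0556, 0.2247]
eef_rot: [0.004, 0.999, 0.043, 0.003]
force: [-1.2, 2.0, 0.1]
opening: 0.0909
```

Run:
```python
from h import *
st();plan((.491,-.186,.15),(1,0,0))
```

```text
t 60.52 p [ 0.5933 -0.0556  0.2247] x [0.996 0.087 0.005] z [ 0.006 -0.008 -1.   ] open 0.0909 F [-1.2  2.   0.1] q [ 0.43  0.46 -0.62  1.62  0.29  1.15 -0.17]
total turn(6deg) [ 0.08 -0.05  0.83] total shift(40mm) in current tool [-2.84   3.011  1.877]
```

Request:
{"method": "step_arm", "body": {"steps": [[[0.08, -0.05, 0.8], [0, 0, 0], 0], [[0, 0, 0], [-0.6, 0.6, 0.2], 0], [[0, 0, 0], [-0.6, 0.6, 0.3], 0], [[0, 0, 0], [-0.6, 0.6, 0.3], 0], [[0, 0, 0], [-0.6, 0.6, 0.3], 0], [[0, 0, 0], [-0.4, 0.5, 0.3], 0], [[0, 0, 0], [0, 0, 0], 0], [[0, 0, 0], [0, 0, 0], 0]]}}

```text
t: 61.18
position: [0.4762, -0.1734, 0.1652]
eef_rot: [-0.011, 1.0, 0.001, -0.0]
force: [0.7, 1.1, 1.3]
opening: 0.0914
```

Run:
```python
from h import *
st();plan((.491,-.186,.08),(1,0,0));snap("wrist","w28",None,1.5)
```

```text
t 61.18 p [ 0.4762 -0.1734  0.1652] x [ 1.     0.001 -0.001] z [-0.001  0.023 -1.   ] open 0.0914 F [0.7 1.1 1.3] q [ 0.72  0.38 -0.6   1.89  0.23  0.95  0.02]
total turn(6deg) [-0.22  0.01  0.01] total shift(40mm) in current tool [0.371 0.364 2.123]
```

View pics/w28.png

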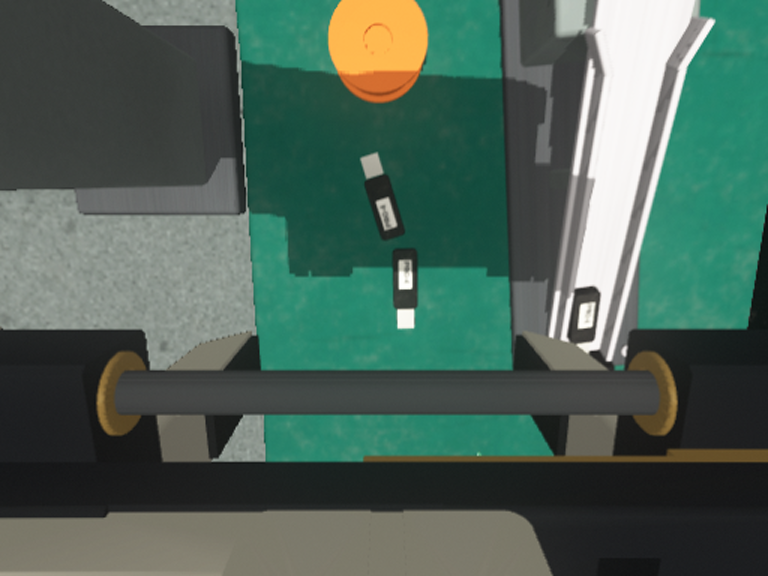

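Run:
```python
from h import *
m,v=dong("w28",0,0,1.5,(405.5,328),(405,249),.002)
plan((m[0],m[1],.03),(v[1],-v[0],0))
dong("w28",0,0,1.5,(371,154),(391,238),.002)
```

```text
plug [ 0.4888 -0.2124  0.005 ] end [ 0.4878 -0.1552  0.009 ] L 0.0572 az 91.05 grip [ 0.4883 -0.1818  0.007 ] xdir [1.    0.018]
total turn(6deg) [-0.21  0.01 -0.17] total shift(40mm) in current tool [0.313 0.271 3.37 ]
plug [ 0.4651 -0.0932  0.005 ] end [ 0.4783 -0.1478  0.009 ] L 0.0561 az -76.38 grip [ 0.4721 -0.1224  0.007 ] xdir [-0.972 -0.235]
```

Request:
{"method": "step_arm", "body": {"steps": [[[-0.2, 0, -0.1], [0.33, 0.27, 0.3], 60], [[0, 0, 0], [0, 0, 0.7], 100], [[0, 0, 0], [0, 0, 0.8], 140], [[0, 0, 0], [0, 0, 0.7], 140], [[0, 0, 0], [0, 0, 0.3], 140], [[0, 0, 0], [0, 0, 0], 140], [[0, 0, 0], [0, 0, 0], 140]]}}

```text
t: 61.82
position: [0.499, -0.1815, 0.0521]
eef_rot: [-0.004, 1.0, 0.006, 0.005]
force: [1.0, 0.4, -0.0]
opening: 0.0497
```

Run:
```python
from h import *
st();plan((.489,-.183,.004),(1,.01,0));snap("wrist","w29",None,1.5)
```

```text
t 61.82 p [ 0.499  -0.1815  0.0521] x [1.    0.012 0.009] z [ 0.009  0.008 -1.   ] open 0.0497 F [ 1.   0.4 -0. ] q [ 0.63  0.55 -0.51  1.96  0.39  0.72 -0.1 ]
total turn(6deg) [-0.07 -0.09  0.02] total shift(40mm) in current tool [-0.262  0.044  1.2  ]
```

View pics/w29.png

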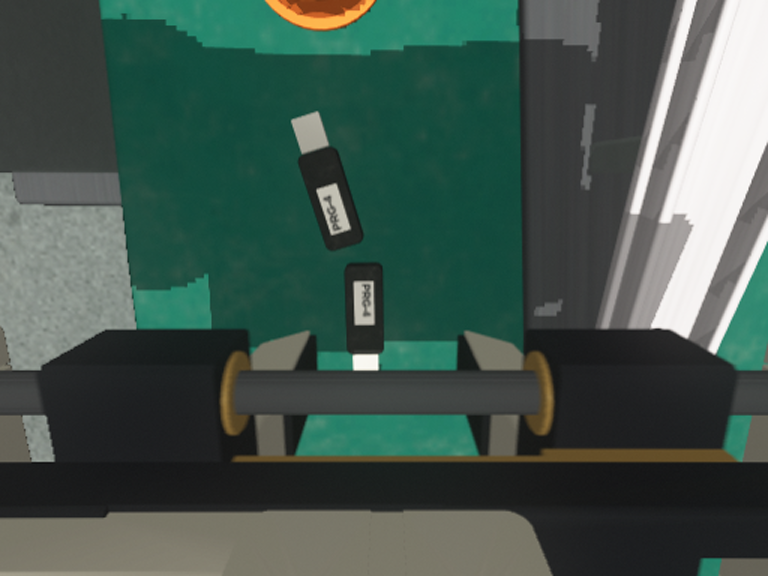

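Request:
{"method": "step_arm", "body": {"steps": [[[-0.07, -0.1, 0], [-0.26, 0.04, 0.4], 150], [[0, 0, 0], [-0.05, 0, 0.4], 150], [[0, 0, 0], [0, 0, 0.2], 150], [[0, 0, 0], [0, 0, 0], 150]]}}

```text
t: 62.2
position: [0.4926, -0.1832, 0.0167]
eef_rot: [0.001, 1.0, 0.006, 0.005]
force: [0.0, -0.2, -1.2]
opening: 0.0381
```

Run:
```python
from h import *
st();plan((.489,-.183,.003),(1,.01,0))
```

```text
t 62.2 p [ 0.4926 -0.1832  0.0167] x [1.    0.012 0.009] z [ 0.009 -0.002 -1.   ] open 0.0381 F [ 0.  -0.2 -1.2] q [ 0.6   0.6  -0.47  2.    0.44  0.64 -0.15]
total turn(6deg) [ 0.02 -0.09  0.02] total shift(40mm) in current tool [-0.092 -0.008  0.343]
```

Request:
{"method": "step_arm", "body": {"steps": [[[0, -0.1, 0], [-0.09, 0, 0.2], 170], [[0, 0, 0], [0, 0, 0.12], 170], [[0, 0, 0], [0, 0, 0.03], 170], [[0, 0, 0], [0, 0, 0], 170]]}}

```text
t: 62.53
position: [0.4917, -0.1837, 0.0046]
eef_rot: [0.001, 1.0, 0.006, 0.001]
force: [1.1, 0.6, 1.0]
opening: 0.0311
```

Run:
```python
from h import *
st();plan((.489,-.183,.003),(1,.01,0))
```

```text
t 62.53 p [ 0.4917 -0.1837  0.0046] x [1.    0.012 0.002] z [ 0.002 -0.003 -1.   ] open 0.0311 F [1.1 0.6 1. ] q [ 0.58  0.62 -0.45  2.    0.46  0.62 -0.16]
total turn(6deg) [ 0.03 -0.02  0.02] total shift(40mm) in current tool [-0.067 -0.017  0.04 ]
```

Request:
{"method": "step_arm", "body": {"steps": [[[0, 0, 0], [-0.05, 0, 0.05], 170], [[0, 0, 0], [0, 0, 0], 255], [[0, 0, 0], [0, 0, 0], 255], [[0, 0, 0], [0, 0, 0], 255], [[0, 0, 0], [0, 0, 0], 255], [[0, 0, 0], [0, 0, 0], 255], [[0, 0, 0], [0, 0, 0], 255], [[0, 0, 0], [0, 0, 0], 255]], "squeeze": 20}}

```text
t: 63.2
position: [0.4904, -0.184, 0.0036]
eef_rot: [0.002, 1.0, 0.006, 0.002]
force: [0.2, -0.8, -0.1]
opening: 0.0167
```

Run:
```python
from h import *
st()
```

```text
t 63.2 p [ 0.4904 -0.184   0.0036] x [1.    0.012 0.004] z [ 0.004 -0.003 -1.   ] open 0.0167 F [ 0.2 -0.8 -0.1] q [ 0.59  0.62 -0.45  2.01  0.46  0.61 -0.16]
```

Request:
{"method": "step_arm", "body": {"steps": [[[0, 0, 0], [0, 0, -0.3], 255], [[0, 0, 0], [0, 0, -0.6], 255], [[0, 0, 0], [0, 0, -0.8], 255], [[0, 0, 0], [0, 0, -0.8], 255], [[0, 0, 0], [0, 0, -0.8], 255], [[0, 0, 0], [0, 0, -0.8], 255], [[0, 0, 0], [0, 0, -0.8], 255], [[0, 0, 0], [0.2, 0, -0.6], 255], [[0, 0, 0], [0.3, -0.3, 0], 255], [[0, 0, 0], [0, 0, 0], 255]]}}

```text
t: 64.03
position: [0.5074, -0.1678, 0.242]
eef_rot: [0.001, 1.0, 0.008, 0.002]
force: [-0.2, 0.8, -0.3]
opening: 0.0164
```

Run:
```python
from h import *
st();plan((.59,-.04,.25),N)
```

```text
t 64.03 p [ 0.5074 -0.1678  0.242 ] x [1.    0.015 0.004] z [ 0.004 -0.001 -1.   ] open 0.0164 F [-0.2  0.8 -0.3] q [ 0.69  0.34 -0.61  1.74  0.22  1.13  0.03]
total turn(6deg) [ 0.01 -0.03 -0.77] total shift(40mm) in current tool [ 2.115 -3.164 -0.195]
```

Request:
{"method": "step_arm", "body": {"steps": [[[0, 0, -0.75], [0, 0, -0.1], 255], [[0, 0, 0], [0.4, -0.65, 0], 255], [[0, 0, 0], [0.4, -0.65, 0], 255], [[0, 0, 0], [0.4, -0.65, 0], 255], [[0, 0, 0], [0.4, -0.65, 0], 255], [[0, 0, 0], [0.3, -0.3, 0], 255], [[0.9, 0, 0], [0, 0, 0], 255], [[0.9, 0, 0], [0, 0, 0], 255], [[0.9, 0, 0], [0, 0, 0], 255], [[0.9, 0, 0], [0, 0, 0], 255]]}}

```text
t: 64.87
position: [0.5709, -0.0269, 0.2566]
eef_rot: [-0.193, 0.979, 0.061, -0.006]
force: [-0.2, 0.3, -1.1]
opening: 0.0165
```

Request:
{"method": "step_arm", "body": {"steps": [[[0, 0, 0], [0, 0, 0], 255]]}}

```text
t: 64.95
position: [0.5706, -0.0316, 0.2549]
eef_rot: [-0.195, 0.979, 0.058, -0.007]
force: [0.3, -2.6, -1.8]
opening: 0.0167
```

Run:
```python
from h import *
st();pl(-.01,.05)
```

```text
t 64.95 p [ 0.5706 -0.0316  0.2549] x [0.993 0.115 0.009] z [-0.036  0.38  -0.924] open 0.0167 F [ 0.3 -2.6 -1.8] q [ 0.7   0.52 -0.76  1.57 -0.04  1.22  0.14]
total turn(6deg) [-0.08 -0.01  0.21] total shift(40mm) in current tool [0.498 0.835 2.513]
```

Request:
{"method": "step_arm", "body": {"steps": [[[-0.08, 0, 0.2], [0.5, 0.4, 0.3], 255], [[0, 0, 0], [0, 0.4, 0.6], 255], [[0, 0, 0], [0, 0, 0.6], 255], [[0, 0, 0], [0, 0, 0.6], 255], [[0, 0, 0], [0, 0, 0.4], 255], [[0, 0, 0], [0, 0, 0], 255], [[0, 0, 0], [0, 0, 0], 255]]}}

```text
t: 65.53
position: [0.5897, -0.022, 0.1495]
eef_rot: [-0.182, 0.982, 0.048, -0.007]
force: [-0.1, -0.4, 0.1]
opening: 0.0166
```

Run:
```python
from h import *
st();pl(-.01,.008)
```

```text
t 65.53 p [ 0.5897 -0.022   0.1495] x [0.995 0.098 0.003] z [-0.032  0.358 -0.933] open 0.0166 F [-0.1 -0.4  0.1] q [ 0.63  0.63 -0.71  1.66  0.03  1.02  0.09]
total turn(6deg) [ 0.16 -0.02  0.03] total shift(40mm) in current tool [ 0.018 -0.023  1.054]
```

Request:
{"method": "step_arm", "body": {"steps": [[[0.16, 0, 0], [0.02, -0.02, 0.4], 255], [[0, 0, 0], [0, 0, 0.35], 255], [[0, 0, 0], [0, 0, 0.15], 255], [[0, 0, 0], [0, 0, 0], 255], [[0, 0, 0], [0, 0, 0], 255]]}}

```text
t: 65.95
position: [0.5918, -0.0075, 0.1224]
eef_rot: [-0.187, 0.981, 0.051, -0.004]
force: [0.6, -1.0, -0.5]
opening: 0.0168
```

Run:
```python
from h import *
st();pl(-.01,.006);snap("wrist","w30",None,1.5)
```

```text
t 65.95 p [ 0.5918 -0.0075  0.1224] x [0.995 0.101 0.011] z [-0.027  0.367 -0.93 ] open 0.0168 F [ 0.6 -1.  -0.5] q [ 0.61  0.66 -0.71  1.69  0.04  0.95  0.09]
total turn(6deg) [ 0.07 -0.08  0.09] total shift(40mm) in current tool [-0.07   0.071  0.343]
```

View pics/w30.png

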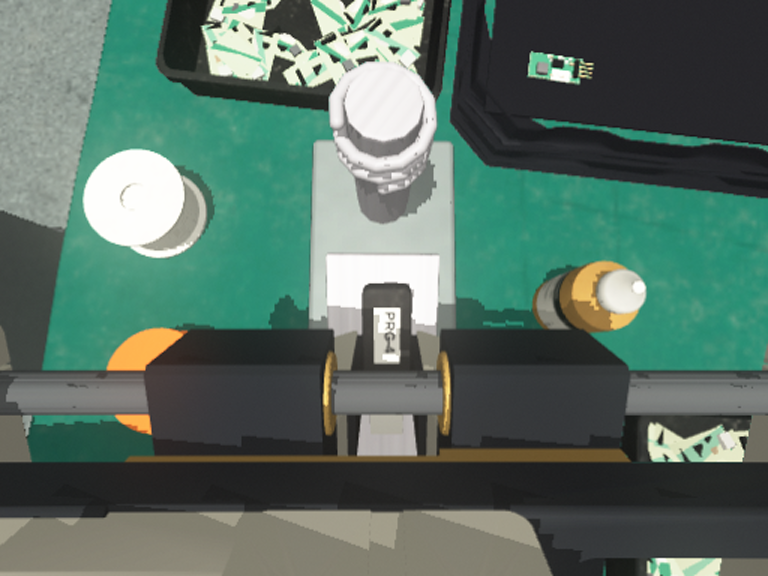

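Request:
{"method": "step_arm", "body": {"steps": [[[0.07, -0.08, 0.09], [-0.07, 0.07, 0.15], 255], [[0, 0, 0], [0, 0, 0.12], 255], [[0, 0, 0], [0, 0, 0.04], 255], [[0, 0, 0], [0, 0, 0], 255]]}}

```text
t: 66.33
position: [0.5903, -0.007, 0.1113]
eef_rot: [-0.19, 0.981, 0.046, -0.008]
force: [0.1, 0.2, -0.1]
opening: 0.0167
```

Run:
```python
from h import *
st();pl(-.01,.004)
```

```text
t 66.33 p [ 0.5903 -0.007   0.1113] x [0.996 0.093 0.002] z [-0.032  0.372 -0.928] open 0.0167 F [ 0.1  0.2 -0.1] q [ 0.61  0.68 -0.7   1.7   0.04  0.94  0.08]
total turn(6deg) [ 0.01 -0.03 -0.02] total shift(40mm) in current tool [-0.031 -0.019  0.129]
```

Request:
{"method": "step_arm", "body": {"steps": [[[0, 0, 0], [-0.03, -0.02, 0.08], 255], [[0, 0, 0], [0, 0, 0.05], 255], [[0, 0, 0], [0, 0, 0.02], 255], [[0, 0, 0], [0, 0, 0], 255]]}}

```text
t: 66.67
position: [0.5891, -0.0044, 0.1059]
eef_rot: [-0.19, 0.981, 0.045, -0.007]
force: [0.3, -1.8, 2.9]
opening: 0.0168
```

Run:
```python
from h import *
st();pl(-.01,.0036)
```

```text
t 66.67 p [ 0.5891 -0.0044  0.1059] x [0.996 0.092 0.003] z [-0.032  0.372 -0.928] open 0.0168 F [ 0.3 -1.8  2.9] q [ 0.6   0.68 -0.7   1.71  0.05  0.92  0.08]
total turn(6deg) [ 0.01 -0.04 -0.02] total shift(40mm) in current tool [-0.006 -0.004 -0.012]
```

Touching (2.9 N). Release.

Request:
{"method": "step_arm", "body": {"steps": [[[0, 0, 0], [0, 0, 0], 170], [[0, 0, 0], [0, 0, 0], 170], [[0, 0, 0], [0, 0, 0], 170], [[0, 0, 0], [0, 0, 0], 150], [[0, 0, 0], [0, 0, -0.3], 150], [[0, 0, 0], [0, 0, -0.6], 150], [[0, 0, 0], [0, 0, -0.6], 100], [[0, 0, 0], [0, 0, -0.6], 60], [[0, 0, 0], [0, 0, -0.6], 60]]}}

```text
t: 67.42
position: [0.5889, -0.0439, 0.2077]
eef_rot: [-0.192, 0.98, 0.047, -0.012]
force: [0.6, 0.8, -0.7]
opening: 0.0536
```

Run:
```python
from h import *
st();snap("scene","s7",(190,130,330,280),5)
```

```text
t 67.42 p [ 0.5889 -0.0439  0.2077] x [ 0.995  0.098 -0.006] z [-0.042  0.375 -0.926] open 0.0536 F [ 0.6  0.8 -0.7] q [ 0.68  0.59 -0.73  1.57 -0.    1.16  0.13]
```

View pics/s7.png

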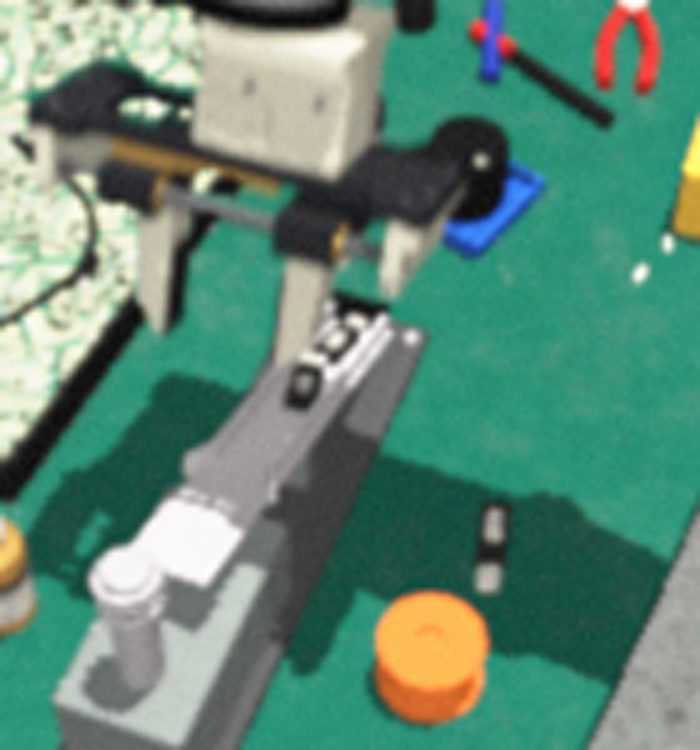

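Request:
{"method": "step_arm", "body": {"steps": [[[-0.9, 0, 0], [0, 0, -0.2], 60], [[-0.9, 0, 0], [0, 0, 0], 60], [[-0.9, 0, 0], [0, 0, 0], 60], [[-0.9, 0, 0], [0, 0, 0], 60], [[0, 0, -1], [0, 0, 0], 60], [[0, 0, -0.4], [0, 0, 0], 60], [[0, 0, 0], [0, 0, 0], 60]]}}

```text
t: 68.05
position: [0.5958, -0.0522, 0.2298]
eef_rot: [0.007, 0.993, 0.119, 0.007]
force: [0.1, -0.2, 0.4]
opening: 0.0705
```

Run:
```python
from h import *
st();plan((.4725,-.1225,.16),(.972,.235,0))
```

```text
t 68.05 p [ 0.5958 -0.0522  0.2298] x [0.972 0.236 0.011] z [ 0.015 -0.011 -1.   ] open 0.0705 F [ 0.1 -0.2  0.4] q [ 0.43  0.46 -0.63  1.61  0.31  1.16 -0.04]
total turn(6deg) [ 0.14 -0.11  0.01] total shift(40mm) in current tool [-3.429  0.956  1.721]
```

Request:
{"method": "step_arm", "body": {"steps": [[[0.14, -0.1, 0], [-0.7, 0.2, 0], 60], [[0, 0, 0], [-0.8, 0.2, 0.3], 60], [[0, 0, 0], [-0.8, 0.2, 0.4], 60], [[0, 0, 0], [-0.7, 0.2, 0.4], 60], [[0, 0, 0], [-0.3, 0.1, 0.4], 60], [[0, 0, 0], [0, 0, 0], 60], [[0, 0, 0], [0, 0, 0], 60]]}}

```text
t: 68.63
position: [0.4726, -0.1203, 0.1705]
eef_rot: [-0.001, 0.994, 0.112, 0.003]
force: [0.6, -0.5, 0.2]
opening: 0.0703
```

Run:
```python
from h import *
st();snap("wrist","w31",None,1.5);plan((.4725,-.1225,.05),(.972,.235,0))
```

```text
t 68.63 p [ 0.4726 -0.1203  0.1705] x [0.975 0.223 0.006] z [ 0.005  0.003 -1.   ] open 0.0703 F [ 0.6 -0.5  0.2] q [ 0.66  0.35 -0.65  1.94  0.25  0.94  0.11]
total turn(6deg) [-0.02 -0.05 -0.12] total shift(40mm) in current tool [-0.037  0.058  3.013]
```

View pics/w31.png

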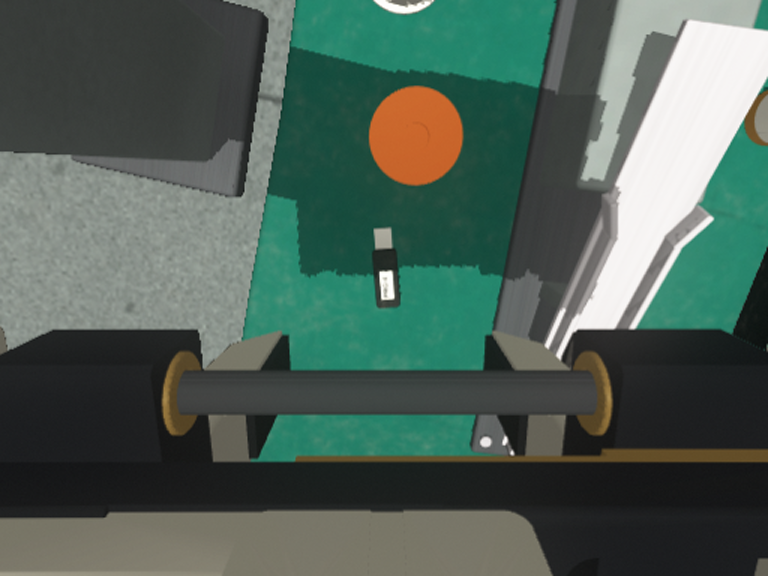

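Run:
```python
from h import *
m,v=dong("w31",0,0,1.5,(382.5,228),(388,306),.003)
plan((m[0],m[1],.03),(-v[1],v[0],0))
```

```text
plug [ 0.4638 -0.0933  0.005 ] end [ 0.4797 -0.1458  0.009 ] L 0.0548 az -73.17 grip [ 0.4726 -0.1224  0.007 ] xdir [-0.957 -0.289]
total turn(6deg) [-0.02 -0.05 -0.65] total shift(40mm) in current tool [-0.038  0.058  3.513]
```

Request:
{"method": "step_arm", "body": {"steps": [[[0, -0.05, -0.4], [-0.04, 0.06, 0.5], 100], [[0, 0, 0], [0, 0, 0.7], 140], [[0, 0, 0], [0, 0, 0.8], 150], [[0, 0, 0], [0, 0, 0.8], 150], [[0, 0, 0], [0, 0, 0.4], 150], [[0, 0, 0], [0, 0, 0], 150], [[0, 0, 0], [0, 0, 0], 150]]}}

```text
t: 69.27
position: [0.4903, -0.1185, 0.0465]
eef_rot: [0.0, 0.991, 0.134, 0.01]
force: [0.4, 0.3, 0.1]
opening: 0.0384
```

Run:
```python
from h import *
st();plan((.4726,-.1224,.003),(.964,.267,0))
```

```text
t 69.27 p [ 0.4903 -0.1185  0.0465] x [0.964 0.265 0.021] z [ 0.021  0.003 -1.   ] open 0.0384 F [0.4 0.3 0.1] q [ 0.55  0.53 -0.55  2.04  0.44  0.67 -0.02]
total turn(6deg) [ 0.03 -0.2  -0.01] total shift(40mm) in current tool [-0.475 -0.027  1.078]
```

Request:
{"method": "step_arm", "body": {"steps": [[[0.03, -0.2, 0], [-0.47, -0.03, 0], 150], [[0, 0, 0], [0, 0, 0.2], 150], [[0, 0, 0], [0, 0, 0.2], 150], [[0, 0, 0], [0, 0, 0], 150], [[0, 0, 0], [0, 0, 0], 150]]}}

```text
t: 69.68
position: [0.476, -0.1221, 0.0343]
eef_rot: [0.001, 0.991, 0.134, 0.003]
force: [0.6, -0.9, 0.7]
opening: 0.0379
```

Run:
```python
from h import *
st();plan((.4726,-.1224,.003),(.964,.267,0));snap("wrist","w32",None,1.5)
```

```text
t 69.68 p [ 0.476  -0.1221  0.0343] x [0.964 0.265 0.006] z [ 0.007 -0.002 -1.   ] open 0.0379 F [ 0.6 -0.9  0.7] q [ 0.54  0.54 -0.54  2.06  0.46  0.64 -0.03]
total turn(6deg) [ 0.03 -0.06 -0.01] total shift(40mm) in current tool [-0.09  -0.018  0.782]
```

View pics/w32.png

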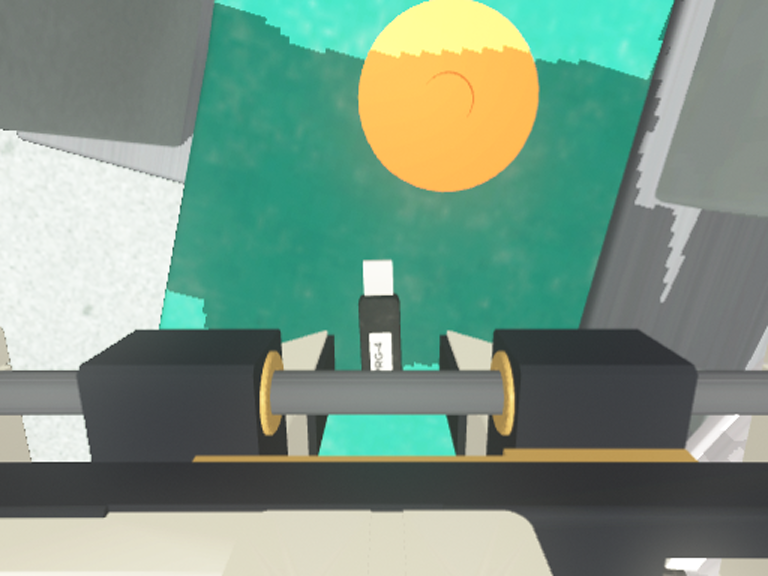

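Request:
{"method": "step_arm", "body": {"steps": [[[0.03, -0.06, 0], [-0.1, -0.02, 0.3], 150], [[0, 0, 0], [-0.05, 0, 0.3], 160], [[0, 0, 0], [0, 0, 0.12], 160], [[0, 0, 0], [0, 0, 0], 160]]}}

```text
t: 70.07
position: [0.4707, -0.1235, 0.0043]
eef_rot: [0.001, 0.991, 0.133, 0.001]
force: [-0.9, 0.4, 0.2]
opening: 0.0343
```

Run:
```python
from h import *
st();plan((.4726,-.1224,.003),(.964,.267,0))
```

```text
t 70.07 p [ 0.4707 -0.1235  0.0043] x [0.964 0.265 0.001] z [ 0.001 -0.001 -1.   ] open 0.0343 F [-0.9  0.4  0.2] q [ 0.52  0.59 -0.5   2.09  0.5   0.58 -0.07]
total turn(6deg) [ 0.01 -0.01 -0.02] total shift(40mm) in current tool [ 0.052 -0.014  0.033]
```

Request:
{"method": "step_arm", "body": {"steps": [[[0, 0, 0], [0.04, 0, 0.03], 170], [[0, 0, 0], [0, 0, 0], 255], [[0, 0, 0], [0, 0, 0], 255], [[0, 0, 0], [0, 0, 0], 255], [[0, 0, 0], [0, 0, 0], 255], [[0, 0, 0], [0, 0, 0], 255], [[0, 0, 0], [0, 0, 0], 255], [[0, 0, 0], [0, 0, 0], 255]]}}

```text
t: 70.73
position: [0.4732, -0.1228, 0.0037]
eef_rot: [0.001, 0.991, 0.134, 0.001]
force: [0.2, 0.2, 0.3]
opening: 0.0168
```

Request:
{"method": "step_arm", "body": {"steps": [[[0, 0, 0], [0, 0, -0.3], 255], [[0, 0, 0], [0, 0, -0.6], 255], [[0, 0, 0], [0, 0.2, -0.6], 255], [[0, 0, 0], [0, 0.5, -0.3], 255], [[0, 0, 0], [0, 0.5, 0], 255], [[0, 0, 0], [0, 0, 0], 255]]}}

```text
t: 71.23
position: [0.4853, -0.1691, 0.0791]
eef_rot: [0.0, 0.991, 0.136, 0.0]
force: [0.5, -0.2, -0.2]
opening: 0.0165
```

Run:
```python
from h import *
st()
```

```text
t 71.23 p [ 0.4853 -0.1691  0.0791] x [0.963 0.269 0.   ] z [ 0. -0. -1.] open 0.0165 F [ 0.5 -0.2 -0.2] q [ 0.66  0.51 -0.58  1.97  0.39  0.78  0.13]
```

Request:
{"method": "step_arm", "body": {"steps": [[[0, 0, 1], [0, 0, 0], 255], [[0, 0, 1], [0, 0, 0], 255], [[0, 0, 1], [0, 0, 0], 255], [[0, 0, 1], [0, 0, 0], 255], [[0, 0, 1], [0, 0, 0], 255], [[0, 0, 1], [0, 0, 0], 255], [[0, 0, 1], [0, 0, 0], 255], [[0, 0, 1], [0, 0, 0], 255], [[0, 0, 1], [0, 0, 0], 255], [[0, 0, 1], [0, 0, 0], 255]]}}

```text
t: 72.07
position: [0.4835, -0.1685, 0.0784]
eef_rot: [-0.0, 0.916, -0.401, -0.0]
force: [-0.4, 0.2, 0.4]
opening: 0.0166
```

Request:
{"method": "step_arm", "body": {"steps": [[[0, 0, 1], [0, 0, 0], 255], [[0, 0, 1], [0, 0, 0], 255], [[0, 0, 1], [0, 0, 0], 255], [[0, 0, 1], [0, 0, 0], 255], [[0, 0, 1], [0, 0, 0], 255], [[0, 0, 0], [0, 0, 0], 255], [[0, 0, 0], [0, 0, 0], 255]]}}

```text
t: 72.65
position: [0.4818, -0.1654, 0.0774]
eef_rot: [0.0, 0.773, -0.635, -0.002]
force: [0.1, -0.6, -0.6]
opening: 0.0166
```

Run:
```python
from h import *
s=st();Rm=quat(s["eef_rot"]).as_matrix();p=s["position"];plan((p[0],p[1],.005),Rm[:,0])
```

```text
t 72.65 p [ 0.4818 -0.1654  0.0774] x [ 0.194 -0.981 -0.003] z [-0.003  0.002 -1.   ] open 0.0166 F [ 0.1 -0.6 -0.6] q [ 0.34  0.44 -0.15  2.01  0.1   0.7  -1.25]
total turn(6deg) [0.02 0.03 0.  ] total shift(40mm) in current tool [ 0.005 -0.004  1.81 ]
```

Request:
{"method": "step_arm", "body": {"steps": [[[0, 0, 0], [0, 0, 0.5], 255], [[0, 0, 0], [0, 0, 0.5], 255], [[0, 0, 0], [0, 0, 0.5], 255], [[0, 0, 0], [0, 0, 0.2], 255], [[0, 0, 0], [0, 0, 0], 255], [[0, 0, 0], [0, 0, 0], 255]]}}

```text
t: 73.15
position: [0.4828, -0.1643, 0.0081]
eef_rot: [-0.001, 0.779, -0.627, -0.001]
force: [-0.5, 0.0, -0.0]
opening: 0.0166
```

Run:
```python
from h import *
s=st();Rm=quat(s["eef_rot"]).as_matrix();p=s["position"];plan((p[0],p[1],.005),Rm[:,0])
```

```text
t 73.15 p [ 0.4828 -0.1643  0.0081] x [ 0.213 -0.977 -0.003] z [-0.     0.003 -1.   ] open 0.0166 F [-0.5  0.  -0. ] q [ 0.33  0.56 -0.14  2.05  0.14  0.54 -1.26]
total turn(6deg) [-0.    0.03 -0.  ] total shift(40mm) in current tool [0.    0.    0.078]
```

Request:
{"method": "step_arm", "body": {"steps": [[[0, 0, 0], [0, 0, 0.06], 255], [[0, 0, 0], [0, 0, 0.04], 255], [[0, 0, 0], [0, 0, 0.02], 255], [[0, 0, 0], [0, 0, 0], 170], [[0, 0, 0], [0, 0, 0], 170], [[0, 0, 0], [0, 0, 0], 140], [[0, 0, 0], [0, 0, 0], 100], [[0, 0, 0], [0, 0, -0.3], 60], [[0, 0, 0], [0, 0, -0.7], 60], [[0, 0, 0], [0, 0, -0.8], 60]]}}

```text
t: 73.98
position: [0.4808, -0.1639, 0.0754]
eef_rot: [-0.0, 0.78, -0.626, -0.003]
force: [0.9, -0.5, 0.1]
opening: 0.0585
```

Request:
{"method": "step_arm", "body": {"steps": [[[0, 0, -1], [0, 0, -0.5], 60], [[0, 0, -1], [0, 0, 0], 60], [[0, 0, -1], [0, 0, 0], 60], [[0, 0, -1], [0, 0, 0], 60], [[0, 0, -1], [0, 0, 0], 60], [[0, 0, -1], [0, 0, 0], 60], [[0, 0, -1], [0, 0, 0], 60], [[0, 0, -1], [0, 0, 0], 60], [[0, 0, -1], [0, 0, 0], 60], [[0, 0, -1], [0, 0, 0], 60]]}}

```text
t: 74.82
position: [0.4849, -0.1652, 0.1058]
eef_rot: [0.0, 0.992, -0.129, 0.004]
force: [0.2, -0.8, -0.6]
opening: 0.0701
```

Request:
{"method": "step_arm", "body": {"steps": [[[0, 0, -1], [0, 0, 0], 60], [[0, 0, -1], [0, 0, 0], 60], [[0, 0, -1], [0, 0, 0], 60], [[0, 0, -1], [0, 0, 0], 60], [[0, 0, -1], [0, 0, 0], 60], [[0, 0, -1], [0, 0, 0], 60], [[0, 0, -1], [0, 0, 0], 60], [[0, 0, -1], [0, 0, 0], 60], [[0, 0, -1], [0, 0, 0], 60], [[0, 0, -1], [0, 0, 0], 60]]}}

```text
t: 75.65
position: [0.4841, -0.1662, 0.1069]
eef_rot: [0.004, 0.913, 0.408, 0.003]
force: [0.7, -0.8, 0.5]
opening: 0.07
```

Run:
```python
from h import *
s=st();plan((.483,-.165,.15),(-.2,.98,0))
```

```text
t 75.65 p [ 0.4841 -0.1662  0.1069] x [0.667 0.745 0.002] z [ 0.008 -0.004 -1.   ] open 0.07 F [ 0.7 -0.8  0.5] q [ 0.76  0.49 -0.72  1.95  0.44  0.85  0.65]
total turn(6deg) [ 0.09  0.02 -8.89] total shift(40mm) in current tool [ 0.007 -0.03  -1.077]
```

Request:
{"method": "step_arm", "body": {"steps": [[[0, 0, -1], [0, 0, -0.3], 60], [[0, 0, -1], [0, 0, -0.3], 60], [[0, 0, -1], [0, 0, 0], 60], [[0, 0, -1], [0, 0, 0], 60], [[0, 0, -1], [0, 0, 0], 60], [[0, 0, -1], [0, 0, 0], 60], [[0, 0, -1], [0, 0, 0], 60], [[0, 0, -1], [0, 0, 0], 60], [[0, 0, 0], [0, 0, 0], 60], [[0, 0, 0], [0, 0, 0], 60]]}}

```text
t: 76.48
position: [0.4824, -0.1679, 0.1326]
eef_rot: [0.005, 0.652, 0.759, -0.0]
force: [0.4, 0.1, 0.2]
opening: 0.0702
```

Run:
```python
from h import *
s=st();plan((.483,-.165,.05),(-.2,.98,0));snap("wrist","w33",None,1.5)
```

```text
t 76.48 p [ 0.4824 -0.1679  0.1326] x [-0.151  0.989 -0.008] z [ 0.007 -0.007 -1.   ] open 0.0702 F [0.4 0.1 0.2] q [ 0.93  0.54 -0.97  1.92  0.55  0.97  1.43]
total turn(6deg) [ 0.06  0.08 -0.47] total shift(40mm) in current tool [0.085 0.012 2.064]
```

View pics/w33.png

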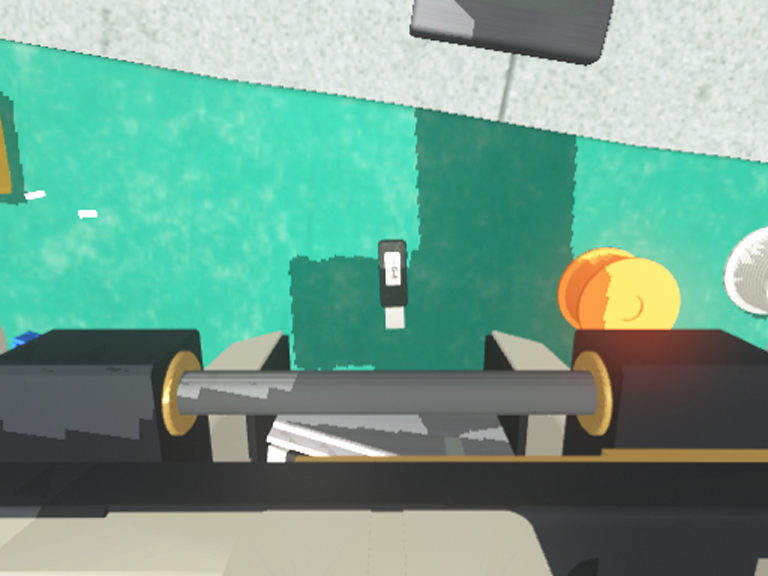

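Run:
```python
from h import *
m,v=dong("w33",0,0,1.5,(395.5,328),(392.5,240),.003)
plan((m[0],m[1],.04),(v[1],-v[0],0))
```

```text
plug [ 0.5133 -0.1581  0.005 ] end [ 0.4569 -0.1689  0.009 ] L 0.0574 az -169.21 grip [ 0.4822 -0.1641  0.007 ] xdir [-0.187  0.982]
total turn(6deg) [ 0.06  0.08 -0.35] total shift(40mm) in current tool [ 0.115 -0.006  2.313]
```

Request:
{"method": "step_arm", "body": {"steps": [[[0.06, 0.08, -0.35], [0.11, 0, 0.4], 100], [[0, 0, 0], [0, 0, 0.6], 150], [[0, 0, 0], [0, 0, 0.6], 150], [[0, 0, 0], [0, 0, 0.5], 150], [[0, 0, 0], [0, 0, 0], 150], [[0, 0, 0], [0, 0, 0], 150]]}}

```text
t: 77.03
position: [0.4835, -0.1643, 0.0474]
eef_rot: [0.002, 0.644, 0.765, -0.0]
force: [0.4, 0.2, 0.4]
opening: 0.0384
```

Run:
```python
from h import *
s=st();plan((.4822,-.1641,.003),(-.187,.982,0));snap("wrist","w34",None,1.5)
```

```text
t 77.03 p [ 0.4835 -0.1643  0.0474] x [-0.169  0.986 -0.003] z [ 0.003 -0.002 -1.   ] open 0.0384 F [0.4 0.2 0.4] q [ 0.84  0.65 -0.87  1.99  0.68  0.82  1.32]
total turn(6deg) [ 0.02  0.03 -0.17] total shift(40mm) in current tool [ 0.013 -0.034  1.11 ]
```

View pics/w34.png

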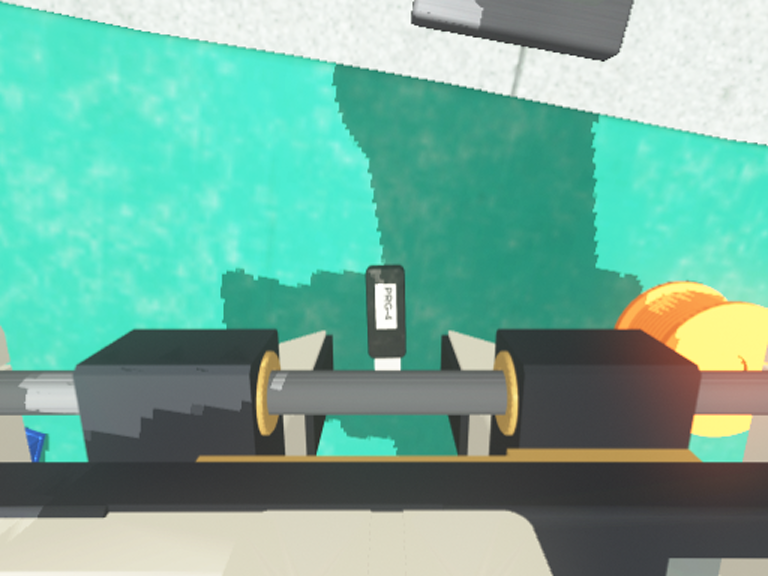

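Well aligned; descend and grip.

Request:
{"method": "step_arm", "body": {"steps": [[[0, 0, -0.17], [0, -0.03, 0.5], 160], [[0, 0, 0], [0, 0, 0.4], 160], [[0, 0, 0], [0, 0, 0.15], 160], [[0, 0, 0], [0, 0, 0], 160], [[0, 0, 0], [0, 0, 0], 160]]}}

```text
t: 77.5
position: [0.4867, -0.1658, 0.0107]
eef_rot: [0.006, 0.639, 0.769, 0.001]
force: [0.8, 0.0, -0.1]
opening: 0.0344
```

Run:
```python
from h import *
s=st();plan((.4822,-.1641,.003),(-.187,.982,0))
```

```text
t 77.5 p [ 0.4867 -0.1658  0.0107] x [-0.182  0.983 -0.008] z [ 0.011 -0.006 -1.   ] open 0.0344 F [ 0.8  0.  -0.1] q [ 0.8   0.7  -0.81  2.01  0.76  0.75  1.27]
total turn(6deg) [ 0.09  0.08 -0.05] total shift(40mm) in current tool [ 0.063 -0.105  0.191]
```

Request:
{"method": "step_arm", "body": {"steps": [[[0.1, 0.08, 0], [0.06, -0.1, 0.13], 160], [[0, 0, 0], [0, 0, 0.06], 160], [[0, 0, 0], [0, 0, 0.02], 170], [[0, 0, 0], [0, 0, 0], 170]]}}

```text
t: 77.83
position: [0.4838, -0.1646, 0.0047]
eef_rot: [0.001, 0.64, 0.768, 0.0]
force: [-0.2, 0.2, 0.2]
opening: 0.0307
```

Run:
```python
from h import *
s=st();plan((.4822,-.1641,.003),(-.187,.982,0))
```

```text
t 77.83 p [ 0.4838 -0.1646  0.0047] x [-0.181  0.984 -0.001] z [ 0.002 -0.001 -1.   ] open 0.0307 F [-0.2  0.2  0.2] q [ 0.8   0.71 -0.81  2.02  0.76  0.75  1.27]
total turn(6deg) [ 0.01  0.01 -0.06] total shift(40mm) in current tool [ 0.019 -0.038  0.042]
```

Request:
{"method": "step_arm", "body": {"steps": [[[0, 0, 0], [0.01, -0.02, 0.04], 170], [[0, 0, 0], [0, 0, 0], 255], [[0, 0, 0], [0, 0, 0], 255], [[0, 0, 0], [0, 0, 0], 255], [[0, 0, 0], [0, 0, 0], 255], [[0, 0, 0], [0, 0, 0], 255], [[0, 0, 0], [0, 0, 0], 255], [[0, 0, 0], [0, 0, 0], 255]]}}

```text
t: 78.5
position: [0.4832, -0.1644, 0.0035]
eef_rot: [0.001, 0.64, 0.768, 0.0]
force: [-0.5, 0.5, 0.4]
opening: 0.0168
```

Request:
{"method": "step_arm", "body": {"steps": [[[0, 0, 0], [0, 0, -0.3], 255], [[0, 0, 0], [0, 0, -0.6], 255], [[0, 0, 0], [0, 0, -0.8], 255], [[0, 0, 0], [0, 0, -0.8], 255], [[0, 0, 0], [0, 0, -0.8], 255], [[0, 0, 0], [0, 0, -0.8], 255], [[0, 0, 0], [0, 0, -0.8], 255], [[0, 0, 1], [0, 0, -0.6], 255], [[0, 0, 1], [0, 0, 0], 255], [[0, 0, 1], [0, 0, 0], 255]]}}

```text
t: 79.33
position: [0.4808, -0.1597, 0.2408]
eef_rot: [-0.001, 0.752, 0.659, 0.001]
force: [-0.8, 0.6, -1.3]
opening: 0.0164
```

Run:
```python
from h import *
s=st();plan((.59,-.04,.25),N)
```

```text
t 79.33 p [ 0.4808 -0.1597  0.2408] x [0.132 0.991 0.004] z [ 0.     0.004 -1.   ] open 0.0164 F [-0.8  0.6 -1.3] q [ 0.97  0.4  -0.99  1.78  0.36  1.16  1.3 ]
total turn(6deg) [-0.03 -0.03 12.82] total shift(40mm) in current tool [ 3.329  2.309 -0.216]
```

Request:
{"method": "step_arm", "body": {"steps": [[[0, 0, 1], [0, 0, -0.02], 255], [[0, 0, 1], [0, 0, 0], 255], [[0, 0, 1], [0, 0, 0], 255], [[0, 0, 1], [0, 0, 0], 255], [[0, 0, 1], [0, 0, 0], 255], [[0, 0, 1], [0, 0, 0], 255], [[0, 0, 1], [0, 0, 0], 255], [[0, 0, 1], [0, 0, 0], 255], [[0, 0, 1], [0, 0, 0], 255], [[0, 0, 1], [0, 0, 0], 255]]}}

```text
t: 80.17
position: [0.4794, -0.1534, 0.2528]
eef_rot: [-0.002, 0.985, 0.172, 0.004]
force: [-0.0, 0.9, -0.2]
opening: 0.0167
```

Request:
{"method": "step_arm", "body": {"steps": [[[0, 0, 1], [0, 0, 0], 255], [[0, 0, 1], [0, 0, 0], 255], [[0, 0, 0.5], [0, 0, 0], 255], [[0, 0, 0], [0, 0, 0], 255]]}}

```text
t: 80.5
position: [0.4785, -0.1504, 0.2563]
eef_rot: [-0.003, 0.999, 0.035, 0.005]
force: [-0.0, -1.0, -0.6]
opening: 0.0163
```

Run:
```python
from h import *
s=st();plan((.59,-.04,.25),N)
```

```text
t 80.5 p [ 0.4785 -0.1504  0.2563] x [0.998 0.069 0.009] z [ 0.009  0.006 -1.   ] open 0.0163 F [-0.  -1.  -0.6] q [ 0.77  0.28 -0.7   1.79  0.19  1.13  0.08]
total turn(6deg) [-0.05 -0.09 -0.25] total shift(40mm) in current tool [ 2.97  -2.559  0.199]
```

Request:
{"method": "step_arm", "body": {"steps": [[[-0.05, -0.1, -0.25], [0, 0, 0], 255], [[0, 0, 0], [0.6, -0.5, 0], 255], [[0, 0, 0], [0.6, -0.5, 0], 255], [[0, 0, 0], [0.6, -0.5, 0], 255], [[0, 0, 0], [0.6, -0.5, 0], 255], [[0, 0, 0], [0.5, -0.4, 0], 255], [[0.9, 0, 0], [0, 0, 0], 255], [[0.9, 0, 0], [0, 0, 0], 255], [[0.9, 0, 0], [0, 0, 0], 255], [[0.9, 0, 0], [0, 0, 0], 255]]}}

```text
t: 81.33
position: [0.5876, -0.0211, 0.2638]
eef_rot: [-0.194, 0.978, 0.078, -0.012]
force: [-0.1, 0.7, 0.5]
opening: 0.0164
```

Request:
{"method": "step_arm", "body": {"steps": [[[0, 0, 0], [0, 0, 0], 255]]}}

```text
t: 81.42
position: [0.5879, -0.0256, 0.2619]
eef_rot: [-0.196, 0.978, 0.076, -0.012]
force: [-0.0, -1.8, -1.4]
opening: 0.0168
```

Run:
```python
from h import *
st();pl(-.01,.05)
```

```text
t 81.42 p [ 0.5879 -0.0256  0.2619] x [0.988 0.154 0.006] z [-0.054  0.381 -0.923] open 0.0168 F [-0.  -1.8 -1.4] q [ 0.7   0.57 -0.82  1.5   0.01  1.27  0.11]
total turn(6deg) [-0.11  0.16  0.54] total shift(40mm) in current tool [0.062 1.003 2.629]
```

Request:
{"method": "step_arm", "body": {"steps": [[[-0.1, 0.16, 0.5], [0.1, 0.5, 0.3], 255], [[0, 0, 0], [0, 0.5, 0.6], 255], [[0, 0, 0], [0, 0, 0.6], 255], [[0, 0, 0], [0, 0, 0.6], 255], [[0, 0, 0], [0, 0, 0.4], 255], [[0, 0, 0], [0, 0, 0], 255], [[0, 0, 0], [0, 0, 0], 255]]}}

```text
t: 82.0
position: [0.5938, -0.0237, 0.1532]
eef_rot: [-0.184, 0.981, 0.058, -0.006]
force: [0.9, 0.8, 0.1]
opening: 0.0168
```

Run:
```python
from h import *
st();pl(-.01,.008);snap("wrist","w35",None,1.5)
```

```text
t 82.0 p [ 0.5938 -0.0237  0.1532] x [0.993 0.117 0.01 ] z [-0.033  0.36  -0.932] open 0.0168 F [0.9 0.8 0.1] q [ 0.66  0.65 -0.77  1.64  0.08  1.04  0.08]
total turn(6deg) [ 0.13 -0.02  0.23] total shift(40mm) in current tool [-0.079 -0.037  1.159]
```

View pics/w35.png

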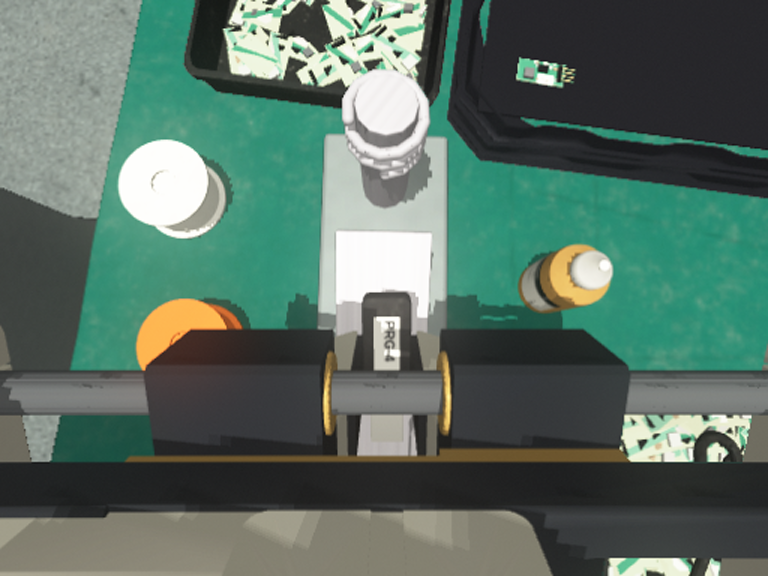

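Request:
{"method": "step_arm", "body": {"steps": [[[0.13, 0, 0.22], [-0.08, -0.02, 0.4], 255], [[0, 0, 0], [0, 0, 0.4], 255], [[0, 0, 0], [0, 0, 0.15], 255], [[0, 0, 0], [0, 0, 0], 255], [[0, 0, 0], [0, 0, 0], 255]]}}

```text
t: 82.47
position: [0.5936, -0.0093, 0.1249]
eef_rot: [-0.188, 0.981, 0.05, -0.003]
force: [0.8, -0.2, 0.3]
opening: 0.0164
```

Run:
```python
from h import *
st();pl(-.01,.006)
```

```text
t 82.47 p [ 0.5936 -0.0093  0.1249] x [0.995 0.099 0.013] z [-0.025  0.368 -0.929] open 0.0164 F [ 0.8 -0.2  0.3] q [ 0.64  0.68 -0.76  1.68  0.08  0.96  0.05]
total turn(6deg) [ 0.06 -0.1   0.08] total shift(40mm) in current tool [-0.11   0.046  0.417]
```

Request:
{"method": "step_arm", "body": {"steps": [[[0.06, -0.1, 0.06], [-0.11, 0.05, 0.2], 255], [[0, 0, 0], [0, 0, 0.15], 255], [[0, 0, 0], [0, 0, 0.05], 255], [[0, 0, 0], [0, 0, 0], 255]]}}

```text
t: 82.8
position: [0.5904, -0.0066, 0.1107]
eef_rot: [-0.19, 0.981, 0.048, -0.007]
force: [0.1, 0.1, -0.2]
opening: 0.0165
```

Run:
```python
from h import *
st();pl(-.01,.004)
```

```text
t 82.8 p [ 0.5904 -0.0066  0.1107] x [0.995 0.096 0.004] z [-0.032  0.372 -0.928] open 0.0165 F [ 0.1  0.1 -0.2] q [ 0.63  0.69 -0.75  1.69  0.09  0.94  0.05]
total turn(6deg) [ 0.02 -0.03  0.02] total shift(40mm) in current tool [-0.034 -0.015  0.112]
```

Request:
{"method": "step_arm", "body": {"steps": [[[0, 0, 0], [-0.03, -0.01, 0.07], 255], [[0, 0, 0], [0, 0, 0.04], 255], [[0, 0, 0], [0, 0, 0.02], 255], [[0, 0, 0], [0, 0, 0], 255]]}}

```text
t: 83.13
position: [0.5893, -0.0046, 0.106]
eef_rot: [-0.19, 0.981, 0.047, -0.007]
force: [-0.2, 0.1, 1.2]
opening: 0.0166
```

Run:
```python
from h import *
st();pl(-.01,.0036)
```

```text
t 83.13 p [ 0.5893 -0.0046  0.106 ] x [0.995 0.095 0.005] z [-0.031  0.372 -0.928] open 0.0166 F [-0.2  0.1  1.2] q [ 0.63  0.7  -0.75  1.7   0.09  0.93  0.04]
total turn(6deg) [ 0.02 -0.04  0.02] total shift(40mm) in current tool [-0.012 -0.009 -0.006]
```

Request:
{"method": "step_arm", "body": {"steps": [[[0, 0, 0], [0, 0, 0], 170], [[0, 0, 0], [0, 0, 0], 170], [[0, 0, 0], [0, 0, 0], 170], [[0, 0, 0], [0, 0, 0], 150], [[0, 0, 0], [0, 0, -0.3], 150], [[0, 0, 0], [0, 0, -0.6], 150], [[0, 0, 0], [0, 0, -0.6], 100], [[0, 0, 0], [0, 0, -0.6], 60], [[0, 0, 0], [0, 0, -0.6], 60]]}}

```text
t: 83.88
position: [0.5893, -0.0444, 0.2082]
eef_rot: [-0.191, 0.98, 0.049, -0.012]
force: [-0.6, -0.6, 0.5]
opening: 0.0531
```

Request:
{"method": "step_arm", "body": {"steps": [[[-0.9, 0, 0], [0, 0, -0.3], 0], [[-0.9, 0, 0], [0, 0, 0], 0], [[-0.9, 0, 0], [0, 0, 0], 0], [[-0.9, 0, 0], [0, 0, 0], 0], [[0, 0, 0], [-0.5, 0.5, 0], 0], [[0, 0, 0], [-0.8, 0.5, 0], 0], [[0, 0, 0], [-0.8, 0.5, 0], 0], [[0, 0, 0], [-0.6, 0.5, 0], 0], [[0, 0, 0], [0, 0, 0], 0], [[0, 0, 0], [0, 0, 0], 0]]}}

```text
t: 84.72
position: [0.4931, -0.1389, 0.2352]
eef_rot: [0.006, 0.999, 0.053, 0.008]
force: [-0.7, -0.3, -0.2]
opening: 0.0919
```

Run:
```python
from h import *
st();snap("wrist","w36",None,1.5);snap("scene","s8",(190,60,390,260),3.8);snap("top","t3",None,1.5)
```

```text
t 84.72 p [ 0.4931 -0.1389  0.2352] x [0.994 0.106 0.015] z [ 0.016 -0.01  -1.   ] open 0.0919 F [-0.7 -0.3 -0.2] q [ 0.71  0.31 -0.69  1.8   0.23  1.09  0.04]
```

View pics/s8.png

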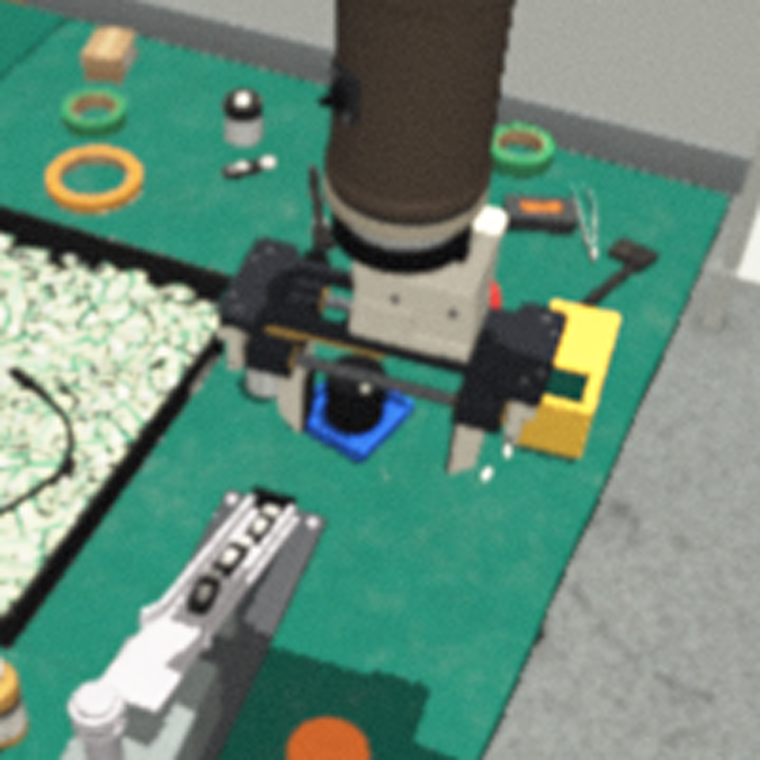

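View pics/w36.png

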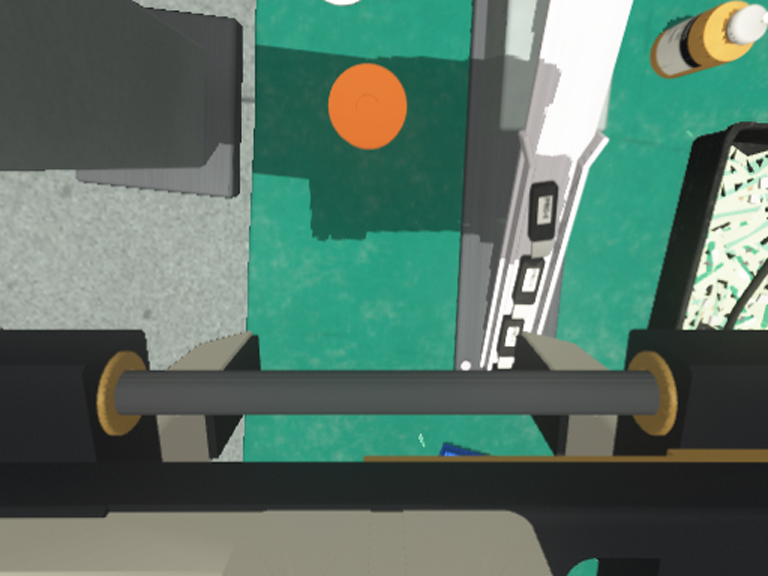

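View pics/t3.png

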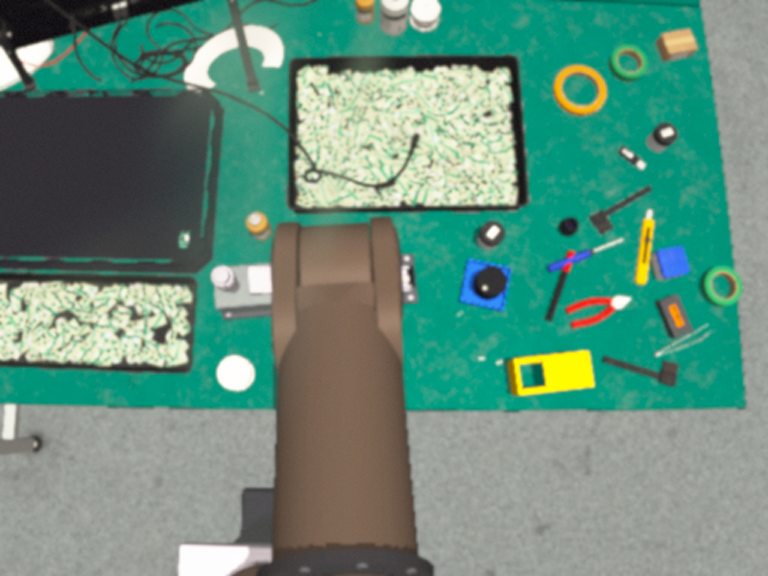

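Request:
{"method": "step_arm", "body": {"steps": [[[0, 0, 1], [0, 0, -0.5], 0], [[0, 0, 1], [0, 0, -0.5], 0], [[0, 0, 1], [0, 0, -0.5], 0], [[0, 0, 1], [0, 0, -0.5], 0], [[0, 0, 1], [0, 0, 0], 0], [[0, 0, 1], [0, 0, 0], 0], [[0, 0, 1], [0, 0, 0], 0], [[0, 0, 1], [0, 0, 0], 0], [[0, 0, 1], [0, 0, 0], 0], [[0, 0, 1], [0, 0, 0], 0]]}}

```text
t: 85.7
position: [0.5016, -0.1259, 0.3198]
eef_rot: [-0.004, 0.885, -0.465, 0.009]
force: [0.2, -0.5, 0.4]
opening: 0.0918
```

Request:
{"method": "step_arm", "body": {"steps": [[[0, 0, 1], [0, 0, 0], 0], [[0, 0, 1], [0, 0, 0], 0], [[0, 0, 1], [0, 0, 0], 0], [[0, 0, 1], [0, 0, 0], 0], [[0, 0, 1], [0, 0, 0], 0], [[0, 0, 1], [0, 0, 0], 0], [[0, 0, 1], [0, 0, 0], 0], [[0, 0, 1], [0, 0, 0], 0], [[0, 0, 1], [0, 0, 0], 0], [[0, 0, 1], [0, 0, 0], 0]]}}

```text
t: 86.53
position: [0.5106, -0.1129, 0.3197]
eef_rot: [0.011, -0.52, 0.854, -0.002]
force: [0.6, 0.4, -0.2]
opening: 0.0916
```

Run:
```python
from h import *
s=st();Rm=quat(s["eef_rot"]).as_matrix();plan((.64,-.5,.33),Rm[:,0])
```

```text
t 86.53 p [ 0.5106 -0.1129  0.3197] x [-0.459 -0.889 -0.016] z [ 0.02   0.008 -1.   ] open 0.0916 F [ 0.6  0.4 -0.2] q [ 0.43  0.22 -0.38  1.66  0.07  1.25 -2.01]
total turn(6deg) [-0.14  0.15 -0.  ] total shift(40mm) in current tool [ 7.113 -7.317 -0.27 ]
```

Request:
{"method": "step_arm", "body": {"steps": [[[-0.14, 0.15, 0], [0.6, -0.6, 0], 0], [[0, 0, 0], [0.7, -0.7, 0], 0], [[0, 0, 0], [0.7, -0.7, 0], 0], [[0, 0, 0], [0.7, -0.7, 0], 0], [[0, 0, 0], [0.7, -0.7, 0], 0], [[0, 0, 0], [0.7, -0.7, 0], 0], [[0, 0, 0], [0.7, -0.7, 0], 0], [[0, 0, 0], [0.7, -0.7, 0], 0], [[0, 0, 0], [0.5, -0.5, 0], 0], [[0, 0, 0], [0, 0, 0], 0]]}}

```text
t: 87.37
position: [0.6321, -0.4326, 0.3149]
eef_rot: [0.002, -0.529, 0.849, 0.003]
force: [-0.2, -1.2, -0.0]
opening: 0.0919
```

Run:
```python
from h import *
s=st();snap("wrist","w37",None,1.5)
```

```text
t 87.37 p [ 0.6321 -0.4326  0.3149] x [-0.44  -0.898 -0.006] z [-0.     0.006 -1.   ] open 0.0919 F [-0.2 -1.2 -0. ] q [ 0.64  0.67 -0.24  0.97  0.14  1.52 -1.58]
```

View pics/w37.png

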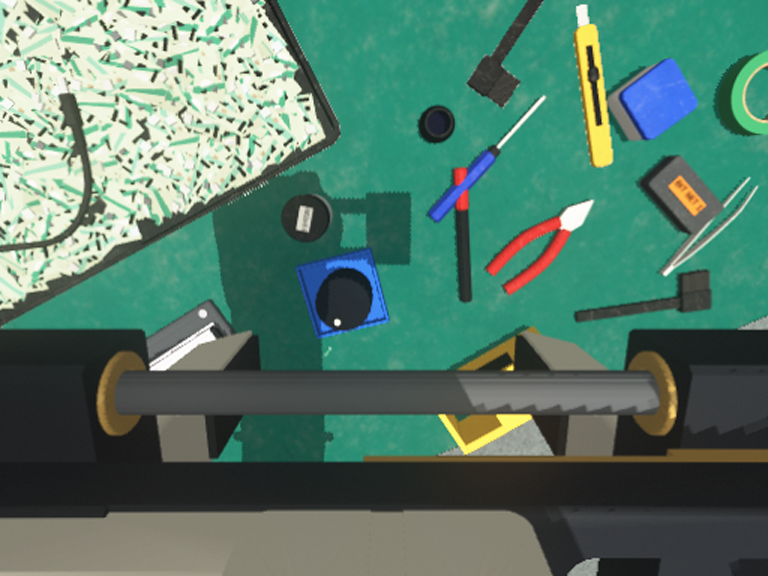

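Request:
{"method": "step_arm", "body": {"steps": [[[0.9, 0, 0], [0.4, -0.6, 0], 0], [[0.9, 0, 0], [0.4, -0.6, 0], 0], [[0.9, 0, 0], [0, 0, 0], 0], [[0.9, 0, 0], [0, 0, 0], 0], [[0, 0, 0], [0, 0, 0], 0]]}}

```text
t: 87.83
position: [0.6692, -0.4699, 0.3088]
eef_rot: [0.107, -0.524, 0.83, -0.155]
force: [-0.6, 0.4, -1.4]
opening: 0.0919
```

Run:
```python
from h import *
s=st();snap("wrist","w38",None,1.5)
```

```text
t 87.83 p [ 0.6692 -0.4699  0.3088] x [-0.427 -0.904 -0.015] z [ 0.341 -0.145 -0.929] open 0.0919 F [-0.6  0.4 -1.4] q [ 0.75  0.52 -0.29  1.31  0.12  0.96 -1.54]
```

View pics/w38.png

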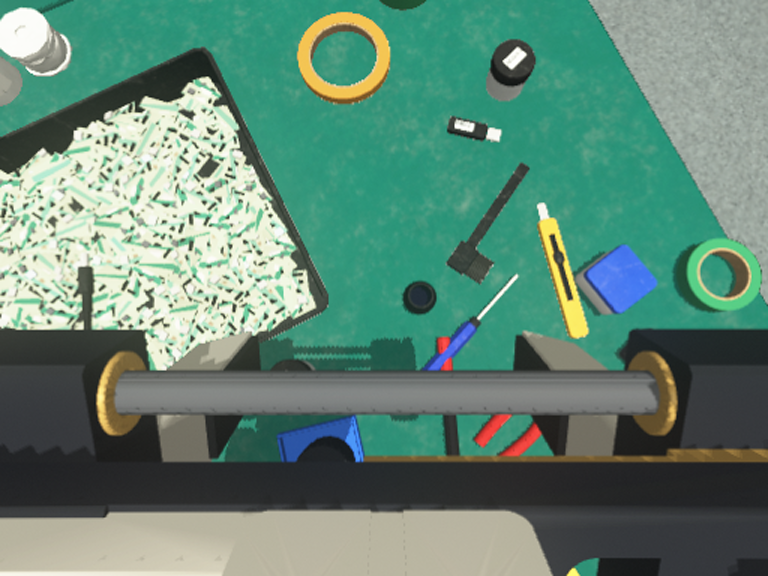

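Run:
```python
from h import *
show("w36",(310,80,420,250),4.5,"w36c")
def run(u,v):  # intersect with plane z_run=.009
    d=np.load("pics/w36.npz");K,k1,Rm,t=d["K"],float(d["k1"]),d["R"],d["t"]
    xd=np.linalg.inv(K)@[u,v,1];xu=xd[:2].copy()
    for _ in range(30): xu=xd[:2]/(1+k1*(xu@xu))
    ray=Rm.T@np.array([xu[0],xu[1],1]);o=-Rm.T@t
    P0=O+RZ*.009;s=((P0-o)@RZ)/(ray@RZ);p=o+ray*s-O
    return np.round([p@RX,p@N],4)
for n,a in [("d3 end",(545,182)),("d3 plugend",(541,257)),("d2 end",(531,258)),("d1 end",(514,318)),("d2 body/plug",(524,303))]:
    print(n,run(a[0]/1.5,a[1]/1.5))
```

```text
d3 end [ 0.0597 -0.0056]
d3 plugend [0.1168 0.0041]
d2 end [ 0.1177 -0.0029]
d1 end [ 0.174 -0.005]
d2 body/plug [0.1588 0.    ]
```

View pics/w36c.png

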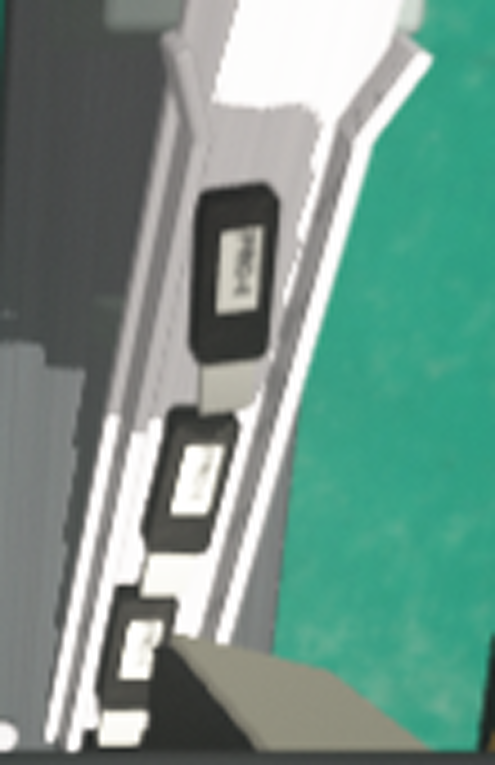

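Run:
```python
from h import *
s=st();snap("top","t4",(130,130,430,290),2.6);snap("scene","s9",(180,70,340,330),2.3)
```

```text
t 87.88 p [ 0.6705 -0.47    0.3109] x [-0.427 -0.904 -0.016] z [ 0.339 -0.144 -0.93 ] open 0.0915 F [0.2 1.1 0.6] q [ 0.75  0.52 -0.29  1.3   0.12  0.97 -1.54]
```

View pics/t4.png

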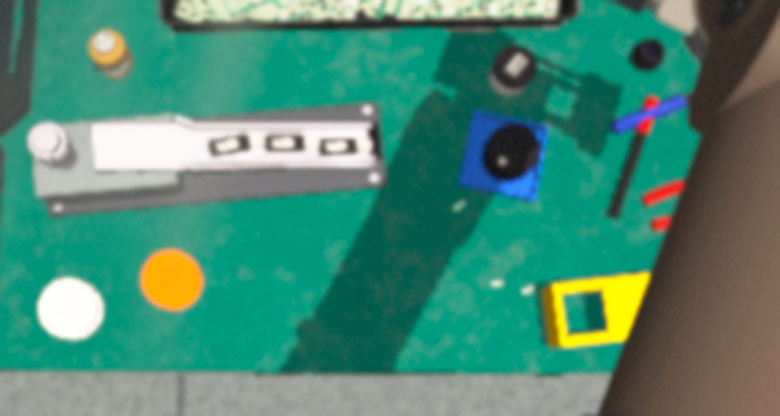

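View pics/s9.png

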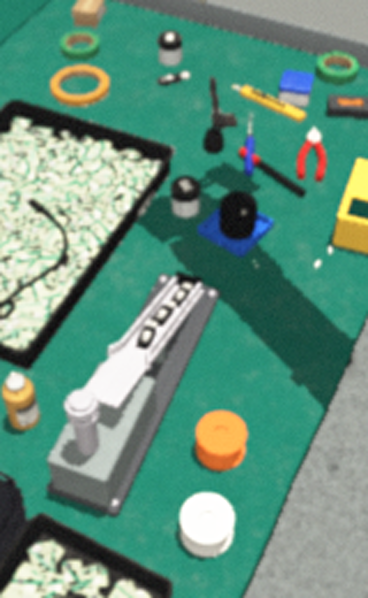

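Run:
```python
from workcell import job
print(job.job_done())
```

```text
the job is handed in; nothing more can be done
None
```

The feeder is open and filled, and I handed the job in at about 88 s. It reported no verdict.

- **Spool:** off the hood and standing upright on the bench, at about (0.44, 0.07).
- **Cap:** unscrewed in three passes and standing open side down in the blue tray. The last pictures show it inside the tray.
- **Hood:** lifted off and standing on its feet at about (0.44, -0.47).
- **Dongles:** the three within reach are in the chute, label up and plug end downhill.

**Last checks:** the dongles lie end to end from run x of about 0.06 m to the stop, none overlapping, all within about 6 mm of the centre line. The uppermost one sits about 0.17 rad askew, under the 0.3 limit. In the pictures the flux bottle and screw jar stand where they were, and the open gripper is clear of everything.

**What went wrong on the way:** my first try at one dongle lifted before the fingers had closed on it. That dongle was then knocked a few centimetres towards the tray, so I found it again and picked it up there. Another had to be put down and regripped to turn its plug round.

**Left in place:** a fourth dongle-like item lies about 1.07 m from the base, beside a copy of the screw jar. I took it for a look-alike because it is beyond the stated 0.9 m reach and paired with the unlisted jar, but I could not confirm this from the pictures. If it is a real dongle, the fill is one short.

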